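Clamp a plaster casting mould with a short-swing ring wrench

TASK

Close the casting mould: first push the free end of the orange strap round its pin until it is fully home against its stop under the nut. Then tighten the brass nut fully clockwise, until it will turn no further, using the ring wrench and never the fingers; the two blue lugs leave the handle only a short swing, so lift the wrench off and reseat it for each stroke. Finally lay the wrench gently back down flat on the black mat, and leave the bowl, tin, jar and spatula where they are.

Things in the scene. Friction and masses are not known exactly. Their poses are not given: they have to be found in the camera images.
- mould: Casting mould with a sloping grey lid, fixed. Origin on the table straight below point L = point lid_point. At yaw 0 the lid rises away from the robot (+x) at 25 degrees. Slope frame at L used below (mm), turned with the mould's yaw: u up the slope = (cos25, 0, sin25), v = the mould's +y (left seen from the robot), n out of the lid = (-sin25, 0, cos25).
- lid_point (a point): Point L: where the stud axis meets the lid face, 95 mm above the table (axes are the mould's, not the slope's). The lid face n=0 spans u -100 to +155 and v -100 to +150, 18 mm thick. Strap pin at u=120, v=0, 22 mm diameter, top at n=34. Blue strap stop block: u 35 to 85, v -45 to -31, n 0 to 18.
- lug_left (a point): Top centre of the left blue lug (u=-42, v=63, n=56); its mirror image stands at v=-63. Each lug lies 62 to 86 mm from the stud axis, 16 mm thick, from the lid up to n=56, and stops the 16 mm wide wrench handle when it stands 44 degrees to the left or right of straight down the slope (-u). Beyond 90 mm from the axis nothing stands up.
- strap (a joint): Angle of the orange strap about its pin: 0 = fully home against the stop (arm straight down the slope under the nut, its notch round the stud), grows as the free end is swung away to the left (+v, up to 1.1). Starts between 0.6 and 0.95. Stiff (about 0.35 N m friction), stays where it is left.
- strap_pin (a point): Pin axis at the strap's top face (n=18). x runs from the strap's free end to the pin, y to the flank to push on, z = n. Strap: orange bar 62 mm wide, from 26 mm behind the pin to 155 mm in front, n 6 to 18. At angle t its free end points from the pin along -u*cos t + v*sin t; the flank to push on is 31 mm from the centre line on the +v side.
- strap_end (a point): Centre line of the strap's top face, 140 mm from the pin, near its free end.
- nut (a joint): Tightening angle (rad), grows clockwise seen from above the lid. Hard end (fully tight) at 2.3; starts 0.48 to 1.0. Friction about 0.4 N m, stays where left. At value q the wrench fits when its handle stands at angle q + k*60 degrees (any integer k) to the left (+v, clockwise) of straight down the slope (-u). When tight, the red mark on the nut's top points at the red line on the lid (-u).
- nut_seat (a point): On the stud axis at the nut's washer face (n=24), on which the wrench ring rests when seated. z = n. The ring must be raised 27 mm to clear the nut. It sticks if lifted while it presses on the flats: after a stroke swing back to the middle of the play (about 10 degrees), pause, then ease it off.
- nut_head: Brass hexagon 46 mm across flats, from n=24 (its origin, on the axis) to n=39, with a cone above it narrowing from radius 23 to 17 mm at n=51. Turns with the nut. Washer below it: radius 27 mm, n 18 to 24.
- wrench: Ring wrench, 193 mm long, about 0.3 kg. Origin at the centre of the ring's underside; handle along -x, z up. Ring 24 mm tall, 68 mm outside; hexagonal bore 50 mm across flats, right through (10 degrees of play each way on the nut). Handle 16 mm wide, z 9 to 25, x -33 to -145; green end block 26 mm wide, z 0 to 26, to x=-159. Balances near x=-90. Starts flat on the mat.
- wrench_mid (a point): Middle of the wrench, x=-65, z=17 mm in its frame.
- mat: Black rubber mat, 260 x 250 x 2 mm (x, y, z), fixed. Origin at the centre of its underside.
- bowl: Blue bowl, 130 mm across the rim, 70 mm high, bystander. Origin at its foot.
- tin: Tin, 70 mm diameter, 130 mm high, bystander. Origin at its foot.
- jar: Amber jar, 64 mm diameter, 100 mm high, bystander. Origin at its foot.
- spatula: Spatula lying flat, 200 mm long, bystander.
There are look-alikes about, which are no part of the job. What is shaped like the wrench but purple or red is not meant.

How it is judged:
By the outcome, as a careful person would: the job done as asked, in the order asked, and still so for the second after the job is handed in, with the robot touching nothing.
It also fails if it takes over 72 s, if anything falls off the work surface, if the arm or the gripper's body presses on something with over 40 N, if the wrist force passes 120 N, or if a joint passes its speed limit or range.

ROBOT

A 7-joint arm with a two-finger parallel gripper is mounted at the origin on the work surface. World frame = base frame: x ahead of the robot, y to its left, z up, the work surface at z = 0. Lengths are in mm, angles in rad, forces in N, time in s.
With the tool pointing down it reaches from about 425 to 875 mm from the base axis. Payload 8.4 kg.
Tool frame: the origin (TCP) lies at the very end of the fingers, on their centre line; the grasp point (between the pads) lies 19 mm behind it (r.grip_point_offset is the x of the grasp point in the tool frame, in mm); x points along the fingers, z is the direction in which the jaws open and shut, and the axes are right-handed (so a half turn about x gives the same grasp; the last joint's range is limited). The gripper opens to 85 mm and grips with 20 to 120 N. Pads are 22 mm wide; open, the fingers measure 114 mm over their backs; the gripper's body (76 mm by 85 mm) begins 54 mm behind the grasp point. The pads swing forward as they close: fully open they stand 13 mm farther back than shut.
Start: joints at [-1.269, 0.333, 0.04, 1.465, -0.013, 1.343, -0.059], TCP at [253.599, 598.457, 210.108] pointing down, gripper open.
Joint ranges: [-2.58, 2.58], [-0.38, 2.09], [-1.3, 1.39], [0.25, 2.4], [-1.5, 4.64], [0.08, 2.09], [-2.65, 2.65]. Speed limits (rad/s): [2.22, 2.22, 2.79, 2.79, 3.14, 3.14, 3.14].

INTERFACE

Orientations are given as [roll, pitch, yaw] about the fixed x, y, z axes, in that order (R = Rz(yaw) Ry(pitch) Rx(roll)).
In Python, from rig import r, read_camera, camera_params, nets gives the robot as it stands.
- The arm moves only by the tool arm_command, never from a script. Its arguments are lists of equal length, an entry for each row: "turn": the turn, a rotation vector about the tool's x, y, z in rad, a list of three; "slide": the shift along the tool's x, y, z in m, a list of three; "hand": the gripper's target within -1 to 1 (fully open at 1, half-way at 0, shut at -1). A call has 1 to 12 rows; each row shifts and turns the pose as measured when the row begins, along the tool's axes as they then stand; what a row does not reach is not made up. A row lasts 1/10 s, in which the tool goes at most 50 mm and 8.59 degrees, less where a joint would pass 70% of its speed; a pose out of reach is approached as far as the arm can. A call with a gripper value outside its range is refused whole. The fingers move at their own pace and stop on an object; the grip force is fixed at half the most. Time passes only in rows, so rows that do not move let the fingers close. It gives the time, the measured TCP pose, the force and the opening at its end, in the units of the state.
- r.get_state(): the state, without advancing time (a new reading comes with each control period).
- read_camera(name): name is "side" or "top" or "wrist"; returns (picture, depth): 384x512x3 uint8, red, green, blue; 384x512 float32, mm along the optical axis (not along the pixel's ray), 0 where there is no reading.
- camera_params(name): a dict with "vfov" (degrees; the focal length in pixels is half the picture's height over the tangent of half this angle, whatever the lens; pixels are square), "cx", "cy" (the principal point, pixels), "D" ([k1, k2, p1, p2, k3] as OpenCV has them; the pictures are not rectified), "rvec" (rotation vector, rad) and "tvec" (3), from world to camera coordinates, as OpenCV has them. Camera axes: x right, y down, z forward; pixel columns grow to the right and rows downward; lengths in mm; the calibration is good to about 2 mm. A picture is of the moment at which its call begins: read the wrist's pose just before it. camera_params takes no time and is no camera call; for the wrist camera it gives the pose at the moment of the call.
- r.sign_off(): hands the job in, once; it reports no verdict.
Trained networks look in the newest picture that a camera, given by its name, has taken for a name from the list of things; names that differ only in an ending like _2 or _b are one class to them, and where a whole thing is asked for, a point or a joint stands for the part that bears it (a point fixed in the world has none). Each returns a list of dicts, best first, with "score" (0 to 1); they miss things now and then, are a little off and sometimes report something else, mostly with a low value. They report only what shows in the picture. A call takes as long as a camera call. They do not tell look-alikes from the thing itself.
- nets.cut_out(camera, name): "mask" (384x512 bool, what is visible of it) and "uv" ([column, row] in pixels, amid what is visible of it).
The state is a dict: "t": time; "joints": joint angles; "qvel": joint speeds; "tau": joint torques, N m; "position": TCP position; "ee_rot": TCP orientation; "wrist_force": force on the tool from outside, world axes, zero at the start; "moment": the same for the moment, N m; "grip_width": finger opening in mm.
Only numpy, scipy, OpenCV 4.12 (cv2) and the standard library are available. Lean on these libraries where they do the work, as an engineer would, in place of code of your own. Each camera call takes 0.05 s, during which the arm holds its last target.

## Working session

There is one attempt and no reset: what is moved stays moved. The work goes in short steps, Python scripts to look and compute and a tool call to move; the robot and the scene stay as the last step left them, time stands still between calls to the robot, and variables do not carry over. Pictures are saved under pics/ and viewed, and the job is handed in when it is done.

Besides the shell and the picture viewer there is one more tool, called after "Request:" as name(argument=value, ...) on one line, values as JSON. arm_command: Moves the arm, as the interface text tells. Its arguments: {"type":"object","properties":{"turn":{"type":"array"},"slide":{"type":"array"},"hand":{"type":"array"}},"required":["turn","slide","hand"]}

```bash
ls; mkdir -p pics
python3 - <<'E'
from rig import r, read_camera, camera_params, nets
import cv2
s=r.get_state(); print(s)
for n in ("side","top","wrist"):
    p,d=read_camera(n); cv2.imwrite(f"pics/{n}0.png",p[:,:,::-1]); print(n,camera_params(n))
E
```

```text
pics
{'t': 0.0, 'joints': array([-1.26917647,  0.33389677,  0.03989   ,  1.46628226, -0.01341945,
        1.34331244, -0.05848643]), 'qvel': array([-1.12071363e-03, -1.81346416e-03,  5.66478801e-04,  7.27498720e-05,
       -4.71170634e-05, -2.13312718e-03, -4.18846938e-04]), 'tau': array([-6.77358621e-04, -6.58545756e+01,  1.36545584e+00, -4.05559516e+01,
        1.69226713e-02,  1.24462610e-02, -1.25991565e-05]), 'position': array([253.44923463, 598.00758779, 209.22528226]), 'ee_rot': array([-3.08237476,  1.56916377, -1.91242179]), 'wrist_force': array([-0.10115591, -0.34114523,  0.52231362]), 'moment': array([-0.03389853,  0.04232545, -0.04486258]), 'grip_width': 85.19816411293803}
side {'vfov': 44.30871048168683, 'cx': 253.80595087341268, 'cy': 196.19245365425937, 'D': array([-0.0387834,  0.       ,  0.       ,  0.       ,  0.       ]), 'rvec': array([ 2.4578476 , -0.1517648 ,  0.02908872]), 'tvec': array([-439.65312594,  144.57190964, 1426.17902898])}
top {'vfov': 55.12432927720144, 'cx': 258.444342750787, 'cy': 191.04746243039477, 'D': array([0.0136124, 0.       , 0.       , 0.       , 0.       ]), 'rvec': array([ 2.18632149, -2.18198301,  0.09790085]), 'tvec': array([  14.70631093,  452.53578127, 1356.04458725])}
wrist {'vfov': 59.91234541564532, 'cx': 256.44673401141443, 'cy': 195.97091746963838, 'D': array([-0.07240421,  0.        ,  0.        ,  0.        ,  0.        ]), 'rvec': array([-2.38739748, -1.58356001, -0.25263618]), 'tvec': array([-649.72837157,  -41.16581767,  380.03060449])}
```

```bash
cat > h.py <<'E'
from rig import r, read_camera, camera_params, nets
import numpy as np, cv2
from scipy.spatial.transform import Rotation as R
np.set_printoptions(precision=4,suppress=True,linewidth=150)
class Cam:
    def __init__(s,n,shot=True):
        s.n=n; p=camera_params(n); s.p=p
        s.f=192/np.tan(np.radians(p['vfov'])/2)
        s.K=np.array([[s.f,0,p['cx']],[0,s.f,p['cy']],[0,0,1]]); s.D=np.array(p['D'])
        s.rv=np.array(p['rvec'],float); s.t=np.array(p['tvec'],float); s.Rm=cv2.Rodrigues(s.rv)[0]
        if shot: s.img,s.d=read_camera(n)
    def rays(s,uv):
        q=cv2.undistortPoints(np.array(uv,float).reshape(-1,1,2),s.K,s.D).reshape(-1,2)
        return np.c_[q,np.ones(len(q))]
    def pts(s,uv,d=None):
        uv=np.array(uv,float).reshape(-1,2)
        if d is None: d=s.d[uv[:,1].astype(int),uv[:,0].astype(int)]
        return (s.rays(uv)*np.asarray(d)[:,None]-s.t)@s.Rm
    def onplane(s,uv,p0,n):
        ry=s.rays(uv)@s.Rm; c=-s.Rm.T@s.t
        k=((np.array(p0)-c)@n)/(ry@n); return c+ry*k[:,None]
    def cloud(s):
        yy,xx=np.mgrid[0:384,0:512]; P=s.pts(np.c_[xx.ravel(),yy.ravel()],s.d.ravel()).reshape(384,512,3)
        P[s.d<=0]=np.nan; return P
    def proj(s,P): return cv2.projectPoints(np.array(P,float).reshape(-1,1,3),s.rv,s.t,s.K,s.D)[0].reshape(-1,2)
    def save(s,name,box=None,scale=1,draw=None):
        im=s.img[:,:,::-1].copy()
        if draw is not None:
            for q in s.proj(draw): cv2.circle(im,tuple(int(round(v)) for v in q),1,(0,255,255),-1)
        if box: im=im[box[1]:box[3],box[0]:box[2]]
        if scale!=1: im=cv2.resize(im,None,fx=scale,fy=scale,interpolation=cv2.INTER_CUBIC)
        cv2.imwrite(f"pics/{name}.png",im)
def toolR(): return R.from_euler('xyz',r.get_state()['ee_rot'])
E
python3 - <<'E'
from h import *
import pickle
out={}
for n in ("top","side"):
    c=Cam(n); P=c.cloud()
    for k in ["mould","strap","strap_end","strap_pin","nut_head","lug_left","lid_point","wrench","wrench_mid","mat","bowl","tin","jar","spatula","nut_seat"]:
        for o in nets.cut_out(n,k)[:3]:
            m=o['mask']; q=P[m]; print(n,k,round(o['score'],2),np.round(o['uv']),m.sum(),np.nanmedian(q,axis=0))
            out.setdefault((n,k),[]).append((o['score'],m,o['uv']))
    out[n]=(c,P)
pickle.dump(out,open('d0.pkl','wb'))
c=out['top'][0]; c.save('topz',(195,75,405,235),3.8)
c=out['side'][0]; c.save('sidez',(210,130,400,380),2.4)
E
```

```text
top mould 0.94 [239. 122.] 5172 [682.5548  75.4653 121.0239]
top mould 0.23 [249. 138.] 193 [632.2756  52.9871 137.3445]
top strap 0.75 [352. 186.] 416 [ 482.8474 -337.0496   25.2208]
top strap 0.57 [238. 111.] 880 [720.3224  84.291  144.7222]
top strap 0.46 [152. 178.] 1073 [491.2651 404.0596  26.44  ]
top strap_end 0.63 [241. 111.] 797 [716.378   84.5846 144.3023]
top strap_pin 0.75 [238. 110.] 872 [716.517   87.2493 143.9065]
top strap_pin 0.64 [257. 207.] 606 [408.5219  32.0507   3.9204]
top lug_left 0.61 [240. 123.] 5183 [681.7307  76.9822 120.5567]
top lid_point 0.3 [250. 137.] 180 [632.2315  52.9123 138.2975]
top wrench 0.95 [360. 108.] 382 [ 761.7108 -358.2913   23.0411]
top wrench 0.81 [348. 274.] 436 [ 148.3525 -308.3913   22.6774]
top wrench 0.71 [354. 181.] 293 [ 483.1346 -337.1884   25.6439]
top wrench_mid 0.88 [354. 111.] 381 [ 763.9886 -348.9966   22.9355]
top wrench_mid 0.76 [352. 185.] 375 [ 482.5576 -335.9288   25.3427]
top wrench_mid 0.58 [346. 272.] 357 [ 156.421  -305.1069   23.4683]
top mat 0.64 [351. 191.] 4076 [ 462.5905 -332.6489    2.1294]
top bowl 0.87 [153
[... 1122 characters left out ...]
ench_mid 0.82 [283. 329.] 863 [ 483.0109 -341.9571   25.9566]
side wrench_mid 0.59 [392. 322.] 787 [ 758.6881 -360.2971   23.9218]
side wrench_mid 0.57 [156. 332.] 899 [ 150.526  -311.4019   23.5002]
side mat 0.87 [277. 337.] 8164 [ 464.2134 -357.7248    2.6388]
side bowl 0.94 [254. 125.] 935 [485.3712 418.3304  42.1066]
side tin 0.63 [368. 256.] 1052 [ 724.6256 -195.5654  106.033 ]
side jar 0.95 [282. 136.] 551 [578.1977 319.1881  66.2211]
side spatula 0.95 [243. 221.] 698 [412.4333  25.8372   4.0239]
side nut_seat 0.68 [313. 185.] 262 [631.562   39.9881 134.3591]
side nut_seat 0.24 [282. 138.] 475 [578.4195 317.4043  71.1808]
side nut_seat 0.19 [330. 190.] 6932 [683.4852  25.8436 107.8804]
```

```bash
cat > fit.py <<'E'
from h import *
from scipy.optimize import minimize
def box(u,v,n,): return np.array([[a,b,c] for a in u for b in v for c in n],float)
def s2w(p,x,y,yaw):
    a=np.radians(25); B=np.array([[np.cos(a),0,np.sin(a)],[0,1,0],[-np.sin(a),0,np.cos(a)]])
    w=np.asarray(p)@B; return R.from_euler('z',yaw).apply(w)+[x,y,95]
def lug(s):
    # handle-radial box: 62..86 from axis, 16 thick, direction to (u=-42,v=63s)
    d=np.array([-42,63*s])/np.hypot(42,63); e=np.array([-d[1],d[0]])
    return np.array([[*(d*a+e*b),c] for a in (62,86) for b in (-8,8) for c in (0,56)])
def sil(c,hulls,S=4):
    m=np.zeros((384*S,512*S),np.uint8)
    for h in hulls:
        q=(c.proj(h)+0.5)*S-0.5
        cv2.fillConvexPoly(m,cv2.convexHull(np.round(q).astype(np.int32)),255)
    return cv2.resize(m,(512,384),interpolation=cv2.INTER_AREA)/255.
def soft(m): return cv2.GaussianBlur(m.astype(np.float32),(0,0),1.0)
E
python3 - <<'E'
from fit import *
import pickle
o=pickle.load(open('d0.pkl','rb'))
cams={n:o[n][0] for n in('top','side')}
for n,c in cams.items():
    # lid plane
    P=o[n][1]; m=o[(n,'mould')][0][1]; im=c.img.astype(int); sat=im.max(2)-im.min(2)
    q=P[m&(sat<15)]; q=q[np.isfinite(q).all(1)]
    for _ in range(20):
        ce=np.median(q,axis=0) if _==0 else q.mean(0); U,S,V=np.linalg.svd(q-ce,full_matrices=False); nn=V[2]*np.sign(V[2,2])
        e=np.abs((q-ce)@nn); q=q[e<max(3,np.percentile(e,92))] 
    print(n,'plane tilt',np.degrees(np.arccos(nn[2])),'yaw',np.degrees(np.arctan2(-nn[1],-nn[0])),len(q))
    # plane height residual for later
M={}
for n,c in cams.items():
    im=c.img.astype(float); P=o[n][1]
    hsv=cv2.cvtColor(c.img,cv2.COLOR_RGB2HSV); reg=(P[:,:,0]>540)&(P[:,:,0]<800)&(P[:,:,1]>-80)&(P[:,:,1]<210)
    reg=cv2.dilate(reg.astype(np.uint8),np.ones((3,3)))>0
    M[n]=((hsv[:,:,0]>100)&(hsv[:,:,0]<130)&(hsv[:,:,1]>110)&reg, (hsv[:,:,0]>3)&(hsv[:,:,0]<15)&(hsv[:,:,1]>200)&(hsv[:,:,2]>120)&reg)
    print(n,M[n][0].sum(),M[n][1].sum())
def strap(t):
    d=np.array([-np.cos(t),np.sin(t)]); e=np.array([-d[1],d[0]])
    return [np.array([[*(np.array([120,0])+d*a+e*b),c] for a in(-26,155) for b in(-31,31) for c in(6,18)])]
def cost(p,parts=False):
    x,y,yaw=p[:3]; tot=0; L=[]
    for n,c in cams.items():
        hs=[s2w(h,x,y,yaw) for h in (lug(1),lug(-1),box((35,85),(-45,-31),(0,18)))]
        e=((soft(sil(c,hs))-soft(M[n][0]))**2).sum(); L.append(e)
    return L if parts else sum(L)
best=min(((cost((x,y,w)),x,y,w) for x in range(620,660,6) for y in range(30,62,6) for w in np.arange(-.15,.2,.05)))
print(best)
s=minimize(cost,best[1:],method='Nelder-Mead',options=dict(initial_simplex=np.array(best[1:])+np.array([[0,0,0],[4,0,0],[0,4,0],[0,0,.05]])))
print(s.x,s.fun,cost(s.x,True),np.degrees(s.x[2]))
for n in cams:
    keep=dict(cams); 
    def c1(p,n=n): 
        return cost(p,True)[list(cams).index(n)]
    z=minimize(c1,s.x,method='Nelder-Mead',options=dict(initial_simplex=s.x+np.array([[0,0,0],[4,0,0],[0,4,0],[0,0,.05]]))); print(n,z.x,z.fun)
x,y,w=s.x
dr=np.vstack([s2w(lug(1),x,y,w),s2w(lug(-1),x,y,w),s2w([[-100,-100,0],[-100,150,0],[155,-100,0],[155,150,0],[0,0,51],[120,0,34]],x,y,w),s2w(box((35,85),(-45,-31),(0,18)),x,y,w)])
cams['top'].save('fit_t',(195,75,295,175),6,dr);cams['side'].save('fit_s',(270,130,390,240),5,dr)
def cs(t):
    tot=0
    for n,c in cams.items():
        m=soft(sil(c,[s2w(h,x,y,w) for h in strap(t)])); tot+=((m-soft(M[n][1]))**2).sum()
    return tot
ts=np.arange(.4,1.1,.01); print('strap',ts[np.argmin([cs(t) for t in ts])])
# wrench: 
for n,c in cams.items():
    P=o[n][1]; 
    q=P[(P[:,:,2]>12)&(P[:,:,2]<40)&(P[:,:,0]>380)&(P[:,:,0]<600)&(P[:,:,1]<-250)&(P[:,:,1]>-420)]
    print(n,len(q),q.min(0),q.max(0),q.mean(0))
    hsv=cv2.cvtColor(c.img,cv2.COLOR_RGB2HSV)
    g=(hsv[:,:,0]>45)&(hsv[:,:,0]<80)&(hsv[:,:,1]>120)&(P[:,:,0]>330)&(P[:,:,0]<600)&(P[:,:,1]<-250); yy,xx=np.nonzero(g); 
    print('green',c.onplane([[xx.mean(),yy.mean()]],[0,0,27],np.array([0,0,1.])))
E
```

```text
top plane tilt 24.66315588112496 yaw -4.524061585142846 2313
side plane tilt 24.877706173194746 yaw -4.3242264796216405 2368
top 97 656
side 290 0
(np.float32(97.16357), 644, 54, np.float64(-0.09999999999999999))
[647.0581  53.2848  -0.0767] 75.384521484375 [np.float32(34.884182), np.float32(40.500336)] -4.394478908305591
top [647.9469  54.4827  -0.074 ] 33.53879165649414
side [646.8002  53.322   -0.0772] 39.391685485839844
strap 0.7600000000000003
top 301 [ 382.1056 -372.1449   12.1502] [ 550.8944 -297.6872   34.916 ] [ 476.4872 -335.3829   25.3564]
green [[ 366.0815 -340.4947   27.    ]]
side 662 [ 380.0621 -374.9428   12.3098] [ 549.815  -297.2784   34.3908] [ 476.6796 -339.5425   25.3805]
green [[ 364.6024 -345.6877   27.    ]]
```

```bash
python3 - <<'E'
s=open('fit.py').read()
a=s.index("    d=np.array([-42,63*s])/"); b=s.index("    return np.array([[*(d*a+e*b),c]")
s=s[:a]+"    d=np.array([-np.cos(np.radians(44)),s*np.sin(np.radians(44))]); e=np.array([np.sin(np.radians(44)),s*np.cos(np.radians(44))])\n"+s[b:].replace("for a in (62,86) for b in (-8,8)","for a in (62,86) for b in (8,24)",1)
s+='''
def strap(t,full=False):
    d=np.array([-np.cos(t),np.sin(t)]); e=np.array([d[1],-d[0]])  # e: +v side
    f=lambda A,B:np.array([[*(np.array([120,0])+d*a+e*b),c] for a in A for b in B for c in(6,18)])
    return [f((-26,155),(-31,31))]
'''
open('fit.py','w').write(s)
E
cat > f2.py <<'E'
from fit import *
import pickle
o=pickle.load(open('d0.pkl','rb'))
cams={n:o[n][0] for n in('top','side')}
M={}
for n,c in cams.items():
    P=o[n][1]; hsv=cv2.cvtColor(c.img,cv2.COLOR_RGB2HSV)
    mm=o[(n,'mould')][0][1]; reg=cv2.morphologyEx(mm.astype(np.uint8),cv2.MORPH_CLOSE,np.ones((25,25)))>0
    H,S,V=[hsv[:,:,i].astype(int) for i in range(3)]
    blue=(H>95)&(H<135)&(S>90)&reg; orange=(H<14)&(S>190)&(V>120)&reg
    gold=(H>=13)&(H<=28)&(S>100)&reg
    nm,lab,st,_=cv2.connectedComponentsWithStats(orange.astype(np.uint8)); orange=lab==1+np.argmax(st[1:,4])
    nm,lab,st,_=cv2.connectedComponentsWithStats(gold.astype(np.uint8)); gold=lab==1+np.argmax(st[1:,4])
    M[n]=(blue,orange,gold); print(n,blue.sum(),orange.sum(),gold.sum())
    im=c.img.copy(); im[blue]=[0,0,255]; im[orange]=[255,0,255]; im[gold]=[0,255,0]
    b=(195,75,295,175) if n=='top' else (270,130,390,240)
    cv2.imwrite(f'pics/m_{n}.png',cv2.resize(im[b[1]:b[3],b[0]:b[2],::-1],None,fx=5,fy=5,interpolation=0))
ang=np.radians(np.arange(0,360,30))
def nutpts(): return np.vstack([np.c_[25*np.cos(ang),25*np.sin(ang),0*ang+24],np.c_[25*np.cos(ang),25*np.sin(ang),0*ang+39],np.c_[17*np.cos(ang),17*np.sin(ang),0*ang+51]])
def cost(p,parts=False):
    x,y,yaw,t=p; L=[]
    for n,c in cams.items():
        hs=[s2w(h,x,y,yaw) for h in (lug(1),lug(-1),box((35,85),(-45,-31),(0,18)))]
        L+=[((soft(sil(c,hs))-soft(M[n][0]))**2).sum()]
        # strap: centroid-free; hull of orange mask
        hull=cv2.convexHull(np.argwhere(M[n][1])[:,::-1].astype(np.int32)); hm=np.zeros((384,512),np.uint8); cv2.fillConvexPoly(hm,hull,1)
        L+=[((soft(sil(c,[s2w(h,x,y,yaw) for h in strap(t)]))-soft(hm))**2).sum()]
        L+=[((soft(sil(c,[s2w(nutpts(),x,y,yaw)]))-soft(M[n][2]))**2).sum()]
    return L if parts else sum(L)
p0=np.array([650,53,-.077,.77]); sx=p0+np.vstack([np.zeros(4),np.diag([5,5,.05,.05])])
s=minimize(cost,p0,method='Nelder-Mead',options=dict(initial_simplex=sx,xatol=.05))
print('all',s.x,s.fun,np.round(cost(s.x,True)))
for k,name in enumerate(['top','side']):
    z=minimize(lambda p:sum(cost(p,True)[3*k:3*k+3]),s.x,method='Nelder-Mead',options=dict(initial_simplex=sx,xatol=.05)); print(name,z.x,z.fun)
x,y,w,t=s.x
dr=np.vstack([s2w(h,x,y,w) for h in (lug(1),lug(-1),[[-100,-100,0],[-100,150,0],[155,-100,0],[155,150,0],[0,0,51],[120,0,34]],box((35,85),(-45,-31),(0,18)),strap(t)[0])])
cams['top'].save('fit_t2',(195,75,295,175),6,dr);cams['side'].save('fit_s2',(270,130,390,240),5,dr)
# nut mark
for n,c in cams.items():
    P=o[n][1]; hsv=cv2.cvtColor(c.img,cv2.COLOR_RGB2HSV)
    red=((hsv[:,:,0]<9)|(hsv[:,:,0]>170))&(hsv[:,:,1]>150)&~M[n][1]
    top=s2w([[0,0,51]],x,y,w)[0]; nn=s2w([[0,0,1]],0,0,w)[0]-[0,0,95]
    yy,xx=np.nonzero(red); q=c.onplane(np.c_[xx,yy],top,nn); dd=np.linalg.norm(q-top,axis=1); k=dd<22
    B=s2w(np.eye(3),0,0,w)-[0,0,95]; mark=(q[k].mean(0)-top)@B.T
    print(n,'mark uvn',mark,k.sum(),'angle left of -u',np.degrees(np.arctan2(mark[1],-mark[0])))
E
python3 f2.py
```

```text
top 125 663 498
side 322 8 497
all [648.3325  52.6799  -0.0758   0.757 ] 2154.204345703125 [ 17.  19. 541.  30. 975. 571.]
top [649.6517  53.5093  -0.0806   0.7405] 575.427734375
side [647.5706  55.0531  -0.1076   0.8431] 1560.5816650390625
top mark uvn [ 2.7633 -8.1535 -0.    ] 3 angle left of -u -108.72204407407487
side mark uvn [ 0.775  -9.1131 -0.    ] 4 angle left of -u -94.86084315040647
```

```bash
python3 - <<'E'
from h import *
import pickle
o=pickle.load(open('d0.pkl','rb'))
for n,pts in (('top',[(235,115),(249,134),(252,137),(245,138)]),('side',[(340,168),(317,182),(316,188),(322,184),(314,181)])):
    hsv=cv2.cvtColor(o[n][0].img,cv2.COLOR_RGB2HSV)
    for p in pts: print(n,p,hsv[p[1],p[0]])
E
sed -i 's/orange=(H<14)&(S>190)/orange=(H<15)\&(S>185)/; s/gold=(H>=13)&(H<=28)&(S>100)/gold=(H>=15)\&(H<=28)\&(S>110)/' f2.py; python3 f2.py
```

```text
top (235, 115) [ 13 241 199]
top (249, 134) [ 19 184 161]
top (252, 137) [ 12 191 156]
top (245, 138) [ 20 182 160]
side (340, 168) [ 13 185 200]
side (317, 182) [ 20 139 182]
side (316, 188) [ 19 144 151]
side (322, 184) [ 19 139 150]
side (314, 181) [  6 184 177]
top 125 709 140
side 322 504 191
all [647.9345  53.4417  -0.0769   0.7436] 186.51608276367188 [ 16.  17.  13.  29. 100.  11.]
top [650.4155  53.3172  -0.0762   0.7409] 38.17226791381836
side [647.3749  53.5299  -0.087    0.7298] 134.05133056640625
top mark uvn [ 3.2259 -8.909   0.    ] 3 angle left of -u -109.90472859456364
side mark uvn [  1.2477 -10.0342  -0.    ] 4 angle left of -u -97.08798166749649
```

```bash
python3 -c "
import cv2,numpy as np
a=[cv2.resize(cv2.imread('pics/'+n+'.png'),(400,300)) for n in('m_top','m_side','fit_t2','fit_s2')]
cv2.imwrite('pics/quad.png',np.vstack([np.hstack(a[:2]),np.hstack(a[2:])]))"
cat > plan.py <<'E'
from fit import *
import json,os
G=json.load(open('geo.json')) if os.path.exists('geo.json') else dict(x=648.2,y=53.4,w=-.077,t=.742)
def W(p): return s2w(np.atleast_2d(p),G['x'],G['y'],G['w'])[0]
Bv=s2w(np.eye(3),0,0,G['w'])-[0,0,95]  # rows u,v,n in world
def rotS(jaw,appr=(0,0,-1)):
    """tool rotation with x along appr, z along jaw (slope-frame uvn)"""
    X=np.array(appr,float)@Bv; Z=np.array(jaw,float)@Bv; return R.from_matrix(np.c_[X,np.cross(Z,X),Z])
def rotW(jaw,appr=(0,0,-1)):
    X=np.array(appr,float); Z=np.array(jaw,float); Z/=np.linalg.norm(Z); return R.from_matrix(np.c_[X,np.cross(Z,X),Z])
def nearest(Rt,Rc):
    """half turn choice"""
    R2=Rt*R.from_rotvec([np.pi,0,0]); return min((Rt,R2),key=lambda q:(Rc.inv()*q).magnitude())
def cur():
    s=r.get_state(); return np.array(s['position']),R.from_euler('xyz',s['ee_rot'])
def rows(way,start=None,vmax=48,wmax=.145,show=True):
    """way: list of (pos,Rot,minrows)"""
    p,q=start or cur(); T=[];S=[]
    for (pt,qt,nm) in way:
        rv=(q.inv()*qt).as_rotvec(); n=max(nm,int(np.ceil(np.linalg.norm(pt-p)/vmax)),int(np.ceil(np.linalg.norm(rv)/wmax)))
        for i in range(n):
            qi=q*R.from_rotvec(rv*i/n); T.append(rv/n); S.append(qi.inv().apply((pt-p)/n)/1000)
        p,q=pt,qt
    if show:
        print(len(T)); print('turn',json.dumps([[round(float(a),3) for a in x] for x in T])); print('slide',json.dumps([[round(float(a),4) for a in x] for x in S]))
    return p,q
def show():
    s=r.get_state(); p,q=cur(); M=q.as_matrix()
    uvn=(p-W([0,0,0]))@Bv.T
    print('t',round(s['t'],2),'pos',p,'uvn',uvn,'F',s['wrist_force'],'grip',round(s['grip_width'],1)); print('X(slope)',Bv@M[:,0],'Z(slope)',Bv@M[:,2],'Zw',M[:,2]); print('j',s['joints'])
E
python3 - <<'E'
from plan import *
show()
t=G['t']; d=np.array([-np.cos(t),np.sin(t),0]); e=np.array([np.sin(t),np.cos(t),0])
C=np.array([120,0,0]); 
P=C+d*110+e*57; print(P, W(P+[0,0,8]))
for jaw in (d,-d,e,-e):
    q=rotS(jaw); print((cur()[1].inv()*q).as_rotvec())
E
```

```text
t 1.75 pos [253.6027 598.467  210.1194] uvn [-345.9157  513.098   288.3234] F [-0.378   0.4709 -0.3494] grip 85.2
X(slope) [-0.4226 -0.     -0.9063] Z(slope) [ 0.2884  0.948  -0.1345] Zw [ 0.3902  0.9207 -0.    ]
j [-1.2692  0.3332  0.0399  1.4654 -0.0134  1.3433 -0.0585]
[ 77.4355 116.3497   0.    ] [723.7516 164.2665 134.9761]
[-1.1334  0.1152 -0.4465]
[ 1.9525 -0.4999 -0.1289]
[ 0.4115 -0.2233 -0.3785]
[-2.6659  0.5203 -0.3069]
```

Run:
```python
from plan import *
c=Cam('wrist',False); p,q=cur()
cc=-c.Rm.T@c.t
print('cam centre tool',q.inv().apply(cc-p),'axis',q.inv().apply(c.Rm[2]),'right',q.inv().apply(c.Rm[0]))
t=G['t']; d=np.array([-np.cos(t),np.sin(t),0]); e=np.array([np.sin(t),np.cos(t),0])
C=np.array([120,0,0]); P=C+d*110+e*57
qt=rotS(-d)
# view test: pose hovering n=150 at P
for n in (60,120,180):
    pt=W(P+[0,0,n]); Rt=cur()[1]
    cam=Cam('wrist',False); 
    # camera pose for target
    Rc=c.Rm@q.as_matrix()  # tool->cam
    tc=q.inv().apply(cc-p)
    cam.Rm=Rc@qt.as_matrix().T; cam.rv=cv2.Rodrigues(cam.Rm)[0]; cen=pt+qt.apply(tc); cam.t=-cam.Rm@cen
    print(n,pt,'nut,pin,lugL,lugR,strapend in img',cam.proj([W([0,0,51]),W([120,0,34]),W([-42,63,56]),W([-42,-63,56]),W(C+d*140+[0,0,18])]))
mid=np.array([480,420,330.])
rows([(np.array([400,450,330]),R.from_rotvec([0,0,0])*cur()[1],1),(W(P+[0,0,150]),qt,1),(W(P+[0,0,40]),qt,1)])
```

```text
cam centre tool [-163.5722   80.5786    0.2747] axis [ 0.9498 -0.3128  0.0003] right [0.     0.0011 1.    ]
60 [701.8406 165.957  182.1041] nut,pin,lugL,lugR,strapend in img [[285.6278 409.2882]
 [415.9756 300.0441]
 [180.1838 396.5906]
 [297.0636 478.3728]
 [214.2027 288.0709]]
120 [676.5586 167.9076 236.4826] nut,pin,lugL,lugR,strapend in img [[280.2742 348.8641]
 [384.99   257.8083]
 [194.7506 336.2118]
 [290.4807 412.963 ]
 [222.2168 249.4833]]
180 [651.2766 169.8581 290.8611] nut,pin,lugL,lugR,strapend in img [[276.512  306.8005]
 [363.8319 229.2341]
 [204.8277 294.8476]
 [285.5776 364.8937]
 [227.7104 223.1652]]
23
turn [[0.0, 0.0, -0.0], [0.0, 0.0, -0.0], [0.0, 0.0, -0.0], [0.0, 0.0, -0.0], [0.0, 0.0, -0.0], [0.0, 0.0, -0.0], [0.139, -0.036, -0.009], [0.139, -0.036, -0.009], [0.139, -0.036, -0.009], [0.139, -0.036, -0.009], [0.139, -0.036, -0.009], [0.139, -0.036, -0.009], [0.139, -0.036, -0.009], [0.139, -0.036, -0.009], [0.139, -0.036, -0.009], [0.139, -0.036, -0.009], [0.139, -0.036, -0.009], [0.139, -0.036, -0.009], [0.139, -0.036, -0.009], [0.139, -0.036, -0.009], [0.0, 0.0, 0.0], [0.0, 0.0, 0.0], [0.0, 0.0, 0.0]]
slide [[-0.02, -0.0321, -0.0133], [-0.02, -0.0321, -0.0133], [-0.02, -0.0321, -0.0133], [-0.02, -0.0321, -0.0133], [-0.02, -0.0321, -0.0133], [-0.02, -0.0321, -0.0133], [0.0047, -0.0252, -0.0111], [0.0046, -0.0265, -0.0077], [0.0047, -0.0272, -0.0041], [0.0048, -0.0275, -0.0005], [0.0052, -0.0273, 0.0032], [0.0056, -0.0265, 0.0068], [0.0061, -0.0253, 0.0102], [0.0068, -0.0236, 0.0134], [0.0075, -0.0215, 0.0163], [0.0083, -0.0189, 0.0188], [0.0092, -0.0161, 0.0209], [0.0101, -0.013, 0.0226], [0.011, -0.0096, 0.0238], [0.012, -0.0061, 0.0245], [0.0367, 0.0, 0.0], [0.0367, 0.0, 0.0], [0.0367, 0.0, 0.0]]
```

Run:
```python
from plan import *
t=G['t']; d=np.array([-np.cos(t),np.sin(t),0]); e=np.array([np.sin(t),np.cos(t),0])
C=np.array([120,0,0]); P=C+d*110+e*57
qt=rotS(-d); p,q=cur(); rv=(q.inv()*qt).as_rotvec()
rows([(np.array([420,430,320]),q*R.from_rotvec(rv*.4),1),(W(P+[0,0,180]),qt,8)],wmax=.15)
```

```text
15
turn [[0.13, -0.033, -0.009], [0.13, -0.033, -0.009], [0.13, -0.033, -0.009], [0.13, -0.033, -0.009], [0.13, -0.033, -0.009], [0.13, -0.033, -0.009], [0.13, -0.033, -0.009], [0.13, -0.033, -0.009], [0.13, -0.033, -0.009], [0.13, -0.033, -0.009], [0.13, -0.033, -0.009], [0.13, -0.033, -0.009], [0.13, -0.033, -0.009], [0.13, -0.033, -0.009], [0.13, -0.033, -0.009]]
slide [[-0.0183, -0.0365, -0.015], [-0.0184, -0.0383, -0.0095], [-0.0183, -0.0393, -0.0039], [-0.018, -0.0396, 0.0019], [-0.0175, -0.0391, 0.0076], [-0.0168, -0.0379, 0.0132], [0.0047, -0.0366, 0.0121], [0.0055, -0.0347, 0.0166], [0.0064, -0.0322, 0.0207], [0.0074, -0.0292, 0.0245], [0.0085, -0.0257, 0.0278], [0.0097, -0.0218, 0.0306], [0.011, -0.0176, 0.0328], [0.0122, -0.0131, 0.0344], [0.0135, -0.0084, 0.0354]]
```

Request:
arm_command(turn=[[0.13, -0.033, -0.009], [0.13, -0.033, -0.009], [0.13, -0.033, -0.009], [0.13, -0.033, -0.009], [0.13, -0.033, -0.009], [0.13, -0.033, -0.009], [0.13, -0.033, -0.009], [0.13, -0.033, -0.009]], slide=[[-0.018, -0.036, -0.015], [-0.018, -0.038, -0.01], [-0.018, -0.039, -0.004], [-0.018, -0.04, 0.002], [-0.018, -0.039, 0.008], [-0.017, -0.038, 0.013], [0.005, -0.037, 0.012], [0.006, -0.035, 0.017]], hand=[-1, -1, -1, -1, -1, -1, -1, -1])

```text
t: 2.55
position: [472.5, 364.9, 316.2]
ee_rot: [0.286, 1.301, 0.379]
wrist_force: [0.4, -0.2, 0.2]
grip_width: -0.1
```

```bash
cat >> plan.py <<'E'
def strapgeo(t):
    return np.array([-np.cos(t),np.sin(t),0]),np.array([np.sin(t),np.cos(t),0]),np.array([120,0,0])
E
python3 - <<'E'
from plan import *
show()
d,e,C=strapgeo(G['t']); P=C+d*110+e*57
rows([(W(P+[0,0,180]),rotS(-d),1)])
E
```

```text
t 2.55 pos [472.5264 364.947  316.2393] uvn [-86.9629 297.1103 284.662 ] F [ 0.4441 -0.153   0.1906] grip -0.1
X(slope) [-0.1907  0.1172 -0.9746] Z(slope) [ 0.973   0.1538 -0.1719] Zw [0.9635 0.0799 0.2554]
j [-1.0891 -0.0205  0.2828  1.6846  0.1232  1.2327 -0.7395]
7
turn [[0.126, -0.032, -0.008], [0.126, -0.032, -0.008], [0.126, -0.032, -0.008], [0.126, -0.032, -0.008], [0.126, -0.032, -0.008], [0.126, -0.032, -0.008], [0.126, -0.032, -0.008]]
slide [[0.0071, -0.0305, 0.0215], [0.0081, -0.0275, 0.0249], [0.0091, -0.0241, 0.0279], [0.0103, -0.0204, 0.0304], [0.0114, -0.0163, 0.0323], [0.0126, -0.0121, 0.0337], [0.0138, -0.0077, 0.0345]]
```

Request:
arm_command(turn=[[0.126, -0.032, -0.008], [0.126, -0.032, -0.008], [0.126, -0.032, -0.008], [0.126, -0.032, -0.008], [0.126, -0.032, -0.008], [0.126, -0.032, -0.008], [0.126, -0.032, -0.008], [0, 0, 0]], slide=[[0.007, -0.03, 0.0215], [0.008, -0.0275, 0.025], [0.009, -0.024, 0.028], [0.01, -0.02, 0.03], [0.011, -0.016, 0.032], [0.0125, -0.012, 0.034], [0.014, -0.008, 0.0345], [0, 0, 0]], hand=[-1, -1, -1, -1, -1, -1, -1, -1])

```text
t: 3.35
position: [655.9, 152.3, 292.8]
ee_rot: [0.781, 1.127, -0.089]
wrist_force: [0.2, 0.1, -0.7]
grip_width: 0.1
```

Run:
```python
from plan import *
import pickle
show()
c=Cam('wrist'); pickle.dump(c,open('w1.pkl','wb'))
d,e,C=strapgeo(G['t'])
dr=np.vstack([[W(p) for p in h] for h in (lug(1),lug(-1),[[0,0,51],[120,0,34]],box((35,85),(-45,-31),(0,18)),strap(G['t'])[0])])
c.save('w1',None,1.5,dr)
```

```text
t 3.35 pos [655.9254 152.3438 292.8376] uvn [ 83.6926  99.2449 179.2632] F [ 0.2494  0.1446 -0.6966] grip 0.1
X(slope) [ 0.0078 -0.0053 -1.    ] Z(slope) [ 0.7021 -0.7121  0.0093] Zw [ 0.5757 -0.7586  0.3051]
j [-0.8767  0.032   0.4795  1.7313  0.2254  0.9967 -1.3568]
```

```bash
cat > f3.py <<'E'
from plan import *
import pickle
c=pickle.load(open('w1.pkl','rb'))
hsv=cv2.cvtColor(c.img,cv2.COLOR_RGB2HSV); H,S,V=[hsv[:,:,i].astype(int) for i in range(3)]
yy,xx=np.mgrid[0:384,0:512]
blue=(H>100)&(H<130)&(S>120)&(V>60)&(yy<310)
orange=(H<16)&(S>200)&(V>140)&(xx>150)
def hull(m): 
    h=np.zeros((384,512),np.uint8); cv2.fillConvexPoly(h,cv2.convexHull(np.argwhere(m)[:,::-1].astype(np.int32)),1); return h
ho=hull(orange)
occl=cv2.dilate(((V<45)&(yy>245)).astype(np.uint8),np.ones((5,5)))  # gripper
print(blue.sum(),orange.sum())
def cost(p,parts=False):
    x,y,w,t=p
    hs=[s2w(h,x,y,w) for h in (lug(1),box((35,85),(-45,-31),(0,18)))]
    a=(((soft(sil(c,hs))-soft(blue))**2)*(yy<305)).sum(); b=((soft(sil(c,[s2w(h,x,y,w) for h in strap(t)]))-soft(ho))**2).sum()
    return (a,b) if parts else a+b
p0=np.array([648.2,53.4,-.077,.742]); sx=p0+np.vstack([np.zeros(4),np.diag([3,3,.02,.02])])
s=minimize(cost,p0,method='Nelder-Mead',options=dict(initial_simplex=sx,xatol=.02)); print(s.x,cost(p0,True),cost(s.x,True))
E
python3 f3.py
```

```text
1352 6897
[649.563   53.2079  -0.0699   0.7385] (np.float32(369.05444), np.float32(200.86446)) (np.float32(351.72305), np.float32(128.42186))
```

```bash
echo '{"x":649.0,"y":53.3,"w":-0.073,"t":0.74}' > geo.json
python3 - <<'E'
from plan import *
show()
d,e,C=strapgeo(G['t']); P=C+d*110+e*60; q=rotS(-d)
pq=rows([(W(P+[0,0,60]),q,3),(W(P+[0,0,8]),q,2)])
print('arc')
way=[(W(C+d*110+e*44+[0,0,8]),q,1)]
for t in np.linspace(.74,.0,9)[1:]:
    d,e,C=strapgeo(t); way.append((W(C+d*110+e*42+[0,0,8]),rotS(-d),1))
rows(way,pq)
E
```

```text
t 3.4 pos [654.9574 154.7162 293.1034] uvn [ 82.4032 101.5806 180.1577] F [-0.8238 -0.1953  0.2115] grip -0.4
X(slope) [ 0.0072 -0.0047 -1.    ] Z(slope) [ 0.7029 -0.7112  0.0084] Zw [ 0.58   -0.7555  0.3047]
j [-0.8779  0.0311  0.4771  1.7313  0.2246  0.9975 -1.3545]
5
turn [[-0.017, 0.003, -0.001], [-0.017, 0.003, -0.001], [-0.017, 0.003, -0.001], [0.0, 0.0, 0.0], [0.0, 0.0, 0.0]]
slide [[0.04, 0.0031, -0.0051], [0.04, 0.0032, -0.0049], [0.04, 0.0033, -0.0048], [0.026, 0.0, 0.0], [0.026, 0.0, 0.0]]
arc
9
turn [[0.0, 0.0, 0.0], [-0.093, -0.0, 0.0], [-0.093, 0.0, -0.0], [-0.093, -0.0, -0.0], [-0.093, 0.0, -0.0], [-0.093, -0.0, 0.0], [-0.093, -0.0, 0.0], [-0.093, 0.0, -0.0], [-0.093, -0.0, -0.0]]
slide [[0.0, -0.016, 0.0], [0.0, -0.0123, -0.0034], [0.0, -0.0103, -0.0034], [0.0, -0.0103, -0.0034], [0.0, -0.0103, -0.0034], [0.0, -0.0103, -0.0034], [0.0, -0.0103, -0.0034], [0.0, -0.0103, -0.0034], [-0.0, -0.0103, -0.0034]]
```

Request:
arm_command(turn=[[-0.017, 0.003, 0], [-0.017, 0.003, 0], [-0.017, 0.003, 0], [0, 0, 0], [0, 0, 0], [0, 0, 0]], slide=[[0.04, 0.003, -0.005], [0.04, 0.003, -0.005], [0.04, 0.003, -0.005], [0.026, 0, 0], [0.026, 0, 0], [0, 0, 0]], hand=[-1, -1, -1, -1, -1, -1])

```text
t: 4.0
position: [725.7, 177.9, 133.3]
ee_rot: [0.755, 1.133, -0.039]
wrist_force: [-0.8, -0.4, 0.5]
grip_width: -0.1
```

Run:
```python
from plan import *
show()
c=Cam('wrist'); c.save('w2',None,1.4)
```

```text
t 4.0 pos [725.7149 177.9261 133.2802] uvn [ 77.282  129.8894   6.2003] F [-0.7537 -0.4389  0.4762] grip -0.1
X(slope) [ 0.0014  0.0144 -0.9999] Z(slope) [ 0.7492 -0.6623 -0.0085] Zw [ 0.6325 -0.7103  0.3089]
j [-0.778   0.3207  0.4663  1.7655  0.0381  0.6815 -1.1802]
```

Run:
```python
from plan import *
show()
d,e,C=strapgeo(.74); q=rotS(-d)
way=[(W(C+d*112+e*46+[0,0,8]),q,2)]
for t in np.linspace(.74,.15,8)[1:]:
    d,e,C=strapgeo(t); way.append((W(C+d*112+e*42+[0,0,8]),rotS(-d),1))
rows(way)
```

```text
t 4.05 pos [726.2497 178.4636 135.5573] uvn [ 78.6923 130.4645   8.0552] F [-0.4775  0.908   0.4234] grip -0.0
X(slope) [ 0.0035  0.0158 -0.9999] Z(slope) [ 0.7489 -0.6626 -0.0078] Zw [ 0.6319 -0.7106  0.3094]
j [-0.7787  0.3183  0.4665  1.7642  0.0391  0.6827 -1.181 ]
9
turn [[0.008, -0.004, -0.007], [0.008, -0.004, -0.007], [-0.084, -0.0, 0.0], [-0.084, 0.0, -0.0], [-0.084, 0.0, 0.0], [-0.084, -0.0, 0.0], [-0.084, 0.0, -0.0], [-0.084, -0.0, 0.0], [-0.084, -0.0, 0.0]]
slide [[-0.0002, -0.0113, 0.0031], [-0.0001, -0.0113, 0.0031], [0.0, -0.0136, -0.0031], [0.0, -0.0096, -0.0031], [0.0, -0.0096, -0.0031], [-0.0, -0.0096, -0.0031], [0.0, -0.0096, -0.0031], [0.0, -0.0096, -0.0031], [0.0, -0.0096, -0.0031]]
```

Request:
arm_command(turn=[[0.008, -0.004, -0.007], [0.008, -0.004, -0.007], [-0.084, 0, 0], [-0.084, 0, 0], [-0.084, 0, 0], [-0.084, 0, 0]], slide=[[0, -0.011, 0.003], [0, -0.011, 0.003], [0, -0.0136, -0.003], [0, -0.0096, -0.003], [0, -0.0096, -0.003], [0, -0.0096, -0.003]], hand=[-1, -1, -1, -1, -1, -1])

```text
t: 4.65
position: [681.1, 133.0, 125.5]
ee_rot: [0.408, 1.125, -0.06]
wrist_force: [0.5, -0.6, -0.2]
grip_width: 0.0
```

Run:
```python
from plan import *
show()
p,q=cur(); uvn=(p-W([0,0,0]))@Bv.T; rel=uvn-[120,0,0]
rr=np.hypot(*rel[:2]); a=np.arctan2(rel[1],-rel[0]); print('t est',a-np.arcsin(42/rr),'s',np.sqrt(rr**2-42**2))
way=[]
for t in np.linspace(a-np.arcsin(42/rr),-.02,7)[1:]:
    d,e,C=strapgeo(t); way.append((W(C+d*112+e*42+[0,0,9]),rotS(-d),1))
rows(way)
```

```text
t 4.65 pos [681.0782 132.9936 125.4902] uvn [36.6131 81.8209 16.5692] F [ 0.5251 -0.5929 -0.1987] grip 0.0
X(slope) [ 0.0092  0.0058 -0.9999] Z(slope) [ 0.9226 -0.3856  0.0063] Zw [ 0.8032 -0.4454  0.3956]
j [-0.7408  0.21    0.4361  1.9098  0.1308  0.6307 -0.8889]
t est 0.4081742387450484 s 109.01394463316423
6
turn [[-0.059, 0.007, -0.009], [-0.071, -0.0, 0.0], [-0.071, 0.0, 0.0], [-0.071, 0.0, -0.0], [-0.071, -0.0, 0.0], [-0.071, 0.0, -0.0]]
slide [[0.0075, -0.0081, -0.0058], [-0.0, -0.0081, -0.0027], [0.0, -0.0081, -0.0027], [-0.0, -0.0081, -0.0027], [0.0, -0.0081, -0.0027], [0.0, -0.0081, -0.0027]]
```

Run:
```python
from plan import *
show()
c=Cam('wrist'); c.save('w3',None,1.0); c=Cam('side'); c.save('s3',(260,110,400,240),4)
```

```text
t 4.65 pos [681.0782 132.9936 125.4902] uvn [36.6131 81.8209 16.5692] F [ 0.5251 -0.5929 -0.1987] grip 0.0
X(slope) [ 0.0092  0.0058 -0.9999] Z(slope) [ 0.9226 -0.3856  0.0063] Zw [ 0.8032 -0.4454  0.3956]
j [-0.7408  0.21    0.4361  1.9098  0.1308  0.6307 -0.8889]
```

```bash
cat > st.py <<'E'
from plan import *
def strapfit(cam='wrist',c=None,t0=None):
    c=c or Cam(cam)
    hsv=cv2.cvtColor(c.img,cv2.COLOR_RGB2HSV); H,S,V=[hsv[:,:,i].astype(int) for i in range(3)]
    m=((H<16)&(S>180)&(V>100)).astype(np.uint8)
    reg=sil(c,[np.array([W(p) for p in [[-60,-60,12],[155,-60,12],[155,150,12],[-60,150,12]]])])>0.5
    m=m&reg; nm,lab,stt,_=cv2.connectedComponentsWithStats(m)
    m=np.isin(lab,[i for i in range(1,nm) if stt[i,4]>60])
    vis=m.copy()
    def inner(t): # matched by IoU w/ unknown occlusion: reward orange inside, penalise non-orange-nonblack inside
        s=sil(c,[np.array([W(p) for p in h]) for h in strap(t)],2)
        return (vis*(1-s)).sum()*2 + (s*(~vis)*(V>70)).sum()
    ts=np.arange(-.05,1.0,.01); k=[inner(t) for t in ts]; i=int(np.argmin(k)); return ts[i],k[i],c,vis.sum()
E
python3 - <<'E'
from st import *
print(strapfit('wrist')[:2],strapfit('side')[:2],strapfit('top')[:2])
d,e,C=strapgeo(.62); 
show()
q=rotS(-d); d0,e0,_=strapgeo(.7)
rows([(cur()[0]+W([0,0,30])-W([0,0,0]),cur()[1],1),(W(C+d*112+e*56+[0,0,40]),q,1),(W(C+d*112+e*56+[0,0,6]),q,1)])
E
```

```text
(np.float64(-0.05), np.float64(20026.650980392158)) (np.float64(0.7800000000000001), np.float64(532.313725490196)) (np.float64(0.7400000000000001), np.float64(364.5333333333333))
t 4.9 pos [682.0828 133.9022 125.1623] uvn [37.3226 82.8004 15.8767] F [ 0.0001 -0.2949  0.0832] grip -0.3
X(slope) [ 0.0091  0.0058 -0.9999] Z(slope) [ 0.9205 -0.3908  0.0061] Zw [ 0.8009 -0.4504  0.3945]
j [-0.7409  0.213   0.436   1.9072  0.129   0.6307 -0.894 ]
4
turn [[0.0, 0.0, 0.0], [0.109, 0.003, -0.005], [0.109, 0.003, -0.005], [0.0, 0.0, 0.0]]
slide [[-0.03, 0.0003, 0.0002], [0.0031, 0.0175, 0.0056], [0.003, 0.018, 0.0037], [0.034, 0.0, 0.0]]
```

Run:
```python
from st import *
import pickle
o=pickle.load(open('d0.pkl','rb'))
def chk(n,c,P):
    uvn=(P-W([0,0,0]))@Bv.T
    for nm,(u0,u1,v0,v1) in dict(lid=(95,150,-90,-40),lid2=(-90,-70,-80,-20),lid3=(100,150,40+30,130)).items():
        k=(uvn[...,0]>u0)&(uvn[...,0]<u1)&(uvn[...,1]>v0)&(uvn[...,1]<v1); print(n,nm,k.sum(),np.nanmedian(uvn[k][:,2]))
    d,e,C=strapgeo(.74); q=uvn-C; a=q@d; b=q@e
    k=(a>25)&(a<80)&(abs(b)<22)&(abs(uvn[...,2])<40); print('strap n',k.sum(),np.nanmedian(uvn[k][:,2]))
for n in('top','side'): chk(n,*o[n])
c=pickle.load(open('w1.pkl','rb')); chk('wrist',c,c.cloud())
```

```text
top lid 255 -0.2400726165329021
top lid2 83 -0.1059225934455853
top lid3 283 -1.180430982498562
strap n 201 17.251568722659126
side lid 502 -2.881985779236216
side lid2 108 0.42419236888222317
side lid3 286 -0.3337684816468843
strap n 204 18.639911961339017
wrist lid 1840 -0.47458717846143195
wrist lid2 142 -0.2918242807754155
wrist lid3 12497 265.63889994931554
strap n 2037 17.10801735206534
```

Request:
arm_command(turn=[[0, 0, 0], [0.109, 0.003, -0.005], [0.109, 0.003, -0.005], [0, 0, 0], [0, 0, 0]], slide=[[-0.03, 0, 0], [0.003, 0.02, 0.0056], [0.003, 0.02, 0.004], [0, 0.006, 0.002], [0, 0, 0]], hand=[-1, -1, -1, -1, -1])

```text
t: 5.4
position: [704.4, 170.5, 164.2]
ee_rot: [0.636, 1.133, -0.069]
wrist_force: [-0.2, 0.4, -0.7]
grip_width: 0.0
```

```bash
cat >> plan.py <<'E'
def sd(t):
    p,q=cur(); uvn=(p-W([0,0,0]))@Bv.T; d,e,C=strapgeo(t); print('s,e,n =',(uvn-C)@d,(uvn-C)@e,uvn[2])
E
python3 - <<'E'
from plan import *
show(); sd(.74)
d,e,C=strapgeo(.74); q=rotS(-d)
rows([(W(C+d*112+e*56+[0,0,35]),q,2),(W(C+d*112+e*56+[0,0,5]),q,2)])
E
```

```text
t 5.4 pos [704.3811 170.4542 164.2423] uvn [ 71.5776 120.8815  43.0232] F [-0.1814  0.3795 -0.7034] grip 0.0
X(slope) [ 0.0014  0.0019 -1.    ] Z(slope) [ 0.8069 -0.5906  0.    ] Zw [ 0.6863 -0.6424  0.3411]
j [-0.7957  0.2443  0.4594  1.7841  0.109   0.7414 -1.14  ]
s,e,n = 117.26732946189655 56.616517981441525 43.02323301566431
4
turn [[0.054, -0.0, -0.001], [0.054, -0.0, -0.001], [0.0, 0.0, 0.0], [0.0, 0.0, 0.0]]
slide [[0.004, -0.0006, 0.0026], [0.004, -0.0005, 0.0026], [0.015, 0.0, 0.0], [0.015, 0.0, 0.0]]
```

Request:
arm_command(turn=[[0.05, 0, 0], [0.05, 0, 0], [0, 0, 0], [0, 0, 0]], slide=[[0.018, 0, 0.003], [0.016, 0, 0.003], [0.004, 0, 0], [0, 0, 0]], hand=[-1, -1, -1, -1])

```text
t: 5.8
position: [724.1, 163.2, 129.5]
ee_rot: [0.731, 1.134, -0.073]
wrist_force: [0.4, -0.1, -0.2]
grip_width: -0.1
```

Run:
```python
from plan import *
show(); sd(.74)
```

```text
t 5.8 pos [724.054  163.1758 129.5374] uvn [ 75.174  115.0573   3.0536] F [ 0.359  -0.0593 -0.2282] grip -0.1
X(slope) [ 0.0001  0.0002 -1.    ] Z(slope) [ 0.745  -0.6671 -0.0001] Zw [ 0.6247 -0.7146  0.3148]
j [-0.7647  0.317   0.4654  1.7778  0.0529  0.6777 -1.1859]
s,e,n = 110.68431985960973 54.74056700147689 3.0535989432864272
```

Request:
arm_command(turn=[[0, 0, 0], [-0.06, 0, 0], [-0.06, 0, 0]], slide=[[0, -0.01, 0], [0.001, -0.008, -0.002], [0.001, -0.007, -0.002]], hand=[-1, -1, -1])

```text
t: 6.1
position: [704.9, 146.5, 119.7]
ee_rot: [0.604, 1.134, -0.074]
wrist_force: [-0.2, -0.3, 0.0]
grip_width: 0.4
```

Run:
```python
from plan import *
show(); sd(.74)
```

```text
t 6.1 pos [704.9139 146.5377 119.7263] uvn [54.8268 97.0674  1.7163] F [-0.2305 -0.2507  0.0411] grip 0.4
X(slope) [ 0.0006 -0.0002 -1.    ] Z(slope) [ 0.8226 -0.5686  0.0006] Zw [ 0.7018 -0.6215  0.3482]
j [-0.7466  0.279   0.4486  1.8429  0.0836  0.6445 -1.0722]
s,e,n = 113.57973082446607 27.735778149460256 1.7163141201427727
```

```bash
python3 - <<'E'
from plan import *
c=Cam('side'); c.save('s4',(260,110,400,240),4)
E
python3 - <<'E'
from st import *
c=Cam('wrist'); p,q=cur()
print(c.proj([p]),c.proj([p+q.apply([-19,0,0])]))
d,e,C=strapgeo(.74)
c.save('w4',None,1.5,np.vstack([[p],[W(x) for x in strap(.74)[0]],[W(x) for x in strap(.6)[0]]]))
P=c.cloud(); k=[(256,y) for y in range(236,262,3)]
for u,v in k: print((u,v),c.d[v,u],((P[v,u]-W([0,0,0]))@Bv.T))
for cam in ('side','top'):
    cc=Cam(cam); print(cam, cc.proj([p]))
E
```

```text
[[257.3304 241.5841]] [[257.3704 258.8388]]
(256, 236) 183.35565 [54.6257 97.9416 -2.214 ]
(256, 239) 173.13689 [ 56.2907 100.3237   7.5885]
(256, 242) 169.74586 [ 56.3153 100.3431  11.1521]
(256, 245) 152.81339 [ 59.8871 105.477   26.9165]
(256, 248) 150.7482 [ 59.6917 105.1816  29.2106]
(256, 251) 147.80289 [ 59.7528 105.2567  32.2824]
(256, 254) 144.78902 [ 59.8609 105.3999  35.3989]
(256, 257) 142.13556 [ 59.8972 105.4401  38.1774]
(256, 260) 140.1241 [ 59.7766 105.2543  40.3708]
side [[331.126  159.3591]]
top [[221.7534 117.1185]]
```

Run:
```python
from st import *
c=Cam('wrist'); p,q=cur()
for dx in (0,-10,-20,-30): print(dx,c.proj([p+q.apply([dx,10,0]),p+q.apply([dx,10,8])]).ravel())
P=c.cloud(); M=q.inv()
for u in (250,256,263,270):
  for v in (236,238,240,242,244,246,248,252,262,275): print((u,v),round(float(c.d[v,u]),1),M.apply(P[v,u]-p), c.img[v,u])
print(r.grip_point_offset, r.get_state()['grip_width'])
```

```text
0 [256.8418 225.171  271.8552 225.1832]
-10 [256.8335 233.042  272.69   233.0538]
-20 [256.8241 241.8456 273.6224 241.8566]
-30 [256.8134 251.7546 274.6704 251.7642]
(250, 236) 181.6 [ 2.0247  2.7014 -3.728 ] [90 90 92]
(250, 238) 183.3 [ 3.2471  0.9151 -3.7627] [90 90 92]
(250, 240) 183.0 [ 2.5667  0.0279 -3.7544] [90 90 92]
(250, 242) 176.5 [-3.6844  1.886  -3.6199] [143  72  36]
(250, 244) 172.9 [-7.2192  2.4741 -3.5466] [155  67  18]
(250, 246) 151.0 [-27.2998  11.4944  -3.0965] [100  96  95]
(250, 248) 150.9 [-27.6818  10.6784  -3.0938] [102  97  95]
(250, 252) 146.7 [-32.0675  10.966   -3.0056] [102  97  95]
(250, 262) 138.1 [-41.0534  11.0622  -2.8279] [102  97  94]
(250, 275) 129.6 [-50.2031  10.4898  -2.6516] [102  95  92]
(256, 236) 184.4 [ 4.563   1.513  -0.4604] [89 90 93]
(256, 238) 182.9 [ 2.8061  1.1306 -0.4554] [90 90 93]
(256, 240) 183.3 [ 2.832  -0.0957 -0.4554] [90 88 92]
(256, 242) 176.4 [-3.7583  1.9272 -0.4371] [121  80  63]
(256, 244) 174.7 [-5.6252  1.683  -0.4318] [155  68  19]
(256, 246) 151.2 [-27.0937  11.3943  -0.3726] [44 34 33]
(256, 248) 150.0 [-28.500
[... 668 characters left out ...]
72  10.8224   2.5856] [102  97  94]
(263, 275) 128.8 [-50.9098  10.9342   2.4111] [102  95  93]
(270, 236) 183.0 [3.2615 2.1317 7.2409] [90 89 93]
(270, 238) 182.1 [2.1664 1.4428 7.2103] [91 90 93]
(270, 240) 182.5 [2.1314 0.2506 7.2257] [91 90 93]
(270, 242) 184.0 [ 3.149  -1.4644  7.2873] [91 89 92]
(270, 244) 175.4 [-4.9925  1.3734  6.948 ] [139  76  47]
(270, 246) 152.6 [-25.8834  10.7864   6.0471] [102  95  92]
(270, 248) 151.1 [-27.4687  10.5786   5.9918] [105  97  94]
(270, 252) 145.8 [-32.8162  11.3717   5.7843] [103  98  96]
(270, 262) 138.9 [-40.3421  10.6677   5.5186] [103  97  94]
(270, 275) 129.0 [-50.6917  10.8002   5.1385] [103  95  93]
-18.700000000000003 -0.07248621240089491
```

Run:
```python
from plan import *
show()
d,e,C=strapgeo(.74); q=rotS(-d)
p,_=cur()
rows([(W(C+d*112+e*58+[0,0,10]),q,2),(W(C+d*112+e*58+[0,0,-10]),q,2)])
```

```text
t 6.35 pos [705.8516 147.404  120.2615] uvn [55.8434 97.9999  1.8328] F [ 0.3162 -0.0016 -1.0958] grip -0.1
X(slope) [ 0.0012  0.0004 -1.    ] Z(slope) [ 0.82   -0.5723  0.0007] Zw [ 0.6992 -0.625   0.3472]
j [-0.747   0.2803  0.4488  1.8405  0.0824  0.645  -1.0762]
4
turn [[0.065, 0.0, -0.001], [0.065, 0.0, -0.001], [0.0, 0.0, 0.0], [0.0, 0.0, 0.0]]
slide [[-0.0041, 0.0142, 0.0026], [-0.0041, 0.0144, 0.0017], [0.01, -0.0, -0.0], [0.01, -0.0, -0.0]]
```

Request:
arm_command(turn=[[0.065, 0, 0], [0.065, 0, 0], [0, 0, 0], [0, 0, 0], [0, 0, 0]], slide=[[-0.004, 0.015, 0.002], [-0.004, 0.015, 0.002], [0.01, 0, 0], [0.01, 0, 0], [0, 0, 0]], hand=[-1, -1, -1, -1, -1])

```text
t: 6.85
position: [732.9, 168.2, 118.0]
ee_rot: [0.747, 1.132, -0.07]
wrist_force: [-0.2, 0.2, -0.3]
grip_width: 0.2
```

Run:
```python
from plan import *
show(); sd(.74)
c=Cam('wrist'); p,q=cur(); P=c.cloud(); M=q.inv()
for v in range(228,262,3): print((256,v),round(float(c.d[v,256]),1),M.apply(P[v,256]-p),((P[v,256]-W([0,0,0]))@Bv.T), c.img[v,256])
c.save('w5',(100,150,412,384),2.5)
```

```text
t 6.85 pos [732.8694 168.1622 117.9588] uvn [ 77.9192 120.6733 -11.0021] F [-0.1915  0.1527 -0.2884] grip 0.2
X(slope) [ 0.0021  0.0012 -1.    ] Z(slope) [ 0.7354 -0.6776  0.0007] Zw [ 0.615  -0.7244  0.3114]
j [-0.7577  0.3484  0.4607  1.7659  0.037   0.6581 -1.1944]
s,e,n = 112.44391479600706 60.73890378823769 -11.0021102222664
(256, 228) 166.4 [-10.1824  13.5387  -0.6797] [ 86.6345 130.8547  -0.4027] [138 143 147]
(256, 231) 166.5 [-10.5745  12.0767  -0.6775] [ 85.6442 129.778   -0.0138] [138 144 147]
(256, 234) 168.6 [-9.1293  9.7623 -0.6798] [ 84.0765 128.0797  -1.464 ] [137 143 146]
(256, 237) 168.4 [-9.7739  8.3951 -0.6769] [ 83.1504 127.0719  -0.8224] [137 142 146]
(256, 240) 168.9 [-9.8226  6.7419 -0.6755] [ 82.0307 125.8557  -0.7773] [138 144 147]
(256, 243) 169.1 [-10.1324   5.2078  -0.6735] [ 80.9916 124.7262  -0.4708] [137 143 148]
(256, 246) 151.8 [-26.2054  11.6534  -0.6339] [ 85.3577 129.4203  15.6162] [43 42 41]
(256, 249) 149.3 [-28.9106  11.5257  -0.6263] [ 85.2713 129.3184  18.3211] [41 41 40]
(256, 252) 145.6 [-32.5919  11.9645  -0.6164] [ 85.5685 129.6302  22.0034] [40 40 40]
(256, 255) 145.0 [-33.5826  11.0223  -0.613 ] [ 84.9303 128.9342  22.992 ] [39 39 39]
(256, 258) 141.2 [-37.4149  11.6598  -0.6029] [ 85.3621 129.3918  26.8257] [38 38 37]
(256, 261) 138.6 [-40.1011  11.7292  -0.5955] [ 85.4092 129.4349  29.5121] [37 38 37]
```

Request:
arm_command(turn=[[0, 0, 0], [0, 0, 0], [0, 0, 0]], slide=[[0.007, 0, 0], [0.001, -0.008, 0], [0, -0.008, 0]], hand=[-1, -1, -1])

```text
t: 7.2
position: [724.9, 155.4, 104.9]
ee_rot: [0.744, 1.133, -0.072]
wrist_force: [-0.2, 0.4, -0.7]
grip_width: 0.1
```

Run:
```python
from plan import *
show(); sd(.74)
way=[]
p,q=cur(); uvn=(p-W([0,0,0]))@Bv.T; rel=uvn-[120,0,0]
rr=np.hypot(*rel[:2]); a=np.arctan2(rel[1],-rel[0])-np.arcsin(42/rr); print(a)
way=[]
for t in np.linspace(a,.1,9)[1:]:
    d,e,C=strapgeo(t); way.append((W(C+d*112+e*42+[0,0,-19]),rotS(-d),1))
rows(way)
```

```text
t 7.2 pos [724.9348 155.427  104.8617] uvn [ 66.0539 107.3933 -19.9203] F [-0.2085  0.4477 -0.6706] grip 0.1
X(slope) [ 0.0014  0.0003 -1.    ] Z(slope) [ 0.7359 -0.6771  0.0008] Zw [ 0.6155 -0.7239  0.3118]
j [-0.7472  0.3416  0.4608  1.8045  0.0365  0.6247 -1.1823]
s,e,n = 112.25147083849363 42.93137269084091 -19.920323415891307
0.7482841694004054
8
turn [[-0.077, 0.001, -0.001], [-0.081, 0.0, -0.0], [-0.081, 0.0, 0.0], [-0.081, -0.0, -0.0], [-0.081, 0.0, 0.0], [-0.081, -0.0, 0.0], [-0.081, 0.0, -0.0], [-0.081, -0.0, 0.0]]
slide [[-0.0009, -0.0092, -0.0025], [0.0, -0.0092, -0.003], [0.0, -0.0092, -0.003], [0.0, -0.0092, -0.003], [-0.0, -0.0092, -0.003], [0.0, -0.0092, -0.003], [0.0, -0.0092, -0.003], [0.0, -0.0092, -0.003]]
```

Request:
arm_command(turn=[[-0.078, 0, 0], [-0.08, 0, 0], [-0.08, 0, 0], [-0.08, 0, 0]], slide=[[-0.001, -0.009, -0.0025], [0, -0.009, -0.003], [0, -0.009, -0.003], [0, -0.009, -0.003]], hand=[-1, -1, -1, -1])

```text
t: 7.6
position: [694.9, 135.1, 93.7]
ee_rot: [0.424, 1.128, -0.062]
wrist_force: [2.9, 2.1, -1.3]
grip_width: -0.2
```

```bash
cat >> plan.py <<'E'
def push(tend,n,s=112,nt=-19):
    p,q=cur(); uvn=(p-W([0,0,0]))@Bv.T; rel=uvn-[120,0,0]
    rr=np.hypot(*rel[:2]); a=np.arctan2(rel[1],-rel[0])-np.arcsin(42/rr); print('t',a,'s',np.sqrt(rr*rr-42**2),'n',uvn[2])
    way=[]
    for t in np.linspace(a,tend,n+1)[1:]:
        d,e,C=strapgeo(t); way.append((W(C+d*s+e*42+[0,0,nt]),rotS(-d),1))
    rows(way)
E
python3 - <<'E'
from plan import *
show(); push(.05,5)
c=Cam('wrist');c.save('w6')
E
```

```text
t 7.6 pos [694.9458 135.1492  93.7466] uvn [ 35.59    84.9823 -17.9789] F [ 2.8661  2.1252 -1.2885] grip -0.2
X(slope) [ 0.0067  0.0046 -1.    ] Z(slope) [ 0.9152 -0.403   0.0043] Zw [ 0.796  -0.4623  0.3907]
j [-0.6979  0.2781  0.4038  1.9013  0.1049  0.5742 -0.8938]
t 0.4305166396543699 s 112.17412297466103 n -17.978907881809665
5
turn [[-0.06, 0.005, -0.007], [-0.076, -0.0, 0.0], [-0.076, -0.0, 0.0], [-0.076, 0.0, -0.0], [-0.076, 0.0, 0.0]]
slide [[0.0009, -0.0086, -0.0028], [0.0, -0.0086, -0.0029], [-0.0, -0.0086, -0.0029], [0.0, -0.0086, -0.0029], [-0.0, -0.0086, -0.0029]]
```

Now contact force is about 3.6 N and the strap (flank at rows ~288) moves with the finger. Continue.

Request:
arm_command(turn=[[-0.06, 0.005, -0.007], [-0.076, 0, 0], [-0.076, 0, 0], [-0.076, 0, 0], [-0.076, 0, 0]], slide=[[0.001, -0.009, -0.003], [0.0005, -0.009, -0.003], [0.0005, -0.009, -0.003], [0.0005, -0.009, -0.003], [0.0005, -0.009, -0.003]], hand=[-1, -1, -1, -1, -1])

```text
t: 8.15
position: [669.4, 100.2, 82.8]
ee_rot: [0.056, 1.128, -0.055]
wrist_force: [0.3, 4.0, 0.7]
grip_width: 0.0
```

Run:
```python
from plan import *
show(); push(-.03,3)
```

```text
t 8.15 pos [669.4475 100.1914  82.7764] uvn [ 10.2168  48.2579 -18.2514] F [0.3169 3.9978 0.6639] grip 0.0
X(slope) [ 0.0062  0.0078 -1.    ] Z(slope) [ 0.9992 -0.0396  0.0059] Zw [ 0.8978 -0.1054  0.4277]
j [-0.6008  0.2231  0.3372  1.9855  0.1402  0.5306 -0.5038]
t 0.056334530096823265 s 112.3261814678041 n -18.25142951708715
3
turn [[-0.012, 0.006, -0.008], [-0.029, -0.0, 0.0], [-0.029, 0.0, 0.0]]
slide [[0.0007, -0.0032, -0.0009], [-0.0, -0.0032, -0.0012], [0.0, -0.0032, -0.0012]]
```

Request:
arm_command(turn=[[-0.012, 0.006, -0.008], [-0.029, 0, 0]], slide=[[0.0005, -0.003, -0.001], [0, -0.003, -0.001]], hand=[-1, -1])

```text
t: 8.35
position: [666.8, 94.4, 81.8]
ee_rot: [0.003, 1.134, -0.071]
wrist_force: [1.5, 3.8, -1.7]
grip_width: -0.1
```

Run:
```python
from plan import *
show(); push(-.03,2)
```

```text
t 8.35 pos [666.752   94.4179  81.825 ] uvn [  7.76    42.3031 -18.1556] F [ 1.5237  3.7879 -1.7136] grip -0.1
X(slope) [ 0.0001  0.0007 -1.    ] Z(slope) [ 1.     -0.0012  0.0001] Zw [ 0.9038 -0.0673  0.4227]
j [-0.5914  0.2208  0.3328  1.9876  0.1462  0.5381 -0.4652]
t 0.002699072076581599 s 112.35377195332408 n -18.1555784771886
2
turn [[-0.015, 0.0, -0.001], [-0.016, -0.0, -0.0]]
slide [[0.0008, -0.0018, -0.0003], [0.0, -0.0018, -0.0007]]
```

Request:
arm_command(turn=[[0, 0, 0]], slide=[[0, -0.003, 0]], hand=[-1])

```text
t: 8.45
position: [666.7, 94.1, 82.0]
ee_rot: [0.01, 1.134, -0.064]
wrist_force: [6.2, 13.9, -8.6]
grip_width: -0.2
```

Request:
arm_command(turn=[[0, 0, 0]], slide=[[0, -0.003, 0]], hand=[-1])

```text
t: 8.55
position: [666.6, 94.3, 82.0]
ee_rot: [0.017, 1.133, -0.057]
wrist_force: [4.7, 10.0, -7.2]
grip_width: -0.1
```

Request:
arm_command(turn=[[0, 0, 0]], slide=[[0, -0.003, 0]], hand=[-1])

```text
t: 8.65
position: [666.6, 94.5, 82.1]
ee_rot: [0.025, 1.132, -0.05]
wrist_force: [5.1, 9.2, -5.8]
grip_width: -0.0
```

Run:
```python
from plan import *
show(); push(-.03,2)
```

```text
t 8.65 pos [666.6107  94.4618  82.1147] uvn [  7.7517  42.3366 -17.8321] F [ 5.1     9.217  -5.7977] grip -0.0
X(slope) [ 0.0021  0.01   -0.9999] Z(slope) [ 1.     -0.0035  0.0021] Zw [ 0.9028 -0.0695  0.4245]
j [-0.582   0.2173  0.3282  1.9915  0.1318  0.5307 -0.4497]
t 0.002997094392019062 s 112.37464887956571 n -17.83208673327376
2
turn [[-0.017, 0.002, -0.01], [-0.016, 0.0, -0.0]]
slide [[0.0011, -0.0019, -0.0003], [0.0, -0.0019, -0.0007]]
```

Request:
arm_command(turn=[[0, 0, 0], [0, 0, 0], [0, 0, 0], [0, 0, 0], [0, 0, 0]], slide=[[0, 0.012, 0], [-0.01, 0.003, 0], [-0.045, 0, 0], [-0.045, -0.02, 0], [-0.02, -0.04, 0]], hand=[-1, -1, -1, -1, -1])

```text
t: 9.15
position: [608.3, 54.5, 190.8]
ee_rot: [0.02, 1.14, -0.059]
wrist_force: [-0.2, -1.1, 1.1]
grip_width: 0.3
```

```bash
cat > wr.py <<'E'
from plan import *
import pickle
o=pickle.load(open('d0.pkl','rb'))
cams={n:o[n][0] for n in('top','side')}; M={}
def wmodel(x,y,yaw,z=2):
    a=np.radians(np.arange(0,360,20))
    ring=np.vstack([np.c_[34*np.cos(a),34*np.sin(a),0*a+zz] for zz in(0,24)])
    parts=[ring,box((-145,-33),(-8,8),(9,25)),box((-159,-145),(-13,13),(0,26))]
    return [R.from_euler('z',yaw).apply(p)+[x,y,z] for p in parts]
for n,c in cams.items():
    P=o[n][1]; im=c.img.astype(int)
    m=(P[:,:,0]>330)&(P[:,:,0]<580)&(P[:,:,1]<-260)&(P[:,:,1]>-420)&(im.max(2)>75)&(P[:,:,2]>-5)
    mm=(P[:,:,0]>355)&(P[:,:,0]<570)&(P[:,:,1]<-280)&(P[:,:,1]>-390)&(im.max(2)>75)
    nm,lab,st,_=cv2.connectedComponentsWithStats(mm.astype(np.uint8)); mm=lab==1+np.argmax(st[1:,4])
    cs,_=cv2.findContours(mm.astype(np.uint8),cv2.RETR_EXTERNAL,cv2.CHAIN_APPROX_NONE); f=np.zeros((384,512),np.uint8); cv2.drawContours(f,cs,-1,1,-1); M[n]=f
    print(n,f.sum())
def cost(p,only=None): return sum(((soft(sil(c,wmodel(*p)))-soft(M[n]))**2).sum() for n,c in cams.items() if only in(None,n))
p0=np.array([518,-333,.05]); sx=p0+np.vstack([np.zeros(3),np.diag([4,4,.05])])
for only in (None,'top','side'):
    s=minimize(lambda p:cost(p,only),p0,method='Nelder-Mead',options=dict(initial_simplex=sx,xatol=.02)); print(only,s.x,s.fun)
E
python3 wr.py
python3 - <<'E'
from plan import *
show()
E
```

```text
top 518
side 1141
None [ 517.008  -335.2837    0.0408] 53.690406799316406
top [ 519.3587 -337.424     0.0379] 8.920541763305664
side [ 517.0536 -334.5269    0.045 ] 33.82306671142578
t 9.15 pos [608.348   54.5394 190.7793] uvn [  3.651   -1.7288 103.9782] F [-0.1552 -1.1346  1.0816] grip 0.3
X(slope) [-0.0059  0.0057 -1.    ] Z(slope) [ 1.     -0.0071 -0.006 ] Zw [ 0.9058 -0.0734  0.4172]
j [-0.6171 -0.0488  0.3694  2.0106  0.2051  0.7737 -0.441 ]
```

Request:
arm_command(turn=[[0, 0, 0], [0, 0, 0], [0, 0, 0]], slide=[[0, -0.035, 0], [0, -0.03, 0], [0, 0, 0]], hand=[-1, -1, -1])

```text
t: 9.45
position: [601.9, -18.8, 196.9]
ee_rot: [0.035, 1.134, -0.057]
wrist_force: [-0.2, -0.1, -0.3]
grip_width: 0.2
```

Run:
```python
from plan import *
import pickle
show(); c=Cam('wrist'); pickle.dump(c,open('w7.pkl','wb'))
dr=np.vstack([[W(p) for p in h] for h in (lug(1),lug(-1),[[0,0,51],[120,0,34],[0,0,39]],box((35,85),(-45,-31),(0,18)),strap(0)[0])])
c.save('w7',None,1.5,dr)
```

```text
t 9.45 pos [601.878  -18.8178 196.8567] uvn [  5.2203 -75.3626 109.9521] F [-0.1963 -0.1286 -0.3072] grip 0.2
X(slope) [-0.      0.0068 -1.    ] Z(slope) [ 0.9998 -0.0206 -0.0002] Zw [ 0.9023 -0.0866  0.4224]
j [-0.5538 -0.0929  0.4538  2.0335  0.1502  0.7643 -0.2708]
```

```bash
cat > nut.py <<'E'
from plan import *
def nutq(c):
    hsv=cv2.cvtColor(c.img,cv2.COLOR_RGB2HSV); H,S,V=[hsv[:,:,i].astype(int) for i in range(3)]
    red=((H<7)|(H>173))&(S>180)&(V>120)
    top=W([0,0,51]); yy,xx=np.nonzero(red); q=(c.onplane(np.c_[xx,yy],top,Bv[2])-top)@Bv.T
    k=np.hypot(q[:,0],q[:,1])<24; q=q[k][:,:2]; m=q.mean(0); U,S_,Vt=np.linalg.svd(q-m); ax=Vt[0]*np.sign(Vt[0]@m)
    f=lambda v:np.degrees(np.arctan2(v[1],-v[0]))
    print('n',len(q),'centroid',m,'ang centroid',f(m),'ang axis',f(ax),'-> q deg',131.8+f(m),131.8+f(ax))
if __name__=='__main__':
    import pickle,sys
    nutq(pickle.load(open(sys.argv[1],'rb')))
E
python3 nut.py w7.pkl
```

```text
n 251 centroid [ 2.2884 -8.5101] ang centroid -105.05139995255477 ang axis -102.07736600388556 -> q deg 26.748600047445237 29.722633996114453
```

```bash
cat >> plan.py <<'E'
WR=np.array([517.5,-335.7,.041])
def wg(z,x=-112):
    c,s=np.cos(WR[2]),np.sin(WR[2]); return np.array([WR[0]+c*x,WR[1]+s*x,z]),rotW([-s,c,0])
E
python3 - <<'E'
from plan import *
show()
p1,q1=wg(80)
p,q=cur(); rv=(q.inv()*q1).as_rotvec(); print(rv)
rows([(p+[-60,-60,30],q*R.from_rotvec(rv*.3),1),(p1,q1,1)])
E
```

```text
t 9.5 pos [602.1069 -16.6277 196.7947] uvn [  5.2563 -73.1616 109.8669] F [-0.853  -0.3299  0.6228] grip -0.1
X(slope) [-0.      0.0079 -1.    ] Z(slope) [ 0.9998 -0.0191 -0.0002] Zw [ 0.9024 -0.0851  0.4224]
j [-0.5549 -0.0922  0.4511  2.0331  0.1502  0.7642 -0.273 ]
[-1.6721  0.3381  0.3588]
13
turn [[-0.125, 0.025, 0.027], [-0.125, 0.025, 0.027], [-0.125, 0.025, 0.027], [-0.125, 0.025, 0.027], [-0.13, 0.026, 0.028], [-0.13, 0.026, 0.028], [-0.13, 0.026, 0.028], [-0.13, 0.026, 0.028], [-0.13, 0.026, 0.028], [-0.13, 0.026, 0.028], [-0.13, 0.026, 0.028], [-0.13, 0.026, 0.028], [-0.13, 0.026, 0.028]]
slide [[-0.0128, -0.0161, -0.0091], [-0.0129, -0.0145, -0.0113], [-0.013, -0.0126, -0.0134], [-0.0129, -0.0105, -0.0151], [0.0088, -0.0194, -0.03], [0.0091, -0.0156, -0.0321], [0.0096, -0.0116, -0.0336], [0.0102, -0.0074, -0.0346], [0.011, -0.0032, -0.035], [0.0119, 0.001, -0.0348], [0.0129, 0.0052, -0.0341], [0.014, 0.0092, -0.0328], [0.0151, 0.0129, -0.031]]
```

Request:
arm_command(turn=[[-0.125, 0.025, 0.027], [-0.125, 0.025, 0.027], [-0.125, 0.025, 0.027], [-0.125, 0.025, 0.027], [-0.13, 0.026, 0.028], [-0.13, 0.026, 0.028], [-0.13, 0.026, 0.028], [-0.13, 0.026, 0.028], [-0.13, 0.026, 0.028], [-0.13, 0.026, 0.028]], slide=[[-0.013, -0.016, -0.009], [-0.013, -0.0145, -0.011], [-0.013, -0.0125, -0.0135], [-0.013, -0.0105, -0.015], [0.009, -0.0195, -0.03], [0.009, -0.0155, -0.032], [0.0095, -0.0115, -0.0335], [0.01, -0.0075, -0.0345], [0.011, -0.003, -0.035], [0.012, 0.001, -0.035]], hand=[-1, -1, -1, -1, -1, 0, 0, 0, 0, 0])

```text
t: 10.5
position: [455.6, -233.7, 138.4]
ee_rot: [-0.545, 1.442, 0.66]
wrist_force: [0.1, 0.4, -0.4]
grip_width: 42.4
```

Run:
```python
from plan import *
show()
p1,q1=wg(80); rows([(p1,q1,3)])
```

```text
t 10.5 pos [ 455.6344 -233.7225  138.3861] uvn [-137.4735 -300.3612  111.9763] F [ 0.1125  0.4344 -0.4108] grip 42.4
X(slope) [-0.3324  0.086  -0.9392] Z(slope) [ 0.3039  0.9525 -0.0203] Zw [0.3527 0.9292 0.11  ]
j [-0.5048  0.0788  1.0397  1.9727 -0.2121  1.09    1.8309]
3
turn [[-0.136, 0.032, 0.029], [-0.136, 0.032, 0.029], [-0.136, 0.032, 0.029]]
slide [[0.0148, 0.004, -0.041], [0.0163, 0.009, -0.0397], [0.0178, 0.0138, -0.0376]]
```

Request:
arm_command(turn=[[-0.136, 0.032, 0.029], [-0.136, 0.032, 0.029], [-0.136, 0.032, 0.029], [0, 0, 0]], slide=[[0.015, 0.004, -0.041], [0.0165, 0.009, -0.0395], [0.018, 0.014, -0.0375], [0, 0, 0]], hand=[0, 0, 0, 0])

```text
t: 10.9
position: [405.0, -335.1, 79.0]
ee_rot: [1.167, 1.566, 2.775]
wrist_force: [-0.7, 0.3, 0.6]
grip_width: 42.9
```

Run:
```python
from plan import *
show()
c=Cam('wrist'); 
c.save('w8',None,1.5,np.vstack([R.from_euler('z',WR[2]).apply(p)+[WR[0],WR[1],2] for p in (box((-145,-33),(-8,8),(9,25)),box((-159,-145),(-13,13),(0,26)))]))
p1,q1=wg(25); rows([(p1,q1,2)])
```

```text
t 10.9 pos [ 405.0481 -335.0797   79.0221] uvn [-201.5866 -405.138    76.3717] F [-0.7191  0.2902  0.604 ] grip 42.9
X(slope) [-0.4267  0.0014 -0.9044] Z(slope) [-0.0993  0.9939  0.0483] Zw [-0.0376  0.9993  0.0018]
j [-0.2509  0.3006  0.9982  1.9544 -0.2901  1.044   2.4847]
2
turn [[-0.004, 0.002, -0.001], [-0.004, 0.002, -0.001]]
slide [[0.0274, 0.0006, -0.0035], [0.0274, 0.0007, -0.0035]]
```

Run:
```python
from plan import *
c=Cam('wrist'); hsv=cv2.cvtColor(c.img,cv2.COLOR_RGB2HSV); H,S,V=[hsv[:,:,i].astype(int) for i in range(3)]
yy,xx=np.mgrid[0:384,0:512]
g=((H>45)&(H<85)&(S>100)&(V>60)&(yy>100)); P=c.cloud()[g]; P=P[(P[:,2]>24)&(P[:,2]<32)]; print(len(P),P.min(0),P.max(0),np.percentile(P,[2,50,98],axis=0))
h=(V>215)&(S<30)&(yy>165)&(yy<300)&(xx>232)&(xx<268); yh,xh=np.nonzero(h)
Q=c.onplane(np.c_[xh,yh],[0,0,27],np.array([0,0,1.])); 
A=np.polyfit(Q[:,0],Q[:,1],1); print('handle yaw',np.arctan(A[0]),'y at x=405',np.polyval(A,405),Q.min(0),Q.max(0))
# sil fit
M=((g)|h).astype(np.uint8)
def cost(p):
    s=sil(c,[R.from_euler('z',p[2]).apply(b)+[p[0],p[1],2] for b in (box((-145,-33),(-8,8),(9,25)),box((-159,-145),(-13,13),(0,26)))])
    return (((soft(s)-soft(M))**2)[:280]).sum()
p0=np.array([519.,-335.5,.041]); sx=p0+np.vstack([np.zeros(3),np.diag([3,3,.03])])
s=minimize(cost,p0,method='Nelder-Mead',options=dict(initial_simplex=sx)); print(s.x,s.fun,cost(p0))
```

```text
981 [ 358.303  -353.1181   24.0253] [ 376.6962 -327.6919   29.7939] [[ 359.0365 -352.6237   24.9578]
 [ 366.707  -340.5068   27.5268]
 [ 375.0157 -328.2101   29.0561]]
handle yaw 0.03687842878852355 y at x=405 -339.37054906381456 [ 376.5656 -347.5029   27.    ] [ 481.1105 -329.8632   27.    ]
[ 518.8671 -334.5871    0.042 ] 149.55055236816406 244.05817
```

```bash
sed -i 's/^WR=.*/WR=np.array([518.8,-334.6,.041])/' plan.py
python3 - <<'E'
from plan import *
show()
p1,q1=wg(-5); rows([(p1,q1,4)])
E
```

```text
t 11.0 pos [ 408.095  -332.4865   80.6588] uvn [-198.3123 -402.3295   76.6508] F [0.3492 0.561  1.0743] grip 43.0
X(slope) [-0.4229  0.0036 -0.9062] Z(slope) [-0.0945  0.9944  0.048 ] Zw [-0.0331  0.9994  0.0036]
j [-0.2557  0.2968  0.9973  1.9531 -0.291   1.0454  2.4748]
4
turn [[-0.002, 0.001, 0.0], [-0.002, 0.001, 0.0], [-0.002, 0.001, 0.0], [-0.002, 0.001, 0.0]]
slide [[0.0214, 0.0004, -0.0017], [0.0214, 0.0004, -0.0017], [0.0214, 0.0004, -0.0017], [0.0214, 0.0004, -0.0017]]
```

Request:
arm_command(turn=[[-0.002, 0.001, 0], [-0.002, 0.001, 0], [-0.002, 0.001, 0], [-0.002, 0.001, 0], [0, 0, 0]], slide=[[0.0215, 0.0004, -0.0017], [0.0215, 0.0004, -0.0017], [0.0215, 0.0004, -0.0017], [0.0215, 0.0004, -0.0017], [0, 0, 0]], hand=[-0.2, -0.2, -0.2, -0.2, -0.2])

```text
t: 11.5
position: [415.6, -331.9, -4.3]
ee_rot: [-1.244, 1.561, 0.367]
wrist_force: [-0.1, 0.6, -0.5]
grip_width: 33.9
```

Run:
```python
from plan import *
show()
c=Cam('wrist'); c.save('w9',None,1.5); p1,q1=wg(-18); rows([(p1,q1,2)])
```

```text
t 11.5 pos [ 415.6258 -331.867    -4.2857] uvn [-227.4453 -401.1623   -3.4901] F [-0.138   0.589  -0.5182] grip 33.9
X(slope) [-0.4149  0.004  -0.9099] Z(slope) [-0.101   0.9936  0.0504] Zw [-0.0401  0.9992  0.003 ]
j [-0.1332  0.4336  0.8706  2.0077 -0.438   0.888   2.5858]
2
turn [[-0.0, 0.001, 0.005], [-0.0, 0.001, 0.005]]
slide [[0.0075, 0.005, -0.0032], [0.0075, 0.0049, -0.0032]]
```

Request:
arm_command(turn=[[0, 0.001, 0.005], [0, 0.001, 0.005], [0, 0, 0]], slide=[[0.0075, 0.005, -0.0032], [0.0075, 0.005, -0.0032], [0, 0, 0]], hand=[-0.2, -0.2, -0.2])

```text
t: 11.85
position: [409.2, -339.0, -15.8]
ee_rot: [-1.796, 1.567, -0.184]
wrist_force: [0.0, 0.3, -0.0]
grip_width: 34.4
```

Run:
```python
from plan import *
show();p1,q1=wg(-18); print(p1); rows([(p1,q1,1)])
c=Cam('wrist'); c.save('w10',None,1.5);p,q=cur(); P=c.cloud(); 
for v in range(236,262,2): print(v,[ (round(float(P[v,u][2]),1), c.img[v,u].tolist()) for u in (200,205,297,305)])
```

```text
t 11.85 pos [ 409.1833 -339.0399  -15.8141] uvn [-237.6666 -408.7861  -11.444 ] F [ 0.0383  0.3212 -0.0404] grip 34.4
X(slope) [-0.4188 -0.0005 -0.9081] Z(slope) [-0.1037  0.9935  0.0473] Zw [-0.0412  0.9991 -0.0009]
j [-0.0952  0.4475  0.8419  2.0134 -0.4409  0.8648  2.6029]
[ 406.8941 -339.1907  -18.    ]
1
turn [[0.0, -0.001, 0.004]]
slide [[0.0022, 0.0023, -0.0001]]
236 [(2.3, [61, 62, 61]), (0.7, [62, 64, 62]), (1.9, [52, 57, 52]), (1.5, [47, 50, 46])]
238 [(1.6, [61, 62, 61]), (1.4, [63, 63, 62]), (2.6, [50, 55, 51]), (1.5, [48, 51, 48])]
240 [(1.3, [61, 63, 61]), (1.5, [62, 62, 61]), (2.6, [50, 54, 50]), (1.6, [47, 51, 46])]
242 [(2.2, [62, 63, 62]), (1.4, [62, 64, 62]), (-0.0, [51, 55, 52]), (1.2, [46, 49, 47])]
244 [(1.9, [61, 63, 62]), (2.0, [61, 62, 60]), (2.0, [51, 54, 51]), (1.4, [46, 49, 47])]
246 [(0.8, [61, 61, 61]), (9.2, [80, 82, 80]), (11.1, [57, 59, 57]), (10.8, [93, 95, 95])]
248 [(1.8, [62, 61, 61]), (12.9, [110, 111, 110]), (12.9, [54, 57, 55]), (11.7, [110, 112, 110])]
250 [(1.8, [61, 60, 60]), (15.0, [114, 115, 114]), (14.4, [46, 49, 47]), (14.2, [111, 112, 111])]
252 [(1.4, [61, 61, 61]), (16.9, [114, 115, 114]), (15.9, [45, 47, 46]), (16.5, [111, 112, 111])]
254 [(2.4, [60, 61, 60]), (17.8, [115, 116, 115]), (18.1, [45, 47, 45]), (18.7, [111, 112, 111])]
256 [(11.8, [51, 51, 52]), (19.3, [114, 115, 114]), (19.1, [45, 46, 45]), (20.3, [111, 111, 110])]
258 [(14.6, [37, 39, 41]), (22.1, [111, 112, 111]), (21.5, [44, 45, 45]), (21.1, [111, 111, 110])]
260 [(15.6, [48, 50, 51]), (22.9, [110, 110, 110]), (23.5, [44, 45, 45]), (23.0, [111, 112, 111])]
```

Request:
arm_command(turn=[[0, 0, 0.004], [0, 0, 0], [0, 0, 0], [0, 0, 0], [0, 0, 0]], slide=[[0.0045, 0.002, 0], [0, 0, 0], [0, 0, 0], [0, 0, 0], [0, 0, 0]], hand=[-0.2, -1, -1, -1, -1])

```text
t: 12.4
position: [408.8, -339.6, -18.6]
ee_rot: [-1.865, 1.567, -0.254]
wrist_force: [0.4, 0.8, 0.6]
grip_width: 14.8
```

Run:
```python
from plan import *
show()
```

```text
t 12.4 pos [ 408.8466 -339.6226  -18.5919] uvn [-239.1064 -409.3918  -13.8376] F [0.4395 0.8414 0.6265] grip 14.8
X(slope) [-0.4195 -0.0006 -0.9078] Z(slope) [-0.1029  0.9936  0.0468] Zw [-0.0402  0.9992 -0.001 ]
j [-0.0887  0.4518  0.8355  2.0139 -0.4435  0.8602  2.6045]
```

```bash
cat >> plan.py <<'E'
def saveO(wpos):
    p,q=cur(); o=q.inv().apply(np.array(wpos)-p); json.dump(o.tolist(),open('o.json','w')); print('o',o)
O=np.array(json.load(open('o.json'))) if os.path.exists('o.json') else None
def wt(th,h,du=0,dv=0):
    """TCP pose for handle angle th (deg, left of -u), ring underside at n=24+h, lateral offset du,dv"""
    a=np.radians(th); q=rotS([np.sin(a),np.cos(a),0]); return W([du,dv,24+h])-q.apply(O),q
def wnow():
    p,q=cur(); w=(p+q.apply(O)-W([0,0,0]))@Bv.T; Z=Bv@q.as_matrix()[:,2]; X=Bv@q.as_matrix()[:,0]
    s=r.get_state(); F=Bv@np.array(s['wrist_force']); 
    print('t %.2f ring u %.1f v %.1f h %.1f th %.1f tilt %.3f %.3f F_uvn %s grip %.1f'%(s['t'],w[0],w[1],w[2]-24,np.degrees(np.arctan2(Z[0],Z[1])),X[0],X[1],np.round(F,1),s['grip_width']),'j7 %.2f j3 %.2f'%(s['joints'][6],s['joints'][2]))
E
python3 - <<'E'
from plan import *
saveO([518.8,-334.6,2])
E
python3 - <<'E'
from plan import *
wnow()
p,q=cur(); p1,q1=wt(-31,75); print(p1)
rows([(p+[0,0,130],q,1),(p1,q1,1)])
E
```

```text
o [ -20.2215 -110.1353    0.5721]
t 12.40 ring u -131.3 v -396.4 h -65.4 th -5.9 tilt -0.419 -0.001 F_uvn [0.6 0.9 0.4] grip 14.8 j7 2.60 j3 0.84
[526.5573   4.8872 126.6251]
11
turn [[0.0, 0.0, 0.0], [0.0, 0.0, 0.0], [0.0, 0.0, 0.0], [-0.053, 0.017, -0.052], [-0.053, 0.017, -0.052], [-0.053, 0.017, -0.052], [-0.053, 0.017, -0.052], [-0.053, 0.017, -0.052], [-0.053, 0.017, -0.052], [-0.053, 0.017, -0.052], [-0.053, 0.017, -0.052]]
slide [[-0.0433, -0.0001, -0.0], [-0.0433, -0.0001, -0.0], [-0.0433, -0.0001, -0.0], [-0.0019, -0.0164, 0.0424], [-0.0017, -0.0187, 0.0415], [-0.0014, -0.021, 0.0404], [-0.001, -0.0231, 0.0392], [-0.0004, -0.0252, 0.0379], [0.0003, -0.0272, 0.0366], [0.0011, -0.029, 0.0351], [0.0021, -0.0307, 0.0336]]
```

Request:
arm_command(turn=[[0, 0, 0], [0, 0, 0], [0, 0, 0], [0, 0, 0], [0, 0, 0]], slide=[[-0.015, 0, 0], [-0.045, 0, 0], [-0.045, 0, 0], [-0.045, 0, 0], [0, 0, 0]], hand=[-1, -1, -1, -1, -1])

```text
t: 12.9
position: [404.6, -339.4, 137.0]
ee_rot: [1.433, 1.566, 3.04]
wrist_force: [0.7, 0.0, -4.0]
grip_width: 15.1
```

Run:
```python
from plan import *
wnow();show()
c=Cam('wrist'); c.save('w11',None,1.5)
hsv=cv2.cvtColor(c.img,cv2.COLOR_RGB2HSV); H,S,V=[hsv[:,:,i].astype(int) for i in range(3)]
yy,xx=np.mgrid[0:384,0:512]
g=((H>45)&(H<85)&(S>100)&(V>60)&(yy>100)); p,q=cur(); P=q.inv().apply(c.cloud()[g]-p); print(len(P),np.nanpercentile(P,[3,50,97],axis=0))
print('expected green centre top', O+[ -26,152,0])
p1,q1=wt(-31,75); rows([(p1,q1,1)])
```

```text
t 12.90 ring u -69.6 v -396.9 h 76.6 th -5.7 tilt -0.427 0.000 F_uvn [-1.1  0.1 -4. ] grip 15.1 j7 2.41 j3 1.01
t 12.9 pos [ 404.561  -339.4444  137.0359] uvn [-177.2208 -409.5266  129.0208] F [ 0.7151  0.0277 -4.0298] grip 15.1
X(slope) [-0.4268  0.0001 -0.9043] Z(slope) [-0.0989  0.994   0.0468] Zw [-0.0366  0.9993  0.0006]
j [-0.2772  0.2063  1.0073  1.8892 -0.1878  1.1516  2.4056]
3774 [[-49.7931  32.4983 -12.8516]
 [-48.3967  43.3075  -0.7473]
 [-27.4376  49.7275  11.1631]]
expected green centre top [-46.2215  41.8647   0.5721]
8
turn [[-0.053, 0.018, -0.053], [-0.053, 0.018, -0.053], [-0.053, 0.018, -0.053], [-0.053, 0.018, -0.053], [-0.053, 0.018, -0.053], [-0.053, 0.018, -0.053], [-0.053, 0.018, -0.053], [-0.053, 0.018, -0.053]]
slide [[0.001, -0.0169, 0.0423], [0.0012, -0.0191, 0.0413], [0.0015, -0.0212, 0.0403], [0.002, -0.0232, 0.0391], [0.0025, -0.0251, 0.0379], [0.0032, -0.027, 0.0366], [0.0041, -0.0287, 0.0352], [0.005, -0.0303, 0.0337]]
```

Run:
```python
from plan import *
c=Cam('wrist'); p,q=cur(); T=q.inv().apply((c.cloud()-p).reshape(-1,3)).reshape(384,512,3)
for v in list(range(165,216,8))+list(range(220,360,12)): print(v,np.median(T[v,250:264],axis=0))
O=np.array([-21,-110,0]); json.dump(O.tolist(),open('o.json','w'))
```

```text
165 [-33.5462  49.5979  -0.717 ]
173 [-45.9121  49.4402  -0.7064]
181 [-48.2331  47.0247  -0.7034]
189 [-48.4634  44.0363  -0.7   ]
197 [-48.4005  40.9138  -0.699 ]
205 [-48.2851  37.7192  -0.6966]
213 [nan nan nan]
220 [-47.4863  31.3273  -0.6944]
232 [-47.3137  26.2273  -0.6907]
244 [-47.3999  21.1027  -0.6867]
256 [-47.4117  15.7991  -0.6852]
268 [-47.2723  10.2591  -0.6829]
280 [-47.3476   4.6765  -0.678 ]
292 [-47.1922  -1.2301  -0.6746]
304 [-47.4374  -7.049   -0.6711]
316 [-47.1877 -13.4291  -0.668 ]
328 [-46.8772 -20.104   -0.6628]
340 [-47.0259 -26.6261  -0.6596]
352 [-47.0641 -33.4929  -0.6554]
```

Request:
arm_command(turn=[[-0.053, 0.018, -0.053], [-0.053, 0.018, -0.053], [-0.053, 0.018, -0.053], [-0.053, 0.018, -0.053], [-0.053, 0.018, -0.053], [-0.053, 0.018, -0.053]], slide=[[-0.012, -0.017, 0.042], [-0.01, -0.019, 0.041], [-0.005, -0.021, 0.04], [0, -0.023, 0.039], [0.0025, -0.025, 0.038], [0.003, -0.027, 0.0365]], hand=[-1, -1, -1, -1, -1, -1])

```text
t: 13.6
position: [485.9, -79.1, 146.5]
ee_rot: [-2.091, 1.259, -0.163]
wrist_force: [1.0, -0.3, -3.3]
grip_width: 14.4
```

```bash
echo '[-22.2,-109.4,-0.3]' > o.json
python3 - <<'E'
from plan import *
wnow(); p1,q1=wt(-31,70); rows([(p1,q1,4)])
E
```

```text
t 13.60 ring u -15.7 v -97.6 h 95.7 th -24.9 tilt -0.125 -0.028 F_uvn [-0.5 -0.2 -3.4] grip 14.4 j7 1.75 j3 0.59
4
turn [[-0.026, 0.009, -0.031], [-0.026, 0.009, -0.031], [-0.026, 0.009, -0.031], [-0.026, 0.009, -0.031]]
slide [[0.0085, -0.0156, 0.0172], [0.0088, -0.0158, 0.0169], [0.0092, -0.016, 0.0165], [0.0095, -0.0161, 0.0162]]
```

Request:
arm_command(turn=[[-0.026, 0.009, -0.031], [-0.026, 0.009, -0.031], [-0.026, 0.009, -0.031], [-0.026, 0.009, -0.031], [0, 0, 0]], slide=[[0.0085, -0.0155, 0.017], [0.009, -0.016, 0.017], [0.009, -0.016, 0.0165], [0.0095, -0.016, 0.016], [0, 0, 0]], hand=[-1, -1, -1, -1, -1])

```text
t: 14.1
position: [521.3, 14.9, 108.6]
ee_rot: [-2.128, 1.145, -0.072]
wrist_force: [0.0, -1.3, -3.6]
grip_width: 14.8
```

Run:
```python
from plan import *
wnow(); p1,q1=wt(-31,40); rows([(p1,q1,3)])
c=Cam('side'); c.save('s12',(260,110,400,260),4)
```

```text
t 14.10 ring u -13.9 v 10.0 h 62.3 th -31.9 tilt -0.010 0.000 F_uvn [-1.4 -1.3 -3.4] grip 14.8 j7 1.60 j3 0.46
3
turn [[0.005, 0.002, -0.003], [0.005, 0.002, -0.003], [0.005, 0.002, -0.003]]
slide [[0.0077, -0.0023, -0.0048], [0.0077, -0.0023, -0.0047], [0.0077, -0.0023, -0.0047]]
```

Request:
arm_command(turn=[[0.005, 0.002, -0.003], [0.005, 0.002, -0.003], [0.005, 0.002, -0.003], [0, 0, 0]], slide=[[0.0075, -0.0025, -0.005], [0.0075, -0.0025, -0.005], [0.0075, -0.0025, -0.005], [0, 0, 0]], hand=[-1, -1, -1, -1])

```text
t: 14.55
position: [542.4, -1.4, 91.0]
ee_rot: [-2.118, 1.139, -0.085]
wrist_force: [-0.6, 0.1, -3.0]
grip_width: 15.1
```

Run:
```python
from plan import *
wnow(); p1,q1=wt(-31,34); rows([(p1,q1,1)])
```

```text
t 14.55 ring u -0.1 v -6.7 h 37.1 th -30.7 tilt -0.004 -0.005 F_uvn [-1.8  0.1 -2.5] grip 15.1 j7 1.66 j3 0.52
1
turn [[-0.005, -0.002, -0.006]]
slide [[0.0038, -0.0037, 0.0051]]
```

Request:
arm_command(turn=[[-0.003, -0.002, -0.005], [0, 0, 0], [0, 0, 0]], slide=[[0.003, -0.0035, 0.005], [0, 0, 0], [0, 0, 0]], hand=[-1, -1, -1])

```text
t: 14.85
position: [544.8, 4.1, 88.0]
ee_rot: [-2.112, 1.136, -0.077]
wrist_force: [0.6, -1.0, -3.0]
grip_width: 15.0
```

Run:
```python
from plan import *
wnow(); p1,q1=wt(-31,20); rows([(p1,q1,2)])
c=Cam('side'); 
a=np.radians(np.arange(0,360,10)); p,q=cur(); 
import itertools
ring=p+q.apply(O+np.c_[0*a-24,34*np.cos(a),34*np.sin(a)])
c.save('s13',(270,140,370,230),6,ring[::3])
```

```text
t 14.85 ring u 0.2 v -0.8 h 34.1 th -30.8 tilt -0.001 -0.002 F_uvn [-0.7 -0.9 -3. ] grip 15.0 j7 1.65 j3 0.52
2
turn [[-0.002, -0.0, -0.001], [-0.002, -0.0, -0.001]]
slide [[0.0071, -0.0002, 0.0002], [0.0071, -0.0001, 0.0002]]
```

Request:
arm_command(turn=[[0, 0, 0], [0, 0, 0], [0, 0, 0]], slide=[[0.006, 0, 0], [0.006, 0, 0], [0, 0, 0]], hand=[-1, -1, -1])

```text
t: 15.2
position: [550.4, 4.4, 76.9]
ee_rot: [-2.109, 1.135, -0.074]
wrist_force: [0.4, 0.8, -3.5]
grip_width: 15.0
```

Run:
```python
from plan import *
wnow(); p1,q1=wt(-31,15); rows([(p1,q1,1)])
```

```text
t 15.20 ring u 0.6 v -0.2 h 21.8 th -30.8 tilt -0.000 -0.000 F_uvn [-1.1  0.8 -3.4] grip 15.0 j7 1.68 j3 0.53
1
turn [[-0.003, -0.0, -0.0]]
slide [[0.0069, 0.0004, 0.0001]]
```

Request:
arm_command(turn=[[0, 0, 0], [0, 0, 0], [0, 0, 0]], slide=[[0.006, 0.0005, 0], [0.006, 0, 0], [0, 0, 0]], hand=[-1, -1, -1])

```text
t: 15.5
position: [555.4, 3.7, 64.6]
ee_rot: [-2.11, 1.135, -0.074]
wrist_force: [-0.0, -0.4, -3.7]
grip_width: 14.6
```

Run:
```python
from plan import *
wnow(); p1,q1=wt(-31,0); rows([(p1,q1,1)])
```

```text
t 15.50 ring u -0.1 v -0.5 h 8.5 th -30.8 tilt -0.000 -0.001 F_uvn [-1.6 -0.4 -3.4] grip 14.6 j7 1.71 j3 0.55
1
turn [[-0.003, -0.0, -0.001]]
slide [[0.0086, -0.0003, 0.0001]]
```

Request:
arm_command(turn=[[0, 0, 0], [0, 0, 0], [0, 0, 0]], slide=[[0.005, 0, 0], [0.003, 0, 0], [0, 0, 0]], hand=[-1, -1, -1])

```text
t: 15.8
position: [559.0, 3.3, 56.7]
ee_rot: [-2.111, 1.135, -0.075]
wrist_force: [-4.5, -0.3, 1.4]
grip_width: 14.8
```

Run:
```python
from plan import *
wnow()
th=-30.8
way=[wt(a,0.5)+(1,) for a in np.arange(-26,41,5)]
p,q=rows(way)
```

```text
t 15.80 ring u -0.1 v -0.6 h -0.3 th -30.8 tilt -0.001 -0.001 F_uvn [-3.5 -0.6  3.2] grip 14.8 j7 1.73 j3 0.55
14
turn [[0.085, -0.0, -0.001], [0.087, 0.0, -0.0], [0.087, 0.0, 0.0], [0.087, 0.0, 0.0], [0.087, 0.0, -0.0], [0.087, -0.0, -0.0], [0.087, 0.0, -0.0], [0.087, 0.0, 0.0], [0.087, 0.0, 0.0], [0.087, 0.0, 0.0], [0.087, 0.0, 0.0], [0.087, -0.0, 0.0], [0.087, 0.0, -0.0], [0.087, 0.0, -0.0]]
slide [[-0.0007, -0.0008, 0.0097], [-0.0, -0.0004, 0.0095], [0.0, -0.0004, 0.0095], [-0.0, -0.0004, 0.0095], [0.0, -0.0004, 0.0095], [0.0, -0.0004, 0.0095], [0.0, -0.0004, 0.0095], [0.0, -0.0004, 0.0095], [-0.0, -0.0004, 0.0095], [0.0, -0.0004, 0.0095], [-0.0, -0.0004, 0.0095], [0.0, -0.0004, 0.0095], [0.0, -0.0004, 0.0095], [-0.0, -0.0004, 0.0095]]
```

Request:
arm_command(turn=[[0.085, 0, 0], [0.087, 0, 0], [0.087, 0, 0], [0.087, 0, 0]], slide=[[-0.0007, -0.0008, 0.0097], [0, -0.0004, 0.0095], [0, -0.0004, 0.0095], [0, -0.0004, 0.0095]], hand=[-1, -1, -1, -1])

```text
t: 16.2
position: [550.4, 40.4, 52.8]
ee_rot: [-1.753, 1.132, -0.074]
wrist_force: [-0.4, -0.9, -3.6]
grip_width: 14.8
```

```bash
cat > stroke.py <<'E'
from plan import *
import sys
a1=float(sys.argv[1]); n=int(sys.argv[2]); h=float(sys.argv[3]) if len(sys.argv)>3 else 0.5
wnow(); p,q=cur(); Z=Bv@q.as_matrix()[:,2]; a0=np.degrees(np.arctan2(Z[0],Z[1]))
rows([wt(a,h)+(1,) for a in np.linspace(a0,a1,n+1)[1:]])
E
python3 stroke.py 40 10
```

```text
t 16.20 ring u 1.6 v -0.6 h 1.3 th -10.4 tilt 0.002 -0.001 F_uvn [-1.8 -0.9 -3.1] grip 14.8 j7 1.19 j3 0.50
10
turn [[0.088, -0.001, 0.002], [0.088, -0.0, -0.0], [0.088, 0.0, 0.0], [0.088, 0.0, -0.0], [0.088, -0.0, 0.0], [0.088, 0.0, -0.0], [0.088, 0.0, 0.0], [0.088, -0.0, -0.0], [0.088, 0.0, 0.0], [0.088, 0.0, 0.0]]
slide [[0.0006, 0.001, 0.0105], [0.0, -0.0004, 0.0096], [-0.0, -0.0004, 0.0096], [0.0, -0.0004, 0.0096], [-0.0, -0.0004, 0.0096], [0.0, -0.0004, 0.0096], [-0.0, -0.0004, 0.0096], [0.0, -0.0004, 0.0096], [-0.0, -0.0004, 0.0096], [0.0, -0.0004, 0.0096]]
```

Request:
arm_command(turn=[[0.088, -0.001, 0.002], [0.088, 0, 0], [0.088, 0, 0], [0.088, 0, 0]], slide=[[0.001, 0.001, 0.0105], [0.0002, -0.0004, 0.0096], [0.0002, -0.0004, 0.0096], [0.0002, -0.0004, 0.0096]], hand=[-1, -1, -1, -1])

```text
t: 16.6
position: [553.5, 80.3, 52.1]
ee_rot: [-1.385, 1.132, -0.072]
wrist_force: [-1.0, -0.9, 0.0]
grip_width: 15.1
```

```bash
python3 stroke.py 40 6
python3 - <<'E'
from plan import *
c=Cam('side');  c.save('s14',(270,140,370,230),6)
E
```

```text
t 16.60 ring u 1.2 v -0.5 h 0.7 th 10.6 tilt 0.003 0.001 F_uvn [-0.8 -1.   0.4] grip 15.1 j7 0.69 j3 0.47
6
turn [[0.085, 0.001, 0.002], [0.085, 0.0, -0.0], [0.085, 0.0, 0.0], [0.085, -0.0, -0.0], [0.085, -0.0, 0.0], [0.085, 0.0, 0.0]]
slide [[-0.0001, 0.0009, 0.0096], [0.0, -0.0004, 0.0093], [-0.0, -0.0004, 0.0093], [-0.0, -0.0004, 0.0093], [0.0, -0.0004, 0.0093], [-0.0, -0.0004, 0.0093]]
```

Request:
arm_command(turn=[[0.085, 0.001, 0.002], [0.085, 0, 0], [0.085, 0, 0], [0.085, 0, 0]], slide=[[0, 0.0009, 0.0096], [0, -0.0004, 0.0093], [0, -0.0004, 0.0093], [0, -0.0004, 0.0093]], hand=[-1, -1, -1, -1])

```text
t: 17.05
position: [567.9, 114.8, 58.0]
ee_rot: [-1.037, 1.133, -0.075]
wrist_force: [-0.8, -1.3, -1.3]
grip_width: 14.6
```

```bash
python3 stroke.py 40 2
```

```text
t 17.05 ring u 0.9 v -0.6 h 1.0 th 30.6 tilt 0.002 -0.001 F_uvn [-1.2 -1.4 -0.9] grip 14.6 j7 0.29 j3 0.46
2
turn [[0.082, 0.0, 0.002], [0.082, 0.0, 0.0]]
slide [[0.0003, 0.0007, 0.009], [0.0, -0.0004, 0.0089]]
```

Request:
arm_command(turn=[[0.082, 0, 0.002], [0.082, 0, 0], [0.02, 0, 0]], slide=[[0, 0.0007, 0.009], [0, -0.0004, 0.009], [0, 0, 0.002]], hand=[-1, -1, -1])

```text
t: 17.35
position: [579.9, 130.6, 63.2]
ee_rot: [-0.85, 1.134, -0.074]
wrist_force: [-2.1, -0.2, -2.6]
grip_width: 14.6
```

```bash
python3 stroke.py 32 2
python3 - <<'E'
from plan import *
c=Cam('side');  c.save('s15',(270,140,370,230),6)
E
```

```text
t 17.35 ring u 0.9 v -0.5 h 0.9 th 41.3 tilt 0.000 -0.000 F_uvn [-3.  -0.4 -1.5] grip 14.6 j7 0.11 j3 0.47
2
turn [[-0.081, 0.0, 0.001], [-0.081, 0.0, -0.0]]
slide [[0.0004, 0.0007, -0.0092], [0.0, -0.0003, -0.0089]]
```

Request:
arm_command(turn=[[-0.081, 0, 0.001], [-0.075, 0, 0], [0, 0, 0], [0, 0, 0]], slide=[[0, 0.0007, -0.009], [0, -0.0003, -0.0085], [0, 0, 0], [0, 0, 0]], hand=[-1, -1, -1, -1])

```text
t: 17.8
position: [568.5, 117.0, 58.6]
ee_rot: [-1.015, 1.134, -0.07]
wrist_force: [-1.7, 0.9, -2.2]
grip_width: 14.9
```

```bash
python3 stroke.py 32 1
```

```text
t 17.80 ring u 0.6 v -0.0 h 1.1 th 31.7 tilt 0.001 0.001 F_uvn [-2.5  0.8 -1.2] grip 14.9 j7 0.27 j3 0.46
1
turn [[0.006, 0.002, -0.0]]
slide [[0.0006, 0.0005, 0.0003]]
```

Ease off.

Request:
arm_command(turn=[[0, 0, 0], [0, 0, 0], [0, 0, 0], [0, 0, 0]], slide=[[-0.003, 0, 0], [-0.005, 0, 0], [-0.008, 0, 0], [-0.008, 0, 0]], hand=[-1, -1, -1, -1])

```text
t: 18.2
position: [557.8, 117.7, 81.2]
ee_rot: [-1.016, 1.135, -0.073]
wrist_force: [0.6, -0.2, -3.8]
grip_width: 15.1
```

Run:
```python
from plan import *
wnow(); p,q=wt(32,36); rows([(p,q,1)])
```

```text
t 18.20 ring u 0.3 v -0.4 h 26.1 th 31.8 tilt -0.000 0.000 F_uvn [-1.  -0.2 -3.7] grip 15.1 j7 0.25 j3 0.45
1
turn [[0.004, 0.0, -0.0]]
slide [[-0.0099, 0.0004, 0.0006]]
```

Request:
arm_command(turn=[[0, 0, 0], [0, 0, 0]], slide=[[-0.012, 0, 0], [0, 0, 0]], hand=[-1, -1])

```text
t: 18.4
position: [552.7, 118.7, 94.5]
ee_rot: [-1.011, 1.133, -0.068]
wrist_force: [0.2, -0.1, -4.0]
grip_width: 14.8
```

```bash
python3 stroke.py -28.5 9 38
python3 - <<'E'
from plan import *
c=Cam('side');  c.save('s16',(270,140,370,230),6)
E
```

```text
t 18.40 ring u 1.2 v 0.2 h 40.4 th 31.8 tilt 0.002 0.002 F_uvn [-1.5 -0.1 -3.7] grip 14.8 j7 0.23 j3 0.45
9
turn [[-0.117, 0.003, 0.001], [-0.117, -0.0, 0.0], [-0.117, -0.0, 0.0], [-0.117, 0.0, 0.0], [-0.117, -0.0, 0.0], [-0.117, -0.0, 0.0], [-0.117, 0.0, 0.0], [-0.117, 0.0, 0.0], [-0.117, -0.0, 0.0]]
slide [[0.0023, 0.0002, -0.0136], [-0.0, -0.0007, -0.0128], [-0.0, -0.0007, -0.0128], [0.0, -0.0007, -0.0128], [-0.0, -0.0007, -0.0128], [0.0, -0.0007, -0.0128], [-0.0, -0.0007, -0.0128], [-0.0, -0.0007, -0.0128], [0.0, -0.0007, -0.0128]]
```

Request:
arm_command(turn=[[-0.117, 0.003, 0], [-0.117, 0, 0], [-0.117, 0, 0], [-0.117, 0, 0], [-0.117, 0, 0], [-0.117, 0, 0]], slide=[[0.001, 0, -0.0135], [0, -0.0007, -0.013], [0, -0.0007, -0.013], [0, -0.0007, -0.013], [0, -0.0007, -0.013], [0, -0.0007, -0.013]], hand=[-1, -1, -1, -1, -1, -1])

```text
t: 19.05
position: [532.1, 44.3, 84.5]
ee_rot: [-1.744, 1.135, -0.072]
wrist_force: [-0.1, 0.5, -4.0]
grip_width: 15.2
```

```bash
python3 stroke.py -28.5 2 36
```

```text
t 19.05 ring u -1.7 v 1.2 h 37.7 th -10.0 tilt -0.001 0.001 F_uvn [-1.8  0.5 -3.6] grip 15.2 j7 1.10 j3 0.57
4
turn [[-0.081, 0.0, -0.0], [-0.081, 0.0, -0.0], [-0.081, 0.0, -0.0], [-0.081, 0.0, -0.0]]
slide [[0.0009, -0.0014, -0.0095], [0.0009, -0.0007, -0.0096], [0.0, -0.0007, -0.0088], [0.0, 0.0, -0.0088]]
```

Request:
arm_command(turn=[[-0.081, 0, 0], [-0.081, 0, 0], [-0.081, 0, 0], [-0.078, 0, 0], [0, 0, 0]], slide=[[0.0009, -0.0014, -0.0095], [0.0009, -0.0007, -0.0096], [0, -0.0007, -0.0088], [0, 0, -0.0085], [0, 0, 0]], hand=[-1, -1, -1, -1, -1])

```text
t: 19.55
position: [541.7, 5.3, 87.1]
ee_rot: [-2.084, 1.137, -0.077]
wrist_force: [-0.3, 0.9, -4.1]
grip_width: 14.6
```

```bash
python3 stroke.py -28.5 1 24
python3 - <<'E'
from plan import *
c=Cam('side');  c.save('s17',(270,140,370,230),6)
E
```

```text
t 19.55 ring u -1.5 v -2.5 h 34.4 th -29.2 tilt -0.003 -0.002 F_uvn [-2.   0.9 -3.5] grip 14.6 j7 1.57 j3 0.69
1
turn [[0.012, -0.0, -0.003]]
slide [[0.0107, -0.0027, 0.0028]]
```

Request:
arm_command(turn=[[0.01, 0, -0.003], [0, 0, 0], [0, 0, 0]], slide=[[0.006, -0.0027, 0.0028], [0.005, 0, 0], [0, 0, 0]], hand=[-1, -1, -1])

```text
t: 19.9
position: [547.3, 11.0, 76.0]
ee_rot: [-2.062, 1.135, -0.071]
wrist_force: [0.1, -0.6, -3.5]
grip_width: 14.9
```

```bash
python3 stroke.py -28.5 1 15
```

```text
t 19.90 ring u -0.7 v 1.9 h 22.5 th -28.2 tilt -0.000 0.001 F_uvn [-1.3 -0.6 -3.3] grip 14.9 j7 1.57 j3 0.70
1
turn [[-0.005, 0.001, 0.0]]
slide [[0.0075, 0.0003, -0.0025]]
```

Request:
arm_command(turn=[[-0.003, 0, 0], [0, 0, 0], [0, 0, 0]], slide=[[0.004, 0, -0.002], [0.004, 0, 0], [0, 0, 0]], hand=[-1, -1, -1])

```text
t: 20.2
position: [551.6, 9.2, 68.1]
ee_rot: [-2.066, 1.135, -0.072]
wrist_force: [-0.3, -0.4, -4.1]
grip_width: 14.8
```

```bash
python3 stroke.py -28.5 1 6
```

```text
t 20.20 ring u -0.2 v 0.7 h 13.4 th -28.4 tilt -0.001 0.000 F_uvn [-1.9 -0.4 -3.6] grip 14.8 j7 1.61 j3 0.72
1
turn [[-0.001, 0.001, -0.0]]
slide [[0.0075, 0.0002, -0.0008]]
```

Request:
arm_command(turn=[[0, 0, 0], [0, 0, 0], [0, 0, 0], [0, 0, 0]], slide=[[0.005, 0, -0.0008], [0.004, 0, 0], [0.003, 0, 0], [0, 0, 0]], hand=[-1, -1, -1, -1])

```text
t: 20.6
position: [557.6, 8.0, 56.5]
ee_rot: [-2.066, 1.135, -0.072]
wrist_force: [-3.2, 0.3, 0.4]
grip_width: 14.9
```

```bash
python3 stroke.py 20 10
```

```text
t 20.60 ring u 0.4 v -0.1 h 0.4 th -28.4 tilt -0.001 0.000 F_uvn [-2.7  0.   1.7] grip 14.9 j7 1.67 j3 0.73
10
turn [[0.085, 0.001, -0.0], [0.085, -0.0, 0.0], [0.085, 0.0, -0.0], [0.085, 0.0, 0.0], [0.085, -0.0, -0.0], [0.085, -0.0, -0.0], [0.085, -0.0, 0.0], [0.085, -0.0, 0.0], [0.085, 0.0, -0.0], [0.085, -0.0, -0.0]]
slide [[-0.0001, -0.0001, 0.0095], [-0.0, -0.0004, 0.0092], [-0.0, -0.0004, 0.0092], [0.0, -0.0004, 0.0092], [0.0, -0.0004, 0.0092], [0.0, -0.0004, 0.0092], [-0.0, -0.0004, 0.0092], [-0.0, -0.0004, 0.0092], [-0.0, -0.0004, 0.0092], [0.0, -0.0004, 0.0092]]
```

Seated. Second stroke.

Request:
arm_command(turn=[[0.085, 0.001, 0], [0.085, 0, 0], [0.085, 0, 0], [0.085, 0, 0], [0.085, 0, 0]], slide=[[0, 0, 0.0095], [0, -0.0004, 0.0092], [0, -0.0004, 0.0092], [0, -0.0004, 0.0092], [0, -0.0004, 0.0092]], hand=[-1, -1, -1, -1, -1])

```text
t: 21.1
position: [550.0, 53.8, 51.9]
ee_rot: [-1.63, 1.132, -0.074]
wrist_force: [-0.5, -0.3, -2.2]
grip_width: 15.0
```

```bash
python3 stroke.py 16 4
```

```text
t 21.10 ring u 1.4 v -0.7 h 1.2 th -3.3 tilt 0.003 -0.000 F_uvn [-1.3 -0.3 -1.8] grip 15.0 j7 1.02 j3 0.67
4
turn [[0.084, -0.0, 0.003], [0.084, -0.0, 0.0], [0.084, 0.0, 0.0], [0.084, -0.0, 0.0]]
slide [[0.0004, 0.001, 0.01], [-0.0, -0.0004, 0.0092], [0.0, -0.0004, 0.0092], [-0.0, -0.0004, 0.0092]]
```

Request:
arm_command(turn=[[0.084, 0, 0.002], [0.084, 0, 0], [0.084, 0, 0], [0.07, 0, 0]], slide=[[0.0004, 0.001, 0.01], [0, -0.0004, 0.0092], [0, -0.0004, 0.0092], [0, -0.0004, 0.0075]], hand=[-1, -1, -1, -1])

```text
t: 21.5
position: [556.0, 89.8, 53.5]
ee_rot: [-1.295, 1.132, -0.075]
wrist_force: [-1.1, -1.2, -2.6]
grip_width: 14.9
```

```bash
python3 stroke.py 24 4
```

```text
t 21.50 ring u 1.1 v -0.6 h 1.2 th 15.9 tilt 0.003 -0.001 F_uvn [-2.  -1.2 -1.9] grip 14.9 j7 0.59 j3 0.64
4
turn [[0.035, 0.0, 0.003], [0.035, 0.0, -0.0], [0.035, -0.0, 0.0], [0.035, 0.0, 0.0]]
slide [[0.0004, 0.0012, 0.0042], [0.0, -0.0001, 0.0039], [0.0, -0.0001, 0.0039], [-0.0, -0.0001, 0.0039]]
```

Request:
arm_command(turn=[[0.035, 0, 0.002], [0.035, 0, 0]], slide=[[0, 0.0008, 0.004], [0, 0, 0.004]], hand=[-1, -1])

```text
t: 21.7
position: [558.9, 97.6, 54.7]
ee_rot: [-1.221, 1.133, -0.075]
wrist_force: [-1.6, -1.5, -3.0]
grip_width: 15.0
```

Request:
arm_command(turn=[[0.035, 0, 0]], slide=[[0, 0, 0.004]], hand=[-1])

```text
t: 21.8
position: [560.4, 101.0, 55.2]
ee_rot: [-1.186, 1.133, -0.076]
wrist_force: [-0.6, -0.1, -2.4]
grip_width: 15.0
```

Request:
arm_command(turn=[[0.035, 0, 0]], slide=[[0, 0, 0.004]], hand=[-1])

```text
t: 21.9
position: [562.1, 104.4, 55.8]
ee_rot: [-1.151, 1.133, -0.078]
wrist_force: [-0.6, -4.1, -1.9]
grip_width: 15.1
```

```bash
python3 stroke.py 28 2
```

```text
t 21.90 ring u 1.0 v -0.6 h 1.1 th 24.3 tilt 0.001 -0.002 F_uvn [-1.  -4.1 -1.6] grip 15.1 j7 0.43 j3 0.64
2
turn [[0.032, -0.001, 0.002], [0.032, -0.0, -0.0]]
slide [[0.0004, 0.0012, 0.0037], [-0.0, -0.0001, 0.0035]]
```

Request:
arm_command(turn=[[0.032, 0, 0]], slide=[[0, 0, 0.004]], hand=[-1])

```text
t: 22.0
position: [563.2, 106.5, 55.9]
ee_rot: [-1.124, 1.135, -0.084]
wrist_force: [-3.6, -8.9, -0.7]
grip_width: 15.1
```

Request:
arm_command(turn=[[0.032, 0, 0]], slide=[[0, 0, 0.004]], hand=[-1])

```text
t: 22.1
position: [563.9, 107.6, 55.7]
ee_rot: [-1.101, 1.137, -0.094]
wrist_force: [-6.2, -10.0, 0.3]
grip_width: 15.0
```

```bash
python3 stroke.py 28 2
python3 - <<'E'
from plan import *
s=r.get_state(); print(s['moment'])
c=Cam('side');  c.save('s18',(270,140,370,230),6)
E
```

```text
t 22.10 ring u -0.6 v -3.5 h 0.3 th 28.0 tilt -0.003 -0.009 F_uvn [ -4.8 -10.4   2.6] grip 15.0 j7 0.36 j3 0.64
2
turn [[-0.0, -0.009, 0.001], [-0.0, 0.0, 0.0]]
slide [[-0.0004, 0.0011, 0.0036], [-0.0, 0.0, -0.0]]
[-2.5357  1.3004  0.4126]
```

Request:
arm_command(turn=[[0, 0, 0]], slide=[[0, 0, 0.006]], hand=[-1])

```text
t: 22.25
position: [564.7, 108.8, 55.0]
ee_rot: [-1.114, 1.142, -0.11]
wrist_force: [-13.8, -18.3, 4.4]
grip_width: 14.7
```

```bash
python3 stroke.py 14 2
python3 - <<'E'
from plan import *
print(r.get_state()['moment'])
E
```

```text
t 22.25 ring u -0.2 v -2.2 h -0.8 th 28.1 tilt -0.008 -0.015 F_uvn [ -9.4 -19.3   9.3] grip 14.7 j7 0.36 j3 0.64
2
turn [[-0.123, -0.017, -0.001], [-0.123, 0.0, 0.0]]
slide [[-0.0011, 0.0001, -0.011], [-0.0, -0.0008, -0.0134]]
[-3.922   2.0661 -0.6887]
```

Request:
arm_command(turn=[[-0.123, -0.015, 0], [-0.12, 0, 0], [0, 0, 0], [0, 0, 0]], slide=[[0, 0, -0.011], [0, -0.0008, -0.0134], [0, 0, 0], [0, 0, 0]], hand=[-1, -1, -1, -1])

```text
t: 22.65
position: [555.1, 85.4, 52.3]
ee_rot: [-1.335, 1.135, -0.078]
wrist_force: [-4.4, 3.2, 1.9]
grip_width: 14.9
```

```bash
python3 stroke.py 12 1 1
```

```text
t 22.65 ring u 1.1 v -1.1 h 0.0 th 13.8 tilt -0.001 -0.002 F_uvn [-3.4  2.9  3.7] grip 14.9 j7 0.64 j3 0.64
1
turn [[-0.031, -0.002, -0.0]]
slide [[-0.0009, 0.0013, -0.0025]]
```

Request:
arm_command(turn=[[-0.02, -0.002, 0], [0, 0, 0], [0, 0, 0]], slide=[[-0.001, 0.001, -0.0015], [0, 0, 0], [0, 0, 0]], hand=[-1, -1, -1])

```text
t: 22.95
position: [554.3, 84.0, 53.4]
ee_rot: [-1.349, 1.133, -0.072]
wrist_force: [2.6, 1.3, -7.0]
grip_width: 14.7
```

```bash
python3 stroke.py 12 1 1
```

```text
t 22.95 ring u 1.4 v -0.4 h 1.5 th 12.6 tilt 0.001 0.001 F_uvn [-0.7  1.5 -7.4] grip 14.7 j7 0.66 j3 0.64
1
turn [[-0.011, 0.001, 0.001]]
slide [[0.0003, 0.0015, -0.0011]]
```

Request:
arm_command(turn=[[-0.01, 0, 0], [0, 0, 0], [0, 0, 0]], slide=[[0, 0.0012, -0.001], [0, 0, 0], [0, 0, 0]], hand=[-1, -1, -1])

```text
t: 23.25
position: [554.1, 83.2, 53.3]
ee_rot: [-1.359, 1.131, -0.071]
wrist_force: [2.9, 0.5, -6.5]
grip_width: 14.8
```

```bash
python3 stroke.py 12 1 1
```

```text
t 23.25 ring u 1.5 v -0.3 h 1.7 th 12.1 tilt 0.003 0.001 F_uvn [-0.2  0.8 -7.1] grip 14.8 j7 0.67 j3 0.64
1
turn [[-0.001, 0.001, 0.003]]
slide [[0.0003, 0.0016, -0.0002]]
```

Request:
arm_command(turn=[[0, 0, 0.003], [0, 0, 0], [0, 0, 0]], slide=[[0.002, 0.002, 0], [0, 0.001, 0], [0, 0, 0]], hand=[-1, -1, -1])

```text
t: 23.55
position: [554.6, 83.4, 52.1]
ee_rot: [-1.355, 1.131, -0.069]
wrist_force: [-5.4, -0.2, 1.9]
grip_width: 15.0
```

```bash
python3 stroke.py 12 1 1
```

```text
t 23.55 ring u 1.3 v -0.3 h 0.4 th 12.2 tilt 0.004 0.002 F_uvn [-4.  -0.6  3.9] grip 15.0 j7 0.67 j3 0.64
1
turn [[-0.003, 0.002, 0.003]]
slide [[-0.001, 0.0014, -0.0004]]
```

Request:
arm_command(turn=[[0, 0.002, 0.003], [0, 0, 0], [0, 0, 0]], slide=[[-0.001, 0.0015, 0], [0, 0, 0], [0, 0, 0]], hand=[-1, -1, -1])

```text
t: 23.85
position: [554.1, 83.3, 53.2]
ee_rot: [-1.357, 1.132, -0.072]
wrist_force: [3.8, -0.7, -4.7]
grip_width: 14.7
```

```bash
python3 stroke.py 12 1 1
```

```text
t 23.85 ring u 1.4 v -0.4 h 1.4 th 12.2 tilt 0.002 0.000 F_uvn [ 1.5 -0.4 -5.9] grip 14.7 j7 0.67 j3 0.64
1
turn [[-0.004, 0.001, 0.002]]
slide [[0.0002, 0.0015, -0.0003]]
```

Request:
arm_command(turn=[[0, 0, 0], [0, 0, 0], [0, 0, 0]], slide=[[0, -0.003, 0], [0, 0, 0], [0, 0, 0]], hand=[-1, -1, -1])

```text
t: 24.15
position: [554.1, 83.2, 52.6]
ee_rot: [-1.36, 1.137, -0.074]
wrist_force: [0.3, -2.9, -0.6]
grip_width: 14.6
```

```bash
python3 stroke.py 12 1 1
```

```text
t 24.15 ring u 1.3 v -0.3 h 0.4 th 12.1 tilt -0.002 -0.000 F_uvn [ 0.2 -2.9 -0.8] grip 14.6 j7 0.68 j3 0.64
1
turn [[-0.002, -0.001, -0.002]]
slide [[-0.0003, 0.0013, -0.0002]]
```

Request:
arm_command(turn=[[0, 0, 0], [0, 0, 0]], slide=[[-0.003, 0, 0], [-0.002, 0, 0]], hand=[-1, -1])

```text
t: 24.35
position: [552.4, 82.7, 57.1]
ee_rot: [-1.363, 1.136, -0.076]
wrist_force: [10.9, -1.1, -15.5]
grip_width: 14.9
```

```bash
python3 stroke.py 12 1 1
python3 - <<'E'
from plan import *
print(r.get_state()['moment'])
E
```

```text
t 24.35 ring u 1.7 v -0.9 h 5.3 th 12.1 tilt -0.002 -0.001 F_uvn [  3.4  -0.3 -18.7] grip 14.9 j7 0.67 j3 0.64
1
turn [[-0.001, -0.002, -0.001]]
slide [[0.0044, 0.0018, 0.0004]]
[-0.071   0.1071  0.1505]
```

Run:
```python
from plan import *
wnow(); c=Cam('side');  c.save('s19',(270,140,370,230),6); c=Cam('wrist'); c.save('w19',None,1.4)
p,q=cur(); T=q.inv().apply((c.cloud()-p).reshape(-1,3)).reshape(384,512,3)
for v in list(range(165,216,8))+list(range(220,360,20)): print(v,np.median(T[v,250:264],axis=0))
```

```text
t 24.35 ring u 1.7 v -0.9 h 5.3 th 12.1 tilt -0.002 -0.001 F_uvn [  3.4  -0.3 -18.7] grip 14.9 j7 0.67 j3 0.64
165 [nan nan nan]
173 [-44.9344  50.444    0.3464]
181 [-47.7034  48.1745   0.3467]
189 [-47.6917  45.1503   0.3485]
197 [-47.7821  42.1134   0.3525]
205 [-47.3083  38.8279   0.3556]
213 [-47.3326  35.6598   0.358 ]
220 [-45.943   32.2638   0.3622]
240 [-46.2361  23.9995   0.3698]
260 [-45.7165  14.9394   0.3772]
280 [nan nan nan]
300 [-44.975   -4.5537   0.3968]
320 [-44.974  -14.8752   0.4058]
340 [-44.2537 -26.4483   0.4153]
```

Request:
arm_command(turn=[[0, 0, 0], [0.03, 0, 0], [0, 0, 0], [0, 0, 0]], slide=[[0.005, 0.001, 0], [0, 0, 0.003], [0, 0, 0], [0, 0, 0]], hand=[-1, -1, -1, -1])

```text
t: 24.85
position: [554.9, 86.0, 52.9]
ee_rot: [-1.333, 1.135, -0.074]
wrist_force: [-2.5, -1.9, 0.8]
grip_width: 15.0
```

```bash
python3 stroke.py 14 1 1
python3 - <<'E'
from plan import *
from nut import nutq
print(r.get_state()['moment']); nutq(Cam('side'))
E
```

```text
t 24.85 ring u 1.2 v -0.4 h 0.6 th 13.7 tilt -0.001 -0.001 F_uvn [-1.8 -2.1  1.7] grip 15.0 j7 0.65 j3 0.64
1
turn [[0.006, -0.001, -0.001]]
slide [[-0.0003, 0.0012, 0.0007]]
[-0.5275  0.4096 -0.3201]
n 1 centroid [-13.0747  -2.0318] ang centroid -8.83289082050022 ang axis -0.0 -> q deg 122.96710917949979 131.8
```

Request:
arm_command(turn=[[0, 0, 0], [0, 0, 0], [0, 0, 0]], slide=[[-0.0005, 0, 0], [-0.0015, 0, 0], [0, 0, 0]], hand=[-1, -1, -1])

```text
t: 25.2
position: [554.2, 85.8, 54.6]
ee_rot: [-1.334, 1.135, -0.075]
wrist_force: [5.4, -0.3, -7.2]
grip_width: 14.8
```

```bash
python3 stroke.py 14 1 1
python3 - <<'E'
from plan import *
print(Bv@np.array(r.get_state()['moment']))
E
```

```text
t 25.20 ring u 1.3 v -0.6 h 2.6 th 13.6 tilt -0.000 -0.001 F_uvn [ 1.9  0.1 -8.9] grip 14.8 j7 0.64 j3 0.64
1
turn [[0.006, -0.001, -0.0]]
slide [[0.0016, 0.0014, 0.001]]
[-0.0369  0.3303 -0.0928]
```

Request:
arm_command(turn=[[0, 0, 0], [0, 0, 0], [0, 0, 0], [0, 0, 0]], slide=[[0, -0.004, 0], [0, -0.003, 0], [-0.001, -0.002, 0], [-0.001, -0.002, 0]], hand=[-1, -1, -1, -1])

```text
t: 25.6
position: [553.6, 85.4, 54.6]
ee_rot: [-1.343, 1.15, -0.076]
wrist_force: [-3.0, 3.0, -7.3]
grip_width: 14.5
```

```bash
python3 stroke.py 14 1 1
python3 - <<'E'
from plan import *
print(Bv@np.array(r.get_state()['moment']))
E
```

```text
t 25.60 ring u 1.3 v -0.3 h 1.2 th 13.2 tilt -0.016 -0.001 F_uvn [-6.   2.8 -5.3] grip 14.5 j7 0.69 j3 0.64
1
turn [[0.013, -0.005, -0.015]]
slide [[0.0018, 0.001, 0.0015]]
[ 0.5959  1.548  -0.1476]
```

```bash
cat > pitch.py <<'E'
from plan import *
def pitch():
    c=Cam('wrist'); P=((c.cloud()-W([0,0,0]).reshape(1,1,3))@Bv.T); p,q=cur(); T=q.inv().apply((c.cloud()-p).reshape(-1,3)).reshape(384,512,3)
    A=[];B=[]
    for v in range(222,372,3):
        for u in range(248,266,2):
            x=P[v,u]; t=T[v,u]
            if np.isfinite(x).all() and abs(t[2])<7 and -60<t[0]<-35: A.append(x); B.append(t)
    A=np.array(A);B=np.array(B); rad=np.hypot(A[:,0],A[:,1]); k=np.polyfit(rad,A[:,2],1)
    print('N',len(A),'slope n per r',k[0],'n at r=0',np.polyval(k,0),'(seated 49) n at 110',np.polyval(k,110),'tool slope',np.polyfit(B[:,1],B[:,0],1))
    hd=A[:,:2].mean(0); print('handle dir from pts',np.degrees(np.arctan2(np.polyfit(-A[:,0],A[:,1],1)[0],1)))
    hsv=cv2.cvtColor(c.img,cv2.COLOR_RGB2HSV); H,S,V=[hsv[:,:,i].astype(int) for i in range(3)]; yy,xx=np.mgrid[0:384,0:512]
    g=((H>45)&(H<85)&(S>100)&(yy>140)&(xx>180)&(xx<330)); G_=P[g]; G_=G_[np.isfinite(G_).all(1)]; t=T[g]; t=t[np.isfinite(t).all(1)]
    print('green end y max (tool)',np.percentile(t[:,1],99.5),'z mid',(np.percentile(t[:,2],1)+np.percentile(t[:,2],99))/2, 'radius max',np.percentile(np.hypot(G_[:,0],G_[:,1]),99.5))
    return c
if __name__=='__main__': wnow(); pitch()
E
python3 pitch.py
```

```text
t 25.60 ring u 1.3 v -0.3 h 1.2 th 13.2 tilt -0.016 -0.001 F_uvn [-6.   2.8 -5.3] grip 14.5 j7 0.69 j3 0.64
N 439 slope n per r 0.013596833085662181 n at r=0 48.33445448773204 (seated 49) n at 110 49.83010612715488 tool slope [  0.0019 -45.1304]
handle dir from pts 13.046262996655289
green end y max (tool) 50.94257235225052 z mid 0.3643148952850668 radius max 158.8586739465911
```

```bash
echo '[-20.1,-108.3,0.2]' > o.json
cat >> plan.py <<'E'
def torq():
    s=r.get_state(); F=Bv@np.array(s['wrist_force']); M=Bv@np.array(s['moment']); p,_=cur()
    for nm,pt in (('tcp',p),):
        rr=((pt-W([0,0,0]))@Bv.T)/1000
        T=M+np.cross(rr,F); print('torque about stud (slope frame), + = ccw push on wrench:',T, 'M',M)
E
python3 - <<'E'
from plan import *
torq()
E
python3 stroke.py 18 2 0.5
```

```text
torque about stud (slope frame), + = ccw push on wrench: [ 0.6122  1.2132 -0.3563] M [ 0.7517  1.7603 -0.1344]
t 25.65 ring u 0.3 v 0.4 h -0.9 th 13.2 tilt -0.016 -0.001 F_uvn [-7.2  3.8 -4.9] grip 14.8 j7 0.69 j3 0.64
2
turn [[0.041, -0.005, -0.015], [0.041, -0.0, -0.0]]
slide [[0.0003, -0.0001, 0.0041], [0.0, -0.0001, 0.0045]]
```

Request:
arm_command(turn=[[0.04, -0.005, -0.015], [0.04, 0, 0], [0, 0, 0], [0, 0, 0]], slide=[[0, 0.001, 0.004], [0, 0, 0.0045], [0, 0, 0], [0, 0, 0]], hand=[-1, -1, -1, -1])

```text
t: 26.05
position: [556.6, 93.0, 55.7]
ee_rot: [-1.262, 1.132, -0.075]
wrist_force: [3.5, 0.6, -7.2]
grip_width: 15.0
```

```bash
python3 - <<'E'
from plan import *
torq()
E
python3 pitch.py
```

```text
torque about stud (slope frame), + = ccw push on wrench: [-0.0547 -0.0043  0.0396] M [0.2128 0.8187 0.1318]
t 26.05 ring u 0.4 v -0.0 h 0.9 th 17.8 tilt 0.002 -0.001 F_uvn [ 0.   0.9 -8. ] grip 15.0 j7 0.55 j3 0.63
N 438 slope n per r 0.013134161334815696 n at r=0 48.316093496555666 (seated 49) n at 110 49.760851243385396 tool slope [ -0.0156 -45.1645]
handle dir from pts 17.574133731754877
green end y max (tool) 50.98091489015161 z mid 0.22613977439737543 radius max 159.05211645025054
```

Request:
arm_command(turn=[[0, 0, 0], [0, 0, 0], [0, 0, 0]], slide=[[-0.002, 0, 0], [-0.003, 0, 0], [0, 0, 0]], hand=[-1, -1, -1])

```text
t: 26.4
position: [554.9, 92.1, 60.2]
ee_rot: [-1.266, 1.131, -0.077]
wrist_force: [4.9, 2.9, -11.9]
grip_width: 15.0
```

```bash
python3 - <<'E'
from plan import *
torq()
E
python3 pitch.py
```

```text
torque about stud (slope frame), + = ccw push on wrench: [ 0.2593 -0.3768 -0.0099] M [0.6952 0.933  0.3009]
t 26.40 ring u 0.8 v -0.8 h 5.8 th 17.7 tilt 0.003 -0.002 F_uvn [ -0.8   3.3 -12.7] grip 15.0 j7 0.54 j3 0.63
N 439 slope n per r 0.04756610135774466 n at r=0 49.19186358158234 (seated 49) n at 110 54.424134730934256 tool slope [ -0.051  -45.0267]
handle dir from pts 17.45985374523639
green end y max (tool) 51.34446419116005 z mid -0.149039388448152 radius max 158.67888757400263
```

Request:
arm_command(turn=[[0.01, 0, 0], [0, 0, 0], [0, 0, 0]], slide=[[0.005, 0, 0.003], [0.001, 0, 0.002], [0, 0, 0]], hand=[-1, -1, -1])

```text
t: 26.75
position: [557.8, 94.9, 54.4]
ee_rot: [-1.259, 1.135, -0.083]
wrist_force: [-7.7, -0.3, 6.0]
grip_width: 14.8
```

```bash
python3 - <<'E'
from plan import *
torq()
E
python3 pitch.py
```

```text
torque about stud (slope frame), + = ccw push on wrench: [0.089  1.6645 0.1475] M [-0.2141  0.794  -0.0908]
t 26.75 ring u 0.5 v 1.0 h -0.9 th 18.4 tilt -0.001 -0.004 F_uvn [-4.4 -0.8  8.6] grip 14.8 j7 0.54 j3 0.63
N 439 slope n per r -0.007203390836635245 n at r=0 48.799272805878005 (seated 49) n at 110 48.00689981384813 tool slope [  0.0066 -45.0181]
handle dir from pts 18.112620209496818
green end y max (tool) 50.95757890879352 z mid 0.35954710781307586 radius max 159.26612576297418
```

Request:
arm_command(turn=[[0, 0, 0], [0, 0, 0], [0, 0, 0]], slide=[[-0.001, 0, 0], [-0.001, 0, 0], [0, 0, 0]], hand=[-1, -1, -1])

```text
t: 27.1
position: [557.1, 94.8, 56.3]
ee_rot: [-1.258, 1.135, -0.082]
wrist_force: [-0.2, 0.1, -3.8]
grip_width: 14.7
```

```bash
python3 - <<'E'
from plan import *
torq()
E
python3 pitch.py
```

```text
torque about stud (slope frame), + = ccw push on wrench: [0.0328 0.4444 0.0399] M [ 0.1505  0.7983 -0.0134]
t 27.10 ring u 0.7 v 0.7 h 1.0 th 18.4 tilt -0.001 -0.004 F_uvn [-1.9  0.1 -3.4] grip 14.7 j7 0.54 j3 0.63
N 440 slope n per r 0.01003584332966698 n at r=0 48.83451974945753 (seated 49) n at 110 49.93846251572089 tool slope [ -0.0104 -45.0443]
handle dir from pts 18.205912795296683
green end y max (tool) 50.991831569966266 z mid 0.33851836837081706 radius max 159.04918984622955
```

Request:
arm_command(turn=[[0, 0, 0], [0, 0, 0], [0, 0, 0]], slide=[[-0.001, 0, 0], [-0.001, 0, 0], [0, 0, 0]], hand=[-1, -1, -1])

```text
t: 27.45
position: [556.4, 94.5, 57.8]
ee_rot: [-1.259, 1.135, -0.084]
wrist_force: [3.7, -0.3, -8.7]
grip_width: 14.3
```

```bash
python3 - <<'E'
from plan import *
torq()
E
python3 pitch.py
```

```text
torque about stud (slope frame), + = ccw push on wrench: [-0.0255 -0.1904  0.1303] M [0.2989 0.7764 0.1214]
t 27.45 ring u 0.7 v 0.4 h 2.8 th 18.4 tilt -0.001 -0.005 F_uvn [-0.3  0.  -9.5] grip 14.3 j7 0.53 j3 0.63
N 435 slope n per r 0.024470548609000116 n at r=0 49.02195139676443 (seated 49) n at 110 51.713711743754445 tool slope [ -0.0251 -45.0693]
handle dir from pts 18.18858301325444
green end y max (tool) 51.052265324663594 z mid 0.24109716223923527 radius max 158.94539918544763
```

Request:
arm_command(turn=[[0, 0, -0.03], [0, 0, -0.03], [0, 0, 0]], slide=[[0, -0.001, 0], [0, -0.001, 0], [0, 0, 0]], hand=[-1, -1, -1])

```text
t: 27.8
position: [558.6, 93.4, 58.8]
ee_rot: [-1.295, 1.075, -0.124]
wrist_force: [5.2, -0.4, -7.9]
grip_width: 14.7
```

```bash
python3 - <<'E'
from plan import *
torq()
E
python3 pitch.py
```

```text
torque about stud (slope frame), + = ccw push on wrench: [-0.1405  0.0805  0.0277] M [0.1719 1.0039 0.0706]
t 27.80 ring u 1.7 v -0.1 h 9.4 th 18.5 tilt 0.059 -0.024 F_uvn [ 1.4 -0.1 -9.4] grip 14.7 j7 0.33 j3 0.62
N 439 slope n per r 0.02052449369168301 n at r=0 49.01582455398183 (seated 49) n at 110 51.27351886006696 tool slope [ -0.0834 -44.8122]
handle dir from pts 18.270913246950634
green end y max (tool) 51.85942752422512 z mid 0.2348821523817053 radius max 159.0302121516295
```

Request:
arm_command(turn=[[-0.04, 0, -0.02], [-0.04, 0, -0.02], [0.04, 0, -0.01], [0.0, 0, 0]], slide=[[-0.001, -0.001, -0.0045], [-0.001, -0.001, -0.0045], [-0.001, -0.0005, 0.0045], [0, 0, 0]], hand=[-1, -1, -1, -1])

```text
t: 28.25
position: [556.8, 89.1, 61.9]
ee_rot: [-1.355, 1.026, -0.145]
wrist_force: [0.6, -0.8, -3.7]
grip_width: 14.7
```

```bash
python3 - <<'E'
from plan import *
torq()
E
python3 pitch.py
```

```text
torque about stud (slope frame), + = ccw push on wrench: [-0.0827  0.4922  0.0761] M [ 0.0154  0.8627 -0.0207]
t 28.25 ring u 1.7 v 0.3 h 18.1 th 16.0 tilt 0.107 -0.037 F_uvn [-0.9 -0.7 -3.6] grip 14.7 j7 0.19 j3 0.61
N 438 slope n per r -0.032419594742665786 n at r=0 57.95594839252883 (seated 49) n at 110 54.38979297083559 tool slope [ -0.0808 -44.8874]
handle dir from pts 15.817487043373271
green end y max (tool) 52.00455349988648 z mid 0.7169919812700067 radius max 159.8279819049032
```

Run:
```python
from plan import *
p,q=cur(); rows([(p+Bv[2]*50,q,4)])
```

```text
4
turn [[0.0, 0.0, 0.0], [0.0, 0.0, 0.0], [0.0, 0.0, 0.0], [0.0, 0.0, 0.0]]
slide [[-0.0124, -0.0014, -0.0001], [-0.0124, -0.0014, -0.0001], [-0.0124, -0.0014, -0.0001], [-0.0124, -0.0014, -0.0001]]
```

Request:
arm_command(turn=[[0, 0, 0], [0, 0, 0], [0, 0, 0], [0, 0, 0]], slide=[[-0.006, -0.0007, 0], [-0.012, -0.0014, 0], [-0.016, -0.0018, 0], [-0.018, -0.002, 0]], hand=[-1, -1, -1, -1])

```text
t: 28.7
position: [533.2, 88.5, 109.5]
ee_rot: [-1.367, 1.03, -0.154]
wrist_force: [0.0, 0.3, -4.1]
grip_width: 14.9
```

```bash
python3 pitch.py
python3 - <<'E'
from plan import *
c=Cam('side');  c.save('s20',(270,130,370,230),6)
c=Cam('top');  c.save('t20',(195,75,295,175),6)
E
```

```text
t 28.70 ring u 0.7 v -1.5 h 70.9 th 15.9 tilt 0.102 -0.042 F_uvn [-1.7  0.3 -3.7] grip 14.9 j7 0.21 j3 0.56
N 440 slope n per r -0.028894643760422167 n at r=0 110.7433713072551 (seated 49) n at 110 107.56496049360867 tool slope [ -0.0828 -42.7166]
handle dir from pts 15.639714436238734
green end y max (tool) 53.27372942900064 z mid -0.5818933568023468 radius max 160.15301925550816
```

```bash
cat >> plan.py <<'E'
def wtool(a,b,yend):
    nn=np.hypot(1,a); wx=np.array([-a,-1,0])/nn; wz=np.array([-1,a,0])/nn; wy=np.cross(wz,wx)
    yo=yend-159/nn; o=np.array([b+a*yo,yo,0])-25*wz
    return R.from_matrix(np.c_[wx,wy,wz]),o
def place(z,x,y,yaw,a,b,yend):
    Rw,o=wtool(a,b,yend); Q=R.from_euler('z',yaw)*Rw.inv(); return np.array([x,y,z])-Q.apply(o),Q
E
python3 - <<'E'
from plan import *
import pickle
c=pickle.load(open('d0.pkl','rb'))['top'][0]
px=np.array([(455,320),(697,285),(742,538),(495,574)])/3.8+[195,75]
Q=c.onplane(px,[0,0,2],np.array([0,0,1.])); print(Q,Q.mean(0))
A=(-.083,-43,53)
print(wtool(*A)[1])
m=Q.mean(0); yaw=-.05; x,y=m[0]+62.5*np.cos(yaw),m[1]+62.5*np.sin(yaw); print('place ring at',x,y)
p1,q1=place(120,x,y,yaw,*A); print(p1,q1.as_matrix()[:,2])
p,q=cur(); mid=p+np.array([-20,-110,40])
rows([(mid,q*R.from_rotvec((q.inv()*q1).as_rotvec()*.25),1),(p1,q1,1)])
E
```

```text
[[ 576.0469 -198.8539    2.    ]
 [ 612.2027 -442.5672    2.    ]
 [ 358.567  -480.8945    2.    ]
 [ 322.5299 -235.6764    2.    ]] [ 467.3366 -339.498     2.    ]
[  -9.3329 -103.3872    0.    ]
place ring at 529.7585194426024 -342.62170752679845
[ 427.6253 -337.5108  102.1474] [ 0.05    0.9988 -0.    ]
10
turn [[-0.025, 0.002, 0.038], [-0.025, 0.002, 0.038], [-0.025, 0.002, 0.038], [-0.032, 0.002, 0.049], [-0.032, 0.002, 0.049], [-0.032, 0.002, 0.049], [-0.032, 0.002, 0.049], [-0.032, 0.002, 0.049], [-0.032, 0.002, 0.049], [-0.032, 0.002, 0.049]]
slide [[-0.012, -0.0135, -0.0352], [-0.0125, -0.0122, -0.0355], [-0.0129, -0.0108, -0.0358], [0.0032, 0.0016, -0.0473], [0.0034, 0.0029, -0.0473], [0.0037, 0.0043, -0.0471], [0.004, 0.0056, -0.047], [0.0044, 0.0069, -0.0468], [0.0049, 0.0082, -0.0465], [0.0054, 0.0094, -0.0462]]
```

Request:
arm_command(turn=[[-0.025, 0.002, 0.038], [-0.025, 0.002, 0.038], [-0.025, 0.002, 0.038], [-0.032, 0.002, 0.049]], slide=[[-0.012, -0.0135, -0.035], [-0.0125, -0.012, -0.0355], [-0.013, -0.011, -0.036], [0.003, 0.0016, -0.047]], hand=[-1, -1, -1, -1])

```text
t: 29.25
position: [503.0, -62.0, 144.0]
ee_rot: [-1.428, 1.192, -0.09]
wrist_force: [1.5, -0.1, -3.6]
grip_width: 14.7
```

Run:
```python
from plan import *
from nut import nutq
show()
for n in('top','side'):
    c=Cam(n); c.save(n[0]+'21',(195,75,295,175) if n=='top' else (270,130,370,230),6)
    hsv=cv2.cvtColor(c.img,cv2.COLOR_RGB2HSV); H,S,V=[hsv[:,:,i].astype(int) for i in range(3)]
    red=((H<11)|(H>173))&(S>140)&(V>100)
    top=W([0,0,51]); yy,xx=np.nonzero(red); q=(c.onplane(np.c_[xx,yy],top,Bv[2])-top)@Bv.T; k=np.hypot(q[:,0],q[:,1])<24; print(n,k.sum(),q[k].mean(0),q[k])
```

```text
t 29.25 pos [502.971  -62.0456 143.9791] uvn [-103.6708 -125.689   102.3849] F [ 1.4682 -0.1142 -3.6217] grip 14.7
X(slope) [-0.0571 -0.0064 -0.9983] Z(slope) [ 0.1571  0.9875 -0.0153] Zw [0.2205 0.974  0.0525]
j [-0.9007 -0.363   0.7812  2.2489  0.451   0.82    0.978 ]
top 9 [-12.0976  -0.8157  -0.    ] [[ -5.6173   1.1136  -0.    ]
 [ -5.3536  -2.3244   0.    ]
 [ -9.1031   0.9027  -0.    ]
 [ -8.8388  -2.5386  -0.    ]
 [-12.5956   0.6915   0.    ]
 [-12.3309  -2.7531  -0.    ]
 [-16.0949   0.4798  -0.    ]
 [-15.8297  -2.9681  -0.    ]
 [-23.114    0.0552   0.    ]]
side 11 [-14.6752  -1.0074  -0.    ] [[-15.6172   2.9432  -0.    ]
 [-12.6069   1.6794  -0.    ]
 [ -9.6039   0.4186  -0.    ]
 [ -6.6083  -0.839   -0.    ]
 [-19.0944   0.4859  -0.    ]
 [-16.0809  -0.7745  -0.    ]
 [-13.0747  -2.0318  -0.    ]
 [-10.0759  -3.286   -0.    ]
 [-22.5691  -1.9697  -0.    ]
 [-19.5524  -3.2266  -0.    ]
 [-16.5431  -4.4805  -0.    ]]
```

```bash
python3 -c "
import cv2,numpy as np
cv2.imwrite('pics/c21.png',cv2.resize(np.hstack([cv2.imread('pics/t21.png'),cv2.imread('pics/s21.png')]),(800,400)))"
python3 - <<'E'
from plan import *
rows([(W([-60,-60,140]),rotS([0,1,0]),1),(W([50,0,130]),rotS([0,1,0]),1)])
E
```

```text
5
turn [[-0.082, -0.008, -0.03], [-0.082, -0.008, -0.03], [0.0, 0.0, 0.0], [0.0, 0.0, 0.0], [0.0, 0.0, 0.0]]
slide [[-0.0214, -0.0157, 0.0385], [-0.0205, -0.0194, 0.0373], [0.0033, -0.0367, 0.02], [0.0033, -0.0367, 0.02], [0.0033, -0.0367, 0.02]]
```

Request:
arm_command(turn=[[-0.082, -0.008, -0.03], [-0.082, -0.008, -0.03], [0, 0, 0], [0, 0, 0], [0, 0, 0], [0, 0, 0]], slide=[[-0.0215, -0.016, 0.0385], [-0.0205, -0.0195, 0.037], [0.003, -0.0365, 0.02], [0.003, -0.0365, 0.02], [0.003, -0.0365, 0.02], [0, 0, 0]], hand=[-1, -1, -1, -1, -1, -1])

```text
t: 29.95
position: [643.4, 54.5, 231.7]
ee_rot: [-1.585, 1.136, -0.087]
wrist_force: [-0.6, 0.0, -3.8]
grip_width: 14.9
```

Run:
```python
from plan import *
from nut import nutq
import pickle
show(); c=Cam('wrist'); pickle.dump(c,open('w22.pkl','wb')); c.save('w22',None,1.5,[W([0,0,51]),W([-20,0,51])]); nutq(c)
```

```text
t 29.95 pos [643.3732  54.5354 231.6921] uvn [ 52.6008   0.8217 126.2949] F [-0.6296  0.046  -3.8235] grip 14.9
X(slope) [-0.0016 -0.0061 -1.    ] Z(slope) [-0.0015  1.     -0.0061] Zw [ 0.0742  0.9972 -0.0061]
j [-1.0708 -0.0323  0.837   1.9019  0.2066  0.8555  1.1651]
n 213 centroid [-9.2301 -0.2389] ang centroid -1.4828465177307695 ang axis -6.609721149114232 -> q deg 130.31715348226925 125.19027885088578
```

```bash
python3 pitch.py
python3 - <<'E'
from plan import *
c=Cam('wrist'); p,q=cur(); T=q.inv().apply((c.cloud()-p).reshape(-1,3)).reshape(384,512,3)
hsv=cv2.cvtColor(c.img,cv2.COLOR_RGB2HSV); H,S,V=[hsv[:,:,i].astype(int) for i in range(3)]; yy,xx=np.mgrid[0:384,0:512]
g=((H>45)&(H<85)&(S>100)&(yy>140)&(xx>180)&(xx<330))
for v in range(156,226,6): print(v,[np.round(T[v,u],1).tolist() for u in (240,257,275)])
print(np.nanpercentile(T[g],[1,99],axis=0))
E
```

```text
t 30.00 ring u 158.4 v -1.1 h 121.4 th 0.0 tilt -0.005 -0.007 F_uvn [-2.4 -0.1 -4.8] grip 14.9 j7 1.16 j3 0.84
N 438 slope n per r -0.08768413050818964 n at r=0 174.98959515750138 (seated 49) n at 110 165.34434080160054 tool slope [ -0.0809 -44.967 ]
handle dir from pts 0.014761916808328737
green end y max (tool) 50.13198325079065 z mid 1.7597158786551006 radius max 19.395216304881334
156 [[87.4, 29.2, -11.2], [76.3, 31.5, 1.7], [77.1, 31.4, 14.9]]
162 [[-31.4, 50.8, -5.4], [-31.5, 50.8, 1.5], [-31.1, 50.8, 8.8]]
168 [[-39.2, 50.2, -5.0], [-38.9, 50.1, 1.5], [-39.8, 50.3, 8.3]]
174 [[-46.1, 49.6, -4.7], [-46.3, 49.6, 1.5], [-46.3, 49.7, 8.0]]
180 [[-49.5, 48.3, -4.6], [-48.4, 48.0, 1.5], [-49.0, 48.2, 7.9]]
186 [[-48.6, 45.8, -4.6], [-49.8, 46.2, 1.5], [-49.1, 46.0, 7.9]]
192 [[-48.8, 43.6, -4.6], [-47.8, 43.3, 1.5], [-50.2, 44.1, 7.9]]
198 [[-49.9, 41.7, -4.6], [-48.8, 41.3, 1.5], [-48.9, 41.4, 8.0]]
204 [[-47.9, 38.7, -4.8], [-49.0, 39.1, 1.5], [-48.2, 38.8, 8.1]]
210 [[-48.4, 36.5, -4.8], [-48.8, 36.7, 1.5], [-49.1, 36.8, 8.1]]
216 [[-46.8, 33.5, -4.9], [-48.7, 34.3, 1.5], [-48.5, 34.2, 8.2]]
222 [[-46.1, 30.8, -4.9], [-47.8, 31.5, 1.5], [-46.9, 31.1, 8.3]]
[[-50.2639  32.7393 -11.1623]
 [-29.2033  50.8607  13.2151]]
```

```bash
cat > hz.py <<'E'
from plan import *
def hz():
    c=Cam('wrist'); p,q=cur(); T=q.inv().apply((c.cloud()-p).reshape(-1,3)).reshape(384,512,3)
    for v in (224,230,236,320,335,350,362):
        row=T[v]; k=np.where((row[:,0]>-60)&(row[:,0]<-38)&(abs(row[:,2])<12))[0]
        k=[x for x in k if 235<x<280]; print(v,'y',np.nanmedian(row[k,1]),'z',row[k[0],2],row[k[-1],2],'mid',(row[k[0],2]+row[k[-1],2])/2)
hz()
E
python3 hz.py
cat >> plan.py <<'E'
WA=(-.081,-45.0,49.5)
def wt2(th,h,du=0,dv=0,z=0.):
    a=np.radians(th); Rw,o=wtool(*WA); o=o+[0,0,z]
    Ws=np.c_[np.array([np.cos(a),-np.sin(a),0])@Bv,np.array([np.sin(a),np.cos(a),0])@Bv,Bv[2]]
    Q=R.from_matrix(Ws)*Rw.inv(); return W([du,dv,24+h])-Q.apply(o),Q
def wnow2():
    p,q=cur(); Rw,o=wtool(*WA); w=(p+q.apply(o)-W([0,0,0]))@Bv.T; M=Bv@(q*Rw).as_matrix(); s=r.get_state()
    F=Bv@np.array(s['wrist_force'])-[-1.7,0,-3.6]
    print('t %.2f ring u %.1f v %.1f h %.1f th %.1f wz %.3f %.3f F(less weight) %s j7 %.2f'%(s['t'],w[0],w[1],w[2]-24,np.degrees(np.arctan2(M[0,1],M[1,1])),M[0,2],M[1,2],np.round(F,1),s['joints'][6]))
    return np.degrees(np.arctan2(M[0,1],M[1,1]))
E
cat > st2.py <<'E'
from plan import *
import sys
a1=float(sys.argv[1]); n=int(sys.argv[2]); h=float(sys.argv[3]); a0=wnow2()
rows([wt2(a,h)+(1,) for a in np.linspace(a0,a1,n+1)[1:]])
E
python3 st2.py 5 4 45
```

```text
224 y 30.824626833914408 z -7.07962685294623 8.6636452689307 mid 0.7920092079922352
230 y 28.332228010518712 z -7.1041510302829565 8.80088212926307 mid 0.8483655494900564
236 y 25.791075517681715 z -7.205282500705174 8.428798328976654 mid 0.6117579141357403
320 y -16.24617631476532 z -7.002208101387207 9.529623731878363 mid 1.2637078152455783
335 y -25.25783269591458 z -7.027497989291892 8.96870588464209 mid 0.9706039476750985
350 y -34.80443482418677 z -6.762814968545412 8.65867645632124 mid 0.9479307438879139
362 y -42.65759657294886 z -6.94288592682822 8.898872949465476 mid 0.977993511318628
t 30.15 ring u 154.4 v -4.9 h 112.7 th 0.2 wz 0.088 0.005 F(less weight) [-0.6 -1.   1.6] j7 1.16
7
turn [[0.005, -0.001, -0.022], [0.005, -0.001, -0.022], [0.005, -0.001, -0.022], [0.005, -0.001, -0.022], [0.021, 0.002, 0.0], [0.021, 0.002, 0.0], [0.021, 0.002, -0.0]]
slide [[0.0195, 0.0381, 0.0017], [0.0187, 0.0386, 0.0015], [0.0178, 0.039, 0.0013], [0.017, 0.0394, 0.001], [0.0, -0.0, 0.0022], [0.0, -0.0, 0.0022], [0.0, -0.0, 0.0022]]
```

Request:
arm_command(turn=[[0.02, -0.001, -0.022], [0.02, -0.001, -0.022], [0.02, -0.001, -0.022], [0.02, -0.001, -0.022], [0, 0, 0]], slide=[[0.015, 0.038, 0.003], [0.016, 0.0385, 0.003], [0.017, 0.037, 0.003], [0.016, 0.035, 0.003], [0, 0, 0]], hand=[-1, -1, -1, -1, -1])

```text
t: 30.65
position: [529.1, 70.4, 100.7]
ee_rot: [-1.479, 1.05, -0.077]
wrist_force: [0.2, -0.7, -3.7]
grip_width: 15.0
```

```bash
python3 st2.py 5 1 38
```

```text
t 30.65 ring u -2.0 v -1.8 h 52.4 th 5.4 wz -0.004 -0.006 F(less weight) [ 0.4 -0.6  0.2] j7 0.52
1
turn [[-0.008, 0.006, 0.004]]
slide [[0.0141, -0.0005, 0.001]]
```

Request:
arm_command(turn=[[-0.008, 0.006, 0.004], [0, 0, 0], [0, 0, 0], [0, 0, 0]], slide=[[0.012, -0.0005, 0.001], [0.009, 0, 0], [0, 0, 0], [0, 0, 0]], hand=[-1, -1, -1, -1])

```text
t: 31.05
position: [537.7, 68.2, 82.3]
ee_rot: [-1.488, 1.055, -0.082]
wrist_force: [0.3, 0.5, -3.7]
grip_width: 14.8
```

```bash
python3 st2.py 5 1 18
```

```text
t 31.05 ring u -1.7 v -2.9 h 31.6 th 5.2 wz 0.001 -0.003 F(less weight) [0.4 0.5 0.1] j7 0.54
1
turn [[-0.003, 0.003, -0.001]]
slide [[0.0138, -0.0003, 0.0026]]
```

Request:
arm_command(turn=[[-0.003, 0.003, 0], [0, 0, 0], [0, 0, 0]], slide=[[0.007, -0.0003, 0.003], [0.005, 0, 0], [0, 0, 0]], hand=[-1, -1, -1])

```text
t: 31.35
position: [545.5, 71.1, 73.1]
ee_rot: [-1.491, 1.053, -0.084]
wrist_force: [-0.2, 0.3, -4.4]
grip_width: 14.7
```

```bash
python3 st2.py 5 1 10;  python3 pitch.py
```

```text
t 31.35 ring u 1.3 v 0.8 h 20.3 th 5.1 wz -0.001 -0.002 F(less weight) [-0.4  0.2 -0.3] j7 0.55
1
turn [[-0.002, 0.002, 0.001]]
slide [[0.0101, 0.002, -0.0012]]
t 31.35 ring u 1.9 v 1.0 h 29.2 th 5.1 tilt 0.081 -0.005 F_uvn [-2.1  0.2 -3.9] grip 14.7 j7 0.55 j3 0.64
N 439 slope n per r 0.0010787776356275167 n at r=0 68.88894211962617 (seated 49) n at 110 69.00760765954519 tool slope [ -0.0827 -44.6322]
handle dir from pts 5.039847446213346
green end y max (tool) 51.93188816981462 z mid 0.20743774894566247 radius max 159.19920520987424
```

Request:
arm_command(turn=[[0, 0.002, 0], [0, 0, 0], [0, 0, 0]], slide=[[0.005, 0.0015, -0.001], [0.004, 0.0003, 0], [0, 0, 0]], hand=[-1, -1, -1])

```text
t: 31.7
position: [548.5, 70.2, 64.0]
ee_rot: [-1.495, 1.053, -0.088]
wrist_force: [-0.9, -0.4, -3.3]
grip_width: 14.8
```

```bash
python3 st2.py 5 1 2
```

```text
t 31.70 ring u 0.2 v 0.2 h 10.7 th 5.1 wz -0.001 0.000 F(less weight) [-0.5 -0.5  1. ] j7 0.55
1
turn [[-0.001, -0.0, 0.001]]
slide [[0.0086, 0.0009, -0.0003]]
```

Engaged around the hex (h=10.7, no force). Seat.

Request:
arm_command(turn=[[0, 0, 0], [0, 0, 0], [0, 0, 0], [0, 0, 0]], slide=[[0.004, 0.0003, 0], [0.004, 0.0003, 0], [0.0015, 0, 0], [0, 0, 0]], hand=[-1, -1, -1, -1])

```text
t: 32.1
position: [553.1, 69.7, 54.5]
ee_rot: [-1.496, 1.053, -0.088]
wrist_force: [1.2, -0.1, -3.8]
grip_width: 15.2
```

```bash
python3 st2.py 20 5 1
```

```text
t 32.10 ring u 0.3 v 0.1 h 0.2 th 5.1 wz -0.001 0.001 F(less weight) [ 1.2 -0.1 -0.3] j7 0.56
5
turn [[0.052, 0.004, 0.001], [0.052, 0.004, 0.0], [0.052, 0.004, 0.0], [0.052, 0.004, -0.0], [0.052, 0.004, 0.0]]
slide [[-0.0009, 0.0001, 0.0054], [0.0, -0.0001, 0.0055], [0.0, -0.0001, 0.0055], [0.0, -0.0001, 0.0055], [0.0, -0.0001, 0.0055]]
```

Request:
arm_command(turn=[[0.052, 0.004, 0], [0.052, 0.004, 0], [0.052, 0.004, 0]], slide=[[-0.0005, 0, 0.0055], [0, 0, 0.0055], [0, 0, 0.0055]], hand=[-1, -1, -1])

```text
t: 32.4
position: [556.9, 86.1, 56.5]
ee_rot: [-1.356, 1.054, -0.112]
wrist_force: [3.1, 0.5, -2.6]
grip_width: 14.8
```

```bash
python3 -c "
from plan import *
torq()"; python3 st2.py 20 3 1
```

```text
torque about stud (slope frame), + = ccw push on wrench: [0.0933 0.0354 0.1307] M [0.1923 0.4007 0.2447]
t 32.40 ring u 0.7 v -0.1 h 1.0 th 14.3 wz -0.002 -0.001 F(less weight) [ 3.4  0.7 -0.1] j7 0.35
3
turn [[0.033, 0.004, 0.002], [0.033, 0.003, -0.0], [0.033, 0.003, 0.0]]
slide [[-0.0003, 0.0007, 0.0034], [0.0, -0.0001, 0.0035], [0.0, -0.0001, 0.0035]]
```

Request:
arm_command(turn=[[0.033, 0.003, 0]], slide=[[0, 0.0003, 0.0035]], hand=[-1])

```text
t: 32.5
position: [558.5, 90.0, 57.4]
ee_rot: [-1.325, 1.053, -0.117]
wrist_force: [2.1, -2.6, -3.7]
grip_width: 14.9
```

```bash
python3 -c "
from plan import *
torq();wnow2()"
```

```text
torque about stud (slope frame), + = ccw push on wrench: [-0.5416  0.0301  0.1116] M [-0.423   0.4648 -0.1167]
t 32.50 ring u 1.3 v 0.3 h 1.3 th 16.3 wz -0.003 -0.001 F(less weight) [ 2.2 -2.4 -0.8] j7 0.30
```

Request:
arm_command(turn=[[0.033, 0.003, 0]], slide=[[0, 0.0003, 0.0035]], hand=[-1])

```text
t: 32.6
position: [559.7, 93.0, 57.8]
ee_rot: [-1.297, 1.054, -0.125]
wrist_force: [1.5, -3.1, -3.5]
grip_width: 14.9
```

```bash
python3 -c "
from plan import *
torq();wnow2()"
```

```text
torque about stud (slope frame), + = ccw push on wrench: [-0.6573  0.3873  0.4024] M [-0.5442  0.7729  0.1042]
t 32.60 ring u 1.2 v -0.2 h 1.4 th 18.3 wz -0.004 0.000 F(less weight) [ 1.7 -3.  -0.3] j7 0.26
```

Request:
arm_command(turn=[[0.033, 0.003, 0]], slide=[[0, 0.0003, 0.0035]], hand=[-1])

```text
t: 32.7
position: [560.9, 96.0, 58.3]
ee_rot: [-1.269, 1.054, -0.132]
wrist_force: [1.7, -1.5, -4.2]
grip_width: 14.8
```

```bash
python3 -c "
from plan import *
torq();wnow2()"
```

```text
torque about stud (slope frame), + = ccw push on wrench: [-0.3256  0.2996  0.413 ] M [-0.1683  0.7457  0.2732]
t 32.70 ring u 1.1 v -0.5 h 1.4 th 20.3 wz -0.004 0.001 F(less weight) [ 1.6 -1.4 -0.9] j7 0.22
```

Request:
arm_command(turn=[[0.025, 0.002, 0]], slide=[[0.0003, 0.0005, 0.003]], hand=[-1])

```text
t: 32.8
position: [562.1, 98.7, 58.5]
ee_rot: [-1.247, 1.055, -0.137]
wrist_force: [1.9, -2.5, -2.4]
grip_width: 14.5
```

```bash
python3 -c "
from plan import *
torq();wnow2()"
```

```text
torque about stud (slope frame), + = ccw push on wrench: [-0.5052  0.3025  0.3681] M [-0.397   0.5964  0.1758]
t 32.80 ring u 1.1 v -0.4 h 1.2 th 21.8 wz -0.004 0.002 F(less weight) [ 2.5 -2.3  0.5] j7 0.19
```

Request:
arm_command(turn=[[0.025, 0.002, 0]], slide=[[0.0003, 0.0005, 0.003]], hand=[-1])

```text
t: 32.9
position: [563.4, 101.2, 58.7]
ee_rot: [-1.225, 1.055, -0.143]
wrist_force: [0.5, -3.1, -1.6]
grip_width: 14.9
```

```bash
python3 -c "
from plan import *
torq();wnow2()"
```

```text
torque about stud (slope frame), + = ccw push on wrench: [-0.5466  0.3736  0.4418] M [-0.4888  0.5402  0.1446]
t 32.90 ring u 1.1 v -0.3 h 1.0 th 23.3 wz -0.004 0.002 F(less weight) [ 1.7 -3.1  1.9] j7 0.16
```

Request:
arm_command(turn=[[0.025, 0.002, 0]], slide=[[0.0003, 0.0005, 0.003]], hand=[-1])

```text
t: 33.0
position: [564.6, 103.4, 58.8]
ee_rot: [-1.204, 1.056, -0.149]
wrist_force: [-0.5, -5.8, -1.2]
grip_width: 14.9
```

```bash
python3 -c "
from plan import *
torq();wnow2()"
```

```text
torque about stud (slope frame), + = ccw push on wrench: [-1.2035  0.5337  0.8655] M [-1.1833  0.6341  0.2892]
t 33.00 ring u 0.9 v -0.6 h 0.7 th 24.9 wz -0.004 0.003 F(less weight) [ 1.1 -5.8  2.6] j7 0.13
```

Request:
arm_command(turn=[[0.01, 0.001, 0]], slide=[[0.0003, 0.0003, 0.003]], hand=[-1])

```text
t: 33.1
position: [565.3, 104.4, 58.4]
ee_rot: [-1.2, 1.057, -0.157]
wrist_force: [-4.4, -9.1, -0.9]
grip_width: 14.4
```

```bash
python3 -c "
from plan import *
torq();wnow2()"; python3 st2.py 14 3 1
```

```text
torque about stud (slope frame), + = ccw push on wrench: [-1.8974  1.0526  1.2519] M [-1.9684  0.9899  0.1967]
t 33.10 ring u 0.8 v -0.6 h 0.1 th 25.6 wz -0.003 0.007 F(less weight) [-2.1 -9.4  4.4] j7 0.12
t 33.10 ring u 0.8 v -0.6 h 0.1 th 25.6 wz -0.003 0.007 F(less weight) [-2.1 -9.4  4.4] j7 0.12
3
turn [[-0.067, -0.01, 0.005], [-0.067, -0.005, 0.0], [-0.067, -0.005, -0.0]]
slide [[-0.0015, 0.0007, -0.0069], [0.0, -0.0002, -0.0071], [0.0, -0.0002, -0.0071]]
```

Request:
arm_command(turn=[[-0.03, -0.008, 0.003]], slide=[[-0.0012, 0.0005, -0.0035]], hand=[-1])

```text
t: 33.2
position: [563.7, 102.3, 59.2]
ee_rot: [-1.214, 1.056, -0.139]
wrist_force: [4.6, -0.2, -2.6]
grip_width: 15.0
```

```bash
python3 -c "
from plan import *
torq();wnow2()"
```

```text
torque about stud (slope frame), + = ccw push on wrench: [-0.2064 -0.3868 -0.0686] M [-0.0228  0.0075  0.0751]
t 33.20 ring u 1.2 v -0.0 h 1.2 th 23.8 wz -0.004 0.000 F(less weight) [ 4.8  0.1 -0.7] j7 0.16
```

Request:
arm_command(turn=[[-0.04, -0.002, 0]], slide=[[0, 0.0003, -0.004]], hand=[-1])

```text
t: 33.3
position: [562.0, 99.0, 58.5]
ee_rot: [-1.25, 1.055, -0.134]
wrist_force: [-0.8, -1.6, -3.9]
grip_width: 14.8
```

```bash
python3 -c "
from plan import *
torq();wnow2()"
```

```text
torque about stud (slope frame), + = ccw push on wrench: [-0.2319  0.7037  0.0601] M [-0.1119  1.0328 -0.1891]
t 33.30 ring u 1.2 v 0.5 h 1.3 th 21.5 wz -0.003 0.001 F(less weight) [-0.6 -1.7  0.3] j7 0.20
```

Request:
arm_command(turn=[[-0.04, -0.002, 0]], slide=[[0, 0.0003, -0.004]], hand=[-1])

```text
t: 33.4
position: [560.1, 95.4, 57.8]
ee_rot: [-1.288, 1.054, -0.13]
wrist_force: [0.1, -0.6, -3.9]
grip_width: 14.5
```

```bash
python3 -c "
from plan import *
torq();wnow2()"
```

```text
torque about stud (slope frame), + = ccw push on wrench: [-0.2355  0.5635 -0.0271] M [-0.1097  0.9303 -0.1419]
t 33.40 ring u 0.9 v 0.8 h 1.2 th 19.1 wz -0.003 0.002 F(less weight) [ 0.2 -0.6 -0. ] j7 0.24
```

Request:
arm_command(turn=[[-0.04, -0.002, 0]], slide=[[0, 0.0003, -0.0045]], hand=[-1])

```text
t: 33.5
position: [558.2, 91.4, 57.0]
ee_rot: [-1.325, 1.054, -0.126]
wrist_force: [-0.3, -1.0, -3.0]
grip_width: 14.8
```

```bash
python3 -c "
from plan import *
torq();wnow2()"
```

```text
torque about stud (slope frame), + = ccw push on wrench: [-0.0871  0.6202  0.0365] M [-0.0109  0.8884 -0.1122]
t 33.50 ring u 0.4 v 0.9 h 1.2 th 16.8 wz -0.002 0.003 F(less weight) [ 0.2 -1.   1. ] j7 0.28
```

Request:
arm_command(turn=[[-0.035, -0.002, 0], [0, 0, 0], [0, 0, 0]], slide=[[0, 0.0005, -0.0045], [0, 0, 0], [0, 0, 0]], hand=[-1, -1, -1])

```text
t: 33.8
position: [556.4, 87.5, 56.4]
ee_rot: [-1.354, 1.053, -0.12]
wrist_force: [1.1, -0.4, -3.8]
grip_width: 14.9
```

```bash
python3 -c "
from plan import *
torq();wnow2()"; python3 st2.py 14 1 1
```

```text
torque about stud (slope frame), + = ccw push on wrench: [-0.0999  0.4974 -0.0067] M [ 0.0046  0.8967 -0.0555]
t 33.80 ring u -0.1 v 0.4 h 1.3 th 14.8 wz -0.003 0.003 F(less weight) [ 1.1 -0.3 -0.3] j7 0.32
t 33.80 ring u -0.1 v 0.4 h 1.3 th 14.8 wz -0.003 0.003 F(less weight) [ 1.1 -0.3 -0.3] j7 0.32
1
turn [[-0.014, -0.003, 0.003]]
slide [[-0.0, -0.0001, -0.0018]]
```

Request:
arm_command(turn=[[-0.008, 0, 0.002], [0, 0, 0], [0, 0, 0], [0, 0, 0]], slide=[[0, 0, -0.001], [0, 0, 0], [-0.002, -0.0002, 0], [-0.003, -0.0003, 0]], hand=[-1, -1, -1, -1])

```text
t: 34.2
position: [554.1, 87.5, 61.0]
ee_rot: [-1.361, 1.055, -0.119]
wrist_force: [0.3, -0.1, -3.7]
grip_width: 14.9
```

```bash
python3 -c "
from plan import *
torq();wnow2()"; python3 pitch.py
```

```text
torque about stud (slope frame), + = ccw push on wrench: [-0.0273  0.6156  0.0617] M [0.0676 0.9901 0.017 ]
t 34.20 ring u -0.1 v 1.0 h 6.2 th 14.4 wz -0.000 0.003 F(less weight) [ 0.4 -0.1  0.1] j7 0.33
t 34.20 ring u 0.6 v 1.0 h 15.1 th 14.4 tilt 0.078 -0.023 F_uvn [-1.3 -0.1 -3.5] grip 14.9 j7 0.33 j3 0.62
N 439 slope n per r 0.0006806846307693185 n at r=0 54.801635653555046 (seated 49) n at 110 54.87651096293967 tool slope [ -0.0827 -44.4353]
handle dir from pts 14.237076918355715
green end y max (tool) 52.05598364362977 z mid 0.13428685880959446 radius max 160.73986552969347
```

Coming off freely this time (ring level, rising). Continue lifting.

Request:
arm_command(turn=[[0, 0, 0], [0, 0, 0], [0, 0, 0], [0, 0, 0], [0, 0, 0]], slide=[[-0.005, -0.0004, 0], [-0.006, -0.0005, 0], [-0.01, -0.0008, 0], [-0.02, -0.0016, 0], [-0.03, -0.0025, 0]], hand=[-1, -1, -1, -1, -1])

```text
t: 34.75
position: [521.4, 88.5, 126.3]
ee_rot: [-1.369, 1.058, -0.128]
wrist_force: [0.3, 0.4, -4.2]
grip_width: 14.6
```

```bash
python3 -c "
from plan import *
wnow2()
rows([(W([50,0,130]),rotS([0,1,0]),1)])"
```

```text
t 34.75 ring u -2.0 v -0.3 h 79.0 th 14.4 wz 0.003 0.007 F(less weight) [ 0.1  0.4 -0.3] j7 0.31
4
turn [[-0.063, -0.004, 0.02], [-0.063, -0.004, 0.02], [-0.063, -0.004, 0.02], [-0.063, -0.004, 0.02]]
slide [[-0.0086, -0.0398, 0.0033], [-0.0093, -0.0398, 0.0008], [-0.0101, -0.0395, -0.0016], [-0.0109, -0.0392, -0.0041]]
```

Check the nut again with the wrist camera before laying the wrench down.

Request:
arm_command(turn=[[-0.063, -0.004, 0.02], [-0.063, -0.004, 0.02], [-0.063, -0.004, 0.02], [-0.063, -0.004, 0.02], [0, 0, 0]], slide=[[-0.009, -0.04, 0.003], [-0.009, -0.04, 0.001], [-0.01, -0.04, -0.0015], [-0.011, -0.039, -0.004], [0, 0, 0]], hand=[-1, -1, -1, -1, -1])

```text
t: 35.25
position: [640.7, 54.7, 243.1]
ee_rot: [-1.558, 1.137, -0.044]
wrist_force: [0.4, -0.6, -3.3]
grip_width: 14.7
```

Run:
```python
from plan import *
from nut import nutq
import pickle
show(); c=Cam('wrist'); pickle.dump(c,open('w23.pkl','wb')); c.save('w23',(150,0,370,180),3.6); nutq(c)
```

```text
t 35.25 pos [640.6508  54.679  243.0848] uvn [ 54.9454   0.7664 137.772 ] F [ 0.4065 -0.5766 -3.3354] grip 14.7
X(slope) [-0.0026  0.0122 -0.9999] Z(slope) [-0.0131  0.9998  0.0123] Zw [0.0559 0.9984 0.0056]
j [-1.161  -0.0696  0.9207  1.8954  0.2205  0.8788  1.1781]
n 191 centroid [-9.008   0.7738] ang centroid 4.909933283109174 ang axis 0.24646335522000962 -> q deg 136.7099332831092 132.04646335522003
```

Run:
```python
from plan import *
A=(-.082,-45,49.5)
p1,q1=place(100,525,-339,-.05,*A); p,q=cur(); rv=(q.inv()*q1).as_rotvec(); print(p1,rv)
rows([(np.array([560,-110,230]),q*R.from_rotvec(rv*.4),1),(p1,q1,1)])
```

```text
[ 419.4758 -333.7194   80.1505] [-0.0105  0.0033  0.3481]
11
turn [[-0.001, 0.0, 0.035], [-0.001, 0.0, 0.035], [-0.001, 0.0, 0.035], [-0.001, 0.0, 0.035], [-0.001, 0.0, 0.03], [-0.001, 0.0, 0.03], [-0.001, 0.0, 0.03], [-0.001, 0.0, 0.03], [-0.001, 0.0, 0.03], [-0.001, 0.0, 0.03], [-0.001, 0.0, 0.03]]
slide [[-0.005, 0.0164, -0.0423], [-0.0044, 0.0166, -0.0423], [-0.0038, 0.0168, -0.0423], [-0.0032, 0.017, -0.0423], [0.0152, 0.0236, -0.0331], [0.0159, 0.0232, -0.0331], [0.0166, 0.0227, -0.033], [0.0173, 0.0222, -0.033], [0.0179, 0.0217, -0.033], [0.0186, 0.0212, -0.033], [0.0192, 0.0207, -0.0329]]
```

Request:
arm_command(turn=[[0, 0, 0.035], [0, 0, 0.035], [0, 0, 0.035], [0, 0, 0.035], [0, 0, 0.03], [0, 0, 0.03], [0, 0, 0.03], [0, 0, 0.03]], slide=[[-0.005, 0.0165, -0.042], [-0.0045, 0.0165, -0.042], [-0.004, 0.017, -0.042], [-0.003, 0.017, -0.042], [0.015, 0.0235, -0.033], [0.016, 0.023, -0.033], [0.0165, 0.0225, -0.033], [0.017, 0.022, -0.033]], hand=[-1, -1, -1, -1, -1, -1, -1, -1])

```text
t: 36.1
position: [465.9, -234.8, 136.5]
ee_rot: [-1.501, 1.418, 0.016]
wrist_force: [0.4, -0.5, -2.9]
grip_width: 14.6
```

Run:
```python
from plan import *
show()
A=(-.082,-45,49.5)
p1,q1=place(60,525,-339,-.05,*A); rows([(p1,q1,1)])
```

```text
t 36.1 pos [ 465.8627 -234.7744  136.4646] uvn [-128.9708 -300.6643  105.8912] F [ 0.4024 -0.4838 -2.9367] grip 14.6
X(slope) [-0.2806  0.0135 -0.9597] Z(slope) [-0.0138  0.9997  0.0181] Zw [0.0528 0.9986 0.0106]
j [-1.1214 -0.3635  1.385   2.0295  0.3613  1.0567  1.6353]
4
turn [[-0.001, 0.003, 0.018], [-0.001, 0.003, 0.018], [-0.001, 0.003, 0.018], [-0.001, 0.003, 0.018]]
slide [[0.022, 0.0138, -0.0256], [0.0223, 0.0134, -0.0255], [0.0226, 0.013, -0.0254], [0.0229, 0.0127, -0.0254]]
```

Request:
arm_command(turn=[[0, 0.003, 0.018], [0, 0.003, 0.018]], slide=[[0.022, 0.0135, -0.0255], [0.022, 0.0135, -0.0255]], hand=[-1, -1])

```text
t: 36.3
position: [420.4, -267.1, 102.5]
ee_rot: [-1.669, 1.439, -0.144]
wrist_force: [-1.3, -0.1, -3.4]
grip_width: 14.8
```

Run:
```python
from plan import *
show()
A=(-.082,-45,49.5)
p1,q1=place(60,525,-339,-.05,*A); rows([(p1,q1,1)])
```

```text
t 36.3 pos [ 420.3605 -267.0584  102.4914] uvn [-182.3236 -336.181    93.2847] F [-1.3454 -0.0623 -3.4114] grip 14.8
X(slope) [-0.2997 -0.0093 -0.954 ] Z(slope) [-0.0292  0.9996 -0.0006] Zw [ 0.0468  0.9988 -0.0129]
j [-1.0243 -0.3814  1.3824  2.1059  0.41    1.0124  1.691 ]
2
turn [[0.002, -0.006, 0.025], [0.002, -0.006, 0.025]]
slide [[0.0315, 0.003, -0.0329], [0.0313, 0.0022, -0.0331]]
```

Request:
arm_command(turn=[[0, 0, 0]], slide=[[0.005, -0.006, -0.025]], hand=[-1])

```text
t: 36.4
position: [411.6, -283.2, 103.1]
ee_rot: [-1.709, 1.435, -0.184]
wrist_force: [1.0, 0.5, -4.2]
grip_width: 14.8
```

Run:
```python
from plan import *
show()
A=(-.082,-45,49.5)
p1,q1=place(60,525,-339,-.05,*A); rows([(p1,q1,1)])
```

```text
t 36.4 pos [ 411.605  -283.1734  103.0831] uvn [-188.9224 -352.8917   97.0146] F [ 0.9642  0.4878 -4.1652] grip 14.8
X(slope) [-0.2972 -0.0149 -0.9547] Z(slope) [-0.0315  0.9995 -0.0058] Zw [ 0.0469  0.9987 -0.0186]
j [-0.9883 -0.3814  1.3835  2.1045  0.4102  1.0103  1.7287]
2
turn [[0.003, -0.009, 0.026], [0.003, -0.009, 0.026]]
slide [[0.0323, -0.0008, -0.0245], [0.0321, -0.0017, -0.0248]]
```

Request:
arm_command(turn=[[0, 0, 0]], slide=[[0.02, -0.02, -0.015]], hand=[-1])

```text
t: 36.5
position: [414.2, -287.6, 99.7]
ee_rot: [-1.777, 1.419, -0.256]
wrist_force: [0.6, -0.2, -4.0]
grip_width: 14.9
```

Run:
```python
from plan import *
show()
A=(-.082,-45,49.5)
p1,q1=place(60,525,-339,-.05,*A); rows([(p1,q1,1)])
```

```text
t 36.5 pos [ 414.1544 -287.6157   99.6933] uvn [-187.7569 -357.1362   92.731 ] F [ 0.6213 -0.1847 -3.9999] grip 14.9
X(slope) [-0.2831 -0.0275 -0.9587] Z(slope) [-0.0324  0.9993 -0.0191] Zw [ 0.0516  0.9982 -0.031 ]
j [-0.9843 -0.3814  1.384   2.1145  0.4248  0.9848  1.7188]
2
turn [[0.001, -0.015, 0.033], [0.001, -0.015, 0.033]]
slide [[0.0307, 0.0007, -0.022], [0.0304, -0.0003, -0.0224]]
```

Run:
```python
from plan import *
yaw=-.3; q1=rotW([-np.sin(yaw),np.cos(yaw),0])
print(cur()[1].as_matrix()[:,0]); rows([(np.array([440,-300,110]),q1,3)])
```

```text
[ 0.1462 -0.0382 -0.9885]
3
turn [[0.083, -0.004, 0.051], [0.083, -0.004, 0.051], [0.083, -0.004, 0.051]]
slide [[-0.002, -0.0092, -0.0038], [-0.0025, -0.0094, -0.003], [-0.0029, -0.0095, -0.0022]]
```

Request:
arm_command(turn=[[0.08, 0, 0.05]], slide=[[-0.003, -0.01, -0.004]], hand=[-1])

```text
t: 36.6
position: [409.8, -283.5, 109.5]
ee_rot: [-1.814, 1.461, -0.376]
wrist_force: [-0.3, 0.2, -3.5]
grip_width: 14.9
```

Run:
```python
from plan import *
show()
yaw=-.3; q1=rotW([-np.sin(yaw),np.cos(yaw),0])
print(cur()[1].as_matrix()[:,0]); rows([(np.array([440,-300,110]),q1,3)])
```

```text
t 36.6 pos [ 409.7974 -283.5342  109.5134] uvn [-187.8149 -353.3834  103.5932] F [-0.3383  0.1956 -3.5137] grip 14.9
X(slope) [-0.3252 -0.0327 -0.9451] Z(slope) [ 0.0443  0.9978 -0.0498] Zw [ 0.1338  0.9907 -0.0264]
j [-1.0155 -0.3814  1.3838  2.0863  0.4341  1.0545  1.6103]
[ 0.102  -0.0402 -0.994 ]
3
turn [[0.056, -0.006, 0.036], [0.056, -0.006, 0.036], [0.056, -0.006, 0.036]]
slide [[0.0011, -0.0107, -0.0041], [0.0007, -0.0109, -0.0035], [0.0003, -0.0111, -0.0029]]
```

Request:
arm_command(turn=[[0.056, -0.006, 0.04], [0.056, -0.006, 0.04], [0.05, -0.006, 0.03]], slide=[[0, -0.015, -0.008], [0, -0.015, -0.008], [0, -0.015, -0.008]], hand=[-1, -1, -1])

```text
t: 36.9
position: [404.5, -280.9, 141.4]
ee_rot: [-1.957, 1.527, -0.689]
wrist_force: [-0.7, -0.2, -4.1]
grip_width: 14.9
```

Run:
```python
from plan import *
show()
yaw=-.3; q1=rotW([-np.sin(yaw),np.cos(yaw),0])
print(cur()[1].as_matrix()[:,0]); rows([(np.array([445,-315,90]),q1,3)])
```

```text
t 36.9 pos [ 404.4607 -280.8915  141.396 ] uvn [-179.3392 -351.1369  134.8196] F [-0.7221 -0.2454 -4.069 ] grip 14.9
X(slope) [-0.3897 -0.0254 -0.9206] Z(slope) [ 0.199   0.9737 -0.1111] Zw [ 0.2977  0.9545 -0.0166]
j [-1.054  -0.3814  1.382   2.0085  0.4209  1.1961  1.4366]
[ 0.0339 -0.0279 -0.999 ]
3
turn [[-0.001, -0.006, 0.014], [-0.001, -0.006, 0.014], [-0.001, -0.006, 0.014]]
slide [[0.0179, -0.0156, -0.0065], [0.0176, -0.0158, -0.0067], [0.0174, -0.016, -0.0068]]
```

Run:
```python
from plan import *
yaw=-.3; q1=rotW([-np.sin(yaw),np.cos(yaw),0])
rows([(np.array([540,-200,190]),q1,1)])
```

```text
4
turn [[-0.0, -0.004, 0.01], [-0.0, -0.004, 0.01], [-0.0, -0.004, 0.01], [-0.0, -0.004, 0.01]]
slide [[-0.0116, -0.0268, 0.0292], [-0.0117, -0.0267, 0.0292], [-0.0119, -0.0266, 0.0293], [-0.012, -0.0265, 0.0293]]
```

Request:
arm_command(turn=[[0, -0.004, 0.01], [0, -0.004, 0.01], [0, -0.004, 0.01], [0, -0.004, 0.01]], slide=[[-0.012, -0.027, 0.029], [-0.012, -0.027, 0.029], [-0.012, -0.027, 0.029], [-0.012, -0.027, 0.029]], hand=[-1, -1, -1, -1])

```text
t: 37.3
position: [492.4, -176.3, 211.5]
ee_rot: [-1.766, 1.523, -0.506]
wrist_force: [0.3, -1.7, -3.7]
grip_width: 14.7
```

Run:
```python
from plan import *
show()
```

```text
t 37.3 pos [ 492.3571 -176.2648  211.5283] uvn [ -77.167  -240.3781  164.5583] F [ 0.3367 -1.6883 -3.7236] grip 14.7
X(slope) [-0.3832 -0.0198 -0.9235] Z(slope) [ 0.2097  0.9718 -0.1079] Zw [ 0.3059  0.952  -0.0092]
j [-1.3603 -0.3814  1.3823  1.8523  0.4081  1.3391  1.1859]
```

```bash
cat > kin.py <<'E'
from plan import *
from scipy.optimize import least_squares
import itertools
# joints, pos, Xslope, Zworld
D=[
([-1.2692,0.3332,0.0399,1.4654,-0.0134,1.3433,-0.0585],[253.60,598.47,210.12],[-.4226,0,-.9063],[.3902,.9207,0]),
([-1.0891,-0.0205,0.2828,1.6846,0.1232,1.2327,-0.7395],[472.53,364.95,316.24],[-.1907,.1172,-.9746],[.9635,.0799,.2554]),
([-0.8779,0.0311,0.4771,1.7313,0.2246,0.9975,-1.3545],[654.96,154.72,293.10],[.0072,-.0047,-1],[.58,-.7555,.3047]),
([-0.778,0.3207,0.4663,1.7655,0.0381,0.6815,-1.1802],[725.71,177.93,133.28],[.0014,.0144,-.9999],[.6325,-.7103,.3089]),
([-0.7408,0.21,0.4361,1.9098,0.1308,0.6307,-0.8889],[681.08,132.99,125.49],[.0092,.0058,-.9999],[.8032,-.4454,.3956]),
([-0.5914,0.2208,0.3328,1.9876,0.1462,0.5381,-0.4652],[666.75,94.42,81.825],[.0001,.0007,-1],[.9038,-.0673,.4227]),
([-0.6171,-0.0488,0.3694,2.0106,0.2051,0.7737,-0.441],[608.35,54.54,190.78],[-.0059,.0057,-1],[.9058,-.0734,.4172]),
([-0.5549,-0.0922,0.4511,2.0331,0.1502,0.7642,-0.273],[602.11,-16.63,196.79],[0,.0079,-1],[.9024,-.0851,.4224]),
([-0.5048,0.0788,1.0397,1.9727,-0.2121,1.09,1.8309],[455.63,-233.72,138.39],[-.3324,.086,-.9392],[.3527,.9292,.11]),
([-0.2557,0.2968,0.9973,1.9531,-0.291,1.0454,2.4748],[408.10,-332.49,80.66],[-.4229,.0036,-.9062],[-.0331,.9994,.0036]),
([-0.0887,0.4518,0.8355,2.0139,-0.4435,0.8602,2.6045],[408.85,-339.62,-18.59],[-.4195,-.0006,-.9078],[-.0402,.9992,-.001]),
([-0.2772,0.2063,1.0073,1.8892,-0.1878,1.1516,2.4056],[404.56,-339.44,137.04],[-.4268,.0001,-.9043],[-.0366,.9993,.0006]),
([-0.9007,-0.363,0.7812,2.2489,0.451,0.82,0.978],[502.97,-62.05,143.98],[-.0571,-.0064,-.9983],[.2205,.974,.0525]),
([-1.0708,-0.0323,0.837,1.9019,0.2066,0.8555,1.1651],[643.37,54.54,231.69],[-.0016,-.0061,-1],[.0742,.9972,-.0061]),
([-1.161,-0.0696,0.9207,1.8954,0.2205,0.8788,1.1781],[640.65,54.68,243.08],[-.0026,.0122,-.9999],[.0559,.9984,.0056]),
([-1.1214,-0.3635,1.385,2.0295,0.3613,1.0567,1.6353],[465.86,-234.77,136.46],[-.2806,.0135,-.9597],[.0528,.9986,.0106]),
([-0.9843,-0.3814,1.384,2.1145,0.4248,0.9848,1.7188],[414.15,-287.62,99.69],[-.2831,-.0275,-.9587],[.0516,.9982,-.031]),
([-1.054,-0.3814,1.382,2.0085,0.4209,1.1961,1.4366],[404.46,-280.89,141.40],[-.3897,-.0254,-.9206],[.2977,.9545,-.0166]),
([-1.3603,-0.3814,1.3823,1.8523,0.4081,1.3391,1.1859],[492.36,-176.26,211.53],[-.3832,-.0198,-.9235],[.3059,.952,-.0092]),
]
J=np.array([d[0] for d in D]);P=np.array([d[1] for d in D]);X=np.array([np.array(d[2])@Bv for d in D]);Zw=np.array([d[3] for d in D])
Rz=lambda a:R.from_euler('z',a); Ry=lambda a:R.from_euler('y',a)
def fk(v,s,j):
    b,c=v[0],v[1]; off=v[2:7]; L=v[7:].reshape(7,3)
    ax=[Rz(s[0]*j[0]+b),Ry(s[1]*j[1]+off[0]),Rz(s[2]*j[2]+off[1]),Ry(s[3]*j[3]+off[2]),Rz(s[4]*j[4]+off[3]),Ry(s[5]*j[5]+off[4]),Rz(s[6]*j[6]+c)]
    p=np.zeros(3); q=R.identity()
    for a,l in zip(ax,L): q=q*a; p=p+q.apply(l)
    return p,q   # tool x = local z? 
def res(v,s):
    e=[]
    for j,p,x,z in zip(J,P,X,Zw):
        pp,q=fk(v,s,j); m=q.as_matrix(); e+=list((pp-p)/10); e+=list((m[:,2]-x)*20); e+=list((m[:,0]-z)*20)
    return np.array(e)
if __name__=='__main__':
    best=None
    for s in itertools.product([-1],[1],[1,-1],[1],[1,-1],[1],[1,-1]):
        for c in (0,np.pi/2,np.pi,-np.pi/2):
            v0=np.r_[0,c,np.zeros(5),np.array([[0,0,350],[0,0,0],[0,0,450],[0,0,0],[0,0,400],[0,0,0],[0,0,250]]).ravel()]
            o=least_squares(res,v0,args=(s,),max_nfev=40)
            if best is None or o.cost<best[0]: best=(o.cost,s,o.x); print(o.cost,s,c)
    o=least_squares(res,best[2],args=(best[1],),max_nfev=400); print(o.cost); print(o.x[:7]); print(o.x[7:].reshape(7,3))
    import pickle; pickle.dump((best[1],o.x),open('kin.pkl','wb'))
    for j,p in zip(J,P): print(np.round(fk(o.x,best[1],j)[0]-p,1),end=' ')
E
time python3 kin.py
```

```text
7212.95697008495 (-1, 1, 1, 1, 1, 1, 1) 0
7065.364340935829 (-1, 1, 1, 1, 1, 1, 1) 1.5707963267948966
3328.2859192322558 (-1, 1, 1, 1, 1, 1, -1) 0
2826.9943536857318 (-1, 1, 1, 1, 1, 1, -1) 1.5707963267948966
2826.9929716961374 (-1, 1, 1, 1, 1, 1, -1) 3.141592653589793
2826.9921718220726 (-1, 1, 1, 1, -1, 1, -1) 0
2826.9921591567013 (-1, 1, 1, 1, -1, 1, -1) 3.141592653589793
0.00038336266268352025 (-1, 1, 1, 1, -1, 1, -1) -1.5707963267948966
0.0003833626626749754 (-1, 1, -1, 1, 1, 1, -1) -1.5707963267948966
0.0003833626626720775
[ 0.0001 -3.1416  0.     -0.0001  3.1416 -0.0001 -3.1416]
[[  -0.0184  116.4497  250.7606]
 [   0.0587 -138.4325  346.5669]
 [  -0.0077 -320.2939  136.3161]
 [   0.0229  298.1386 -852.3397]
 [  -0.0023   34.4467  349.2548]
 [   0.0439  -34.8441  190.8674]
 [  -0.0024    0.0007  192.9145]]
[ 0. -0. -0.] [-0.  0.  0.] [-0. -0. -0.] [ 0. -0.  0.] [-0.  0. -0.] [ 0.  0. -0.] [-0.  -0.  -0.1] [0. 0. 0.] [-0.  0. -0.] [ 0.  0. -0.] [0. 0. 0.] [-0. -0.  0.] [ 0.  0. -0.] [ 0. -0.  0.] [-0. -0.  0.] [-0. -0.  0.] [ 0. -0.  0.] [ 0. -0. -0.] [0. 0. 0.] 
real	2m57.815s
user	2m39.001s
sys	0m0.433s
```

```bash
cat kin.py | head -60 && grep -n "def place" -A25 plan.py
python3 - <<'E'
from rig import r
s=r.get_state();print(s['t'],s['joints'],s['position'],s['ee_rot'],s['wrist_force'],s['grip_width'])
E
```

```text
from plan import *
from scipy.optimize import least_squares
import itertools
# joints, pos, Xslope, Zworld
D=[
([-1.2692,0.3332,0.0399,1.4654,-0.0134,1.3433,-0.0585],[253.60,598.47,210.12],[-.4226,0,-.9063],[.3902,.9207,0]),
([-1.0891,-0.0205,0.2828,1.6846,0.1232,1.2327,-0.7395],[472.53,364.95,316.24],[-.1907,.1172,-.9746],[.9635,.0799,.2554]),
([-0.8779,0.0311,0.4771,1.7313,0.2246,0.9975,-1.3545],[654.96,154.72,293.10],[.0072,-.0047,-1],[.58,-.7555,.3047]),
([-0.778,0.3207,0.4663,1.7655,0.0381,0.6815,-1.1802],[725.71,177.93,133.28],[.0014,.0144,-.9999],[.6325,-.7103,.3089]),
([-0.7408,0.21,0.4361,1.9098,0.1308,0.6307,-0.8889],[681.08,132.99,125.49],[.0092,.0058,-.9999],[.8032,-.4454,.3956]),
([-0.5914,0.2208,0.3328,1.9876,0.1462,0.5381,-0.4652],[666.75,94.42,81.825],[.0001,.0007,-1],[.9038,-.0673,.4227]),
([-0.6171,-0.0488,0.3694,2.0106,0.2051,0.7737,-0.441],[608.35,54.54,190.78],[-.0059,.0057,-1],[.9058,-.0734,.4172]),
([-0.5549,-0.0922,0.4511,2.0331,0.1502,0.7642,-0.273],[602.11,-16.63,196.79],[0,.0079,-1],[.9024,-.0851,.4224]),
([-0.5048,0.0788,1.0397,1.9727,-0.2121,1.09,1.8309],
[... 3062 characters left out ...]
eturn W([du,dv,24+h])-Q.apply(o),Q
71-def wnow2():
72-    p,q=cur(); Rw,o=wtool(*WA); w=(p+q.apply(o)-W([0,0,0]))@Bv.T; M=Bv@(q*Rw).as_matrix(); s=r.get_state()
73-    F=Bv@np.array(s['wrist_force'])-[-1.7,0,-3.6]
74-    print('t %.2f ring u %.1f v %.1f h %.1f th %.1f wz %.3f %.3f F(less weight) %s j7 %.2f'%(s['t'],w[0],w[1],w[2]-24,np.degrees(np.arctan2(M[0,1],M[1,1])),M[0,2],M[1,2],np.round(F,1),s['joints'][6]))
75-    return np.degrees(np.arctan2(M[0,1],M[1,1]))
37.3 [-1.36025084 -0.38139201  1.38230043  1.85227278  0.40808684  1.33911336
  1.18593157] [ 492.35708868 -176.26476427  211.5283348 ] [-1.76575728  1.52343926 -0.50567578] [ 0.33674498 -1.68832204 -3.72357076] 14.708394807676678
```

```bash
cat > sim.py <<'E'
from kin import fk,R,np
import pickle
s,v=pickle.load(open('kin.pkl','rb'))
LO=np.array([-2.58,-.38,-1.3,.25,-1.5,.08,-2.65])-.0014;HI=np.array([2.58,2.09,1.39,2.4,4.64,2.09,2.65])
def tool(j):
    p,q=fk(v,s,j); m=q.as_matrix(); x=m[:,2]; z=m[:,0]; y=np.cross(z,x); return p,np.c_[x,y,z]
def err(j,p,T):
    a,b=tool(j); return np.r_[(p-a)/1000,R.from_matrix(T@b.T).as_rotvec()]
def jac(j):
    p0,T0=tool(j); J=np.zeros((6,7))
    for i in range(7):
        d=j.copy(); d[i]+=1e-5; p,T=tool(d); J[:,i]=np.r_[(p-p0)/1000,R.from_matrix(T@T0.T).as_rotvec()]/1e-5
    return J
def ik(j,p,T,it=6,lam=1e-3,w=np.ones(7)):
    j=j.copy()
    for _ in range(it):
        e=err(j,p,T); J=jac(j); free=np.ones(7,bool)
        for _ in range(3):
            Jf=J*free*np.sqrt(w); d=np.sqrt(w)*free*(Jf.T@np.linalg.solve(Jf@Jf.T+lam**2*np.eye(6),e))
            n=j+d; bad=((n<LO)|(n>HI))&free
            if not bad.any(): break
            free&=~bad
        j=np.clip(j+d,LO,HI)
    return j
def run(j,turn,slide,**k):
    j=np.array(j,float)
    for t,l in zip(turn,slide):
        p,T=tool(j); j=ik(j,p+T@np.array(l)*1000,T@R.from_rotvec(t).as_matrix(),**k)
    return j
E
python3 - <<'E'
from sim import *
j0=[-1.161,-0.0696,0.9207,1.8954,0.2205,0.8788,1.1781]
t=[[0,0,.035]]*4+[[0,0,.03]]*4; sl=[[-.005,.0165,-.042]]*4+[[.0155,.023,-.033]]*4
for lam in(1e-3,.03,.1):
    j=run(j0,t,sl,lam=lam); print(lam,np.round(j,3),np.round(tool(j)[0],1))
print('rec [-1.1214,-0.3635,1.385,2.0295,0.3613,1.0567,1.6353] 465.9,-234.8,136.5')
E
```

```text
0.001 [-1.126 -0.35   1.381  1.998  0.347  1.061  1.639] [ 481.6 -236.4  152.7]
0.03 [-1.104 -0.299  1.389  1.998  0.286  1.043  1.691] [ 481.5 -236.3  152.8]
0.1 [-1.101 -0.301  1.384  1.999  0.288  1.044  1.689] [ 481.  -236.2  152.9]
rec [-1.1214,-0.3635,1.385,2.0295,0.3613,1.0567,1.6353] 465.9,-234.8,136.5
```

```bash
cat > search.py <<'E'
from sim import *
from plan import place
import sys
rng=np.random.default_rng(int(sys.argv[1]))
J0=np.array([-1.36025084,-0.38139201,1.38230043,1.85227278,0.40808684,1.33911336,1.18593157])
def Tm(yaw,tx,ty): # tool X down, Z=( -sin? ) wrench yaw; Zw=(-sin yaw,cos yaw,0)
    z=np.array([-np.sin(yaw),np.cos(yaw),0]);x=np.array([0,0,-1.]);M=np.c_[x,np.cross(z,x),z]
    return R.from_rotvec([tx,ty,0]).as_matrix()@M
def walk(j,p1,T1,slow=False):
    p0,T0=tool(j); rv=R.from_matrix(T0.T@T1).as_rotvec()
    n=int(np.ceil(max(np.linalg.norm(p1-p0)/40,np.linalg.norm(rv)/.12,1)))
    path=[]
    for i in range(1,n+1):
        j=ik(j,p0+(p1-p0)*i/n,T0@R.from_rotvec(rv*i/n).as_matrix(),it=2); path.append(j)
        e=err(j,p0+(p1-p0)*i/n,T0@R.from_rotvec(rv*i/n).as_matrix())
    return j,path,np.linalg.norm(e[:3])*1000+np.linalg.norm(e[3:])*100
def final(yaw): 
    out=[]
    for z in (200,60,3):
        p,Q=place(z,530,-342,yaw,-.082,-45,49.5); out.append((p,Q.as_matrix()))
    return out
FIN={y:final(y) for y in (-.3,-.1)}
def ev(w,yaw):
    j=J0;pen=0;n=0
    for a in w:
        j,pa,e=walk(j,a[:3],Tm(*a[3:])); n+=len(pa)
        if e>30: pen+=e
    mid=j
    m=9
    for p,T in FIN[yaw]:
        j,pa,e=walk(j,p,T); n+=len(pa)
        mm=min(np.min(np.minimum(q-LO,HI-q)) for q in pa); m=min(m,mm); pen+=max(e-2,0)
    return -pen-n*.3+100*min(m,.12),m,pen,n,j
if __name__=='__main__':
  best=None
  for it in range(int(sys.argv[2])):
    yaw=[-.3,-.1][rng.integers(2)]
    if best is None or it<25:
        k=rng.integers(2,5); w=np.c_[rng.uniform(450,740,k),rng.uniform(-220,260,k),rng.uniform(240,400,k),rng.uniform(-1.3,.8,k),rng.uniform(-.3,.3,(k,2))]
    else:
        w=best[1]+rng.normal(0,1,best[1].shape)*[40,50,30,.2,.07,.07]*rng.choice([.3,1]); yaw=best[2]
        w[:,0]=np.clip(w[:,0],430,740);w[:,1]=np.clip(w[:,1],-250,280);w[:,2]=np.clip(w[:,2],240,420);w[:,4:]=np.clip(w[:,4:],-.35,.35)
        if rng.random()<.1 and len(w)>1: w=np.delete(w,rng.integers(len(w)),0)
    c=ev(w,yaw)
    if best is None or c[0]>best[0][0]: best=(c,w,yaw)
  print(best[0][:4],best[2],np.round(best[0][4],2));print(np.round(best[1],2).tolist(),flush=True)
E
for i in 1 2 3 4 5 6; do timeout 500 python3 search.py $i 120 & done; wait
```

```text
(4.800000000000001, np.float64(0.12134948666985057), 0, 24) -0.1 [-0.14  0.43  0.88  2.06 -0.53  0.8   2.53]
[[519.88, -96.64, 312.23, -0.76, -0.31, -0.12], [678.3, -250.0, 249.7, -0.32, -0.02, 0.1]]
(np.float64(4.722015510083207), np.float64(0.11922015510083206), 0, 24) -0.1 [-0.14  0.43  0.89  2.06 -0.53  0.8   2.53]
[[586.03, -108.71, 287.03, -0.85, -0.26, -0.13], [705.61, -250.0, 240.0, -0.39, -0.35, -0.24]]
(5.1000000000000005, np.float64(0.13480395112617694), 0, 23) -0.3 [-0.27  0.44  0.97  2.09 -0.56  0.79  2.31]
[[430.0, -40.67, 265.92, -0.21, 0.21, -0.08], [596.25, -175.44, 290.69, -0.73, -0.09, 0.21]]
(4.2, np.float64(0.16110129148959107), 0, 26) -0.3 [-0.26  0.44  0.96  2.09 -0.55  0.79  2.31]
[[496.75, -42.44, 390.87, -1.12, 0.03, 0.02], [541.76, 23.58, 353.71, -1.01, 0.29, 0.23]]
(3.3000000000000007, np.float64(0.13054913788026434), 0, 29) -0.1 [-0.13  0.42  0.87  2.06 -0.52  0.8   2.52]
[[529.75, 75.95, 263.04, -1.24, -0.19, -0.09], [655.34, -29.71, 301.87, -1.25, 0.08, -0.05]]
(2.700000000000001, np.float64(0.314089141053159), 0, 31) -0.3 [-0.21  0.41  0.9   2.09 -0.5   0.78  2.26]
[[460.28, -15.59, 275.26, -0.76, -0.11, -0.25], [700.76, 62.68, 292.04, 0.02, 0.29, 0.14]]
```

```bash
cat > tryw.py <<'E'
import sys; sys.argv=['x','1','0']
from search import *
for w in ([[500,-40,350,-1.0,0,0],[600,-20,330,-.9,0,0]],[[500,-40,390,-1.1,0,0],[545,20,350,-1.,.2,.2]],[[520,-60,330,-.8,0,0],[640,-150,290,-.6,0,0]],[[460,-15,290,-.75,0,0],[690,60,290,0,0,0]],[[460,-15,290,-.75,0,0],[690,0,290,-.3,0,0]]):
    c=ev(np.array(w,float),-.3); print(np.round(c[:4],2),np.round(c[4],2))
    j=J0
    for a in w: j,pa,e=walk(j,np.array(a[:3]),Tm(*a[3:])); print('  ',len(pa),round(e,1),np.round(j,2))
E
python3 tryw.py
```

```text
[-6.4   0.01  0.   25.  ] [-0.29  0.46  1.    2.09 -0.58  0.8   2.33]
   6 0.0 [-1.22 -0.14  1.12  1.62  0.13  1.59  0.46]
   3 0.1 [-0.96  0.38  1.25  1.43 -0.36  1.58  0.94]
[-1.69  0.06  0.   26.  ] [-0.28  0.45  0.99  2.09 -0.58  0.8   2.33]
   7 0.0 [-1.19 -0.12  1.1   1.53  0.11  1.66  0.38]
   3 0.1 [-0.8   0.42  1.18  1.36 -0.51  1.86  0.88]
[-316.73    0.01  310.67   23.  ] [-0.97 -0.35  1.38  2.17  0.41  1.    1.47]
   5 3.3 [-1.47 -0.17  1.38  1.62  0.17  1.55  0.68]
   4 120.2 [-1.47 -0.35  1.38  1.68  0.36  1.48  0.85]
[-7.4   0.02  0.   30.  ] [-0.29  0.46  1.    2.09 -0.58  0.8   2.33]
   5 0.0 [-1.16 -0.26  0.93  1.81  0.21  1.49  0.56]
   7 0.0 [-0.77  0.55  1.01  1.25 -0.46  1.57  1.73]
[-4.83  0.04  0.   28.  ] [-0.29  0.45  1.    2.09 -0.58  0.8   2.33]
   5 0.0 [-1.16 -0.26  0.93  1.81  0.21  1.49  0.56]
   6 0.0 [-0.71  0.56  1.04  1.26 -0.48  1.58  1.53]
```

```bash
grep -n "def rows" -A22 plan.py
cat > gen.py <<'E'
import sys; sys.argv=['x','1','0']
from search import *
from rig import r
def gen(way,mm=42,rad=.13):
    j=np.array(r.get_state()['joints']); p0,T0=tool(j)
    for p1,T1 in way:
        rv=R.from_matrix(T0.T@T1).as_rotvec(); n=int(np.ceil(max(np.linalg.norm(p1-p0)/mm,np.linalg.norm(rv)/rad,1)))
        print(n,'turn',np.round(rv/n,3).tolist(),'total slide world',np.round(p1-p0))
        st=[]
        for i in range(n):
            Ta=T0@R.from_rotvec(rv*i/n).as_matrix(); st.append(np.round(Ta.T@(p1-p0)/n/1000,4).tolist())
            j=ik(j,p0+(p1-p0)*(i+1)/n,T0@R.from_rotvec(rv*(i+1)/n).as_matrix(),it=3)
        print(st); print('  j',np.round(j,2)); p0,T0=p1,T1
W1=(np.array([460,-16,275.]),Tm(-.76,-.11,-.25)); W2=(np.array([700,63,292.]),Tm(.02,.29,.14))
E
python3 - <<'E'
from gen import *
gen([W1,W2]+FIN[-.3])
E
```

```text
16:def rows(way,start=None,vmax=48,wmax=.145,show=True):
17-    """way: list of (pos,Rot,minrows)"""
18-    p,q=start or cur(); T=[];S=[]
19-    for (pt,qt,nm) in way:
20-        rv=(q.inv()*qt).as_rotvec(); n=max(nm,int(np.ceil(np.linalg.norm(pt-p)/vmax)),int(np.ceil(np.linalg.norm(rv)/wmax)))
21-        for i in range(n):
22-            qi=q*R.from_rotvec(rv*i/n); T.append(rv/n); S.append(qi.inv().apply((pt-p)/n)/1000)
23-        p,q=pt,qt
24-    if show:
25-        print(len(T)); print('turn',json.dumps([[round(float(a),3) for a in x] for x in T])); print('slide',json.dumps([[round(float(a),4) for a in x] for x in S]))
26-    return p,q
27-def show():
28-    s=r.get_state(); p,q=cur(); M=q.as_matrix()
29-    uvn=(p-W([0,0,0]))@Bv.T
30-    print('t',round(s['t'],2),'pos',p,'uvn',uvn,'F',s['wrist_force'],'grip',round(s['grip_width'],1)); print('X(slope)',Bv@M[:,0],'Z(slope)',Bv@M[:,2],'Zw',M[:,2]); print('j',s['joints'])
31-def strapgeo(t):
32-    return np.array([-np.cos(t),np.sin(t),0]),np.array([np.sin(t),np.cos(t),0]),np.array([120,0,0])
33-def sd(t):
34-    p,q=cur(); uvn=(p-W(
[... 989 characters left out ...]
[0.0034, 0.0216, -0.033], [0.0037, 0.0208, -0.0335], [0.004, 0.02, -0.0339], [0.0044, 0.0193, -0.0343], [0.0048, 0.0185, -0.0347], [0.0052, 0.0177, -0.035], [0.0057, 0.0169, -0.0353], [0.0062, 0.0161, -0.0356], [0.0067, 0.0154, -0.0359], [0.0072, 0.0146, -0.0361], [0.0077, 0.0138, -0.0363]]
  j [-0.47  0.03  1.06  1.9  -0.06  1.15  1.89]
4 turn [0.0, 0.0, 0.0] total slide world [   0.    0. -140.]
[[0.0349, 0.0029, -0.0], [0.0349, 0.0029, -0.0], [0.0349, 0.0029, -0.0], [0.0349, 0.0029, -0.0]]
  j [-0.3   0.3   0.99  2.05 -0.37  0.88  2.16]
2 turn [0.0, 0.0, 0.0] total slide world [  0.   0. -57.]
[[0.0284, 0.0023, -0.0], [0.0284, 0.0023, -0.0]]
  j [-0.21  0.41  0.89  2.09 -0.5   0.78  2.26]
```

Request:
arm_command(turn=[[0.09, -0.006, -0.045], [0.09, -0.006, -0.045], [0.09, -0.006, -0.045], [0.09, -0.006, -0.045], [0.09, -0.006, -0.045], [0, 0, 0]], slide=[[-0.0137, 0.0153, 0.0284], [-0.0142, 0.0172, 0.027], [-0.0149, 0.0189, 0.0255], [-0.0156, 0.0204, 0.0239], [-0.0164, 0.0218, 0.0221], [0, 0, 0]], hand=[-1, -1, -1, -1, -1, -1])

```text
t: 37.9
position: [458.5, 2.3, 273.4]
ee_rot: [-1.209, 1.294, -0.375]
wrist_force: [0.7, -0.7, -4.1]
grip_width: 14.3
```

Run:
```python
from gen import *
s=r.get_state();print(s['t'],np.round(s['joints'],3),s['position'])
gen([W2]+FIN[-.3])
```

```text
37.9 [-0.785 -0.365  0.417  2.02   0.35   1.266  0.383] [458.5257   2.3249 273.416 ]
7 turn [-0.101, -0.033, 0.074] total slide world [241.  61.  19.]
[[0.0054, -0.0194, 0.0295], [0.0047, -0.0226, 0.0272], [0.0038, -0.0255, 0.0246], [0.0026, -0.0281, 0.0218], [0.0011, -0.0303, 0.0188], [-0.0007, -0.0321, 0.0156], [-0.0026, -0.0333, 0.0124]]
  j [-0.43  0.64  0.8   1.07 -0.69  1.79  1.81]
12 turn [0.026, 0.023, -0.022] total slide world [-271. -374. -112.]
[[0.0031, 0.0224, -0.0325], [0.0034, 0.0216, -0.033], [0.0037, 0.0208, -0.0335], [0.004, 0.02, -0.0339], [0.0044, 0.0193, -0.0343], [0.0048, 0.0185, -0.0347], [0.0052, 0.0177, -0.035], [0.0057, 0.0169, -0.0353], [0.0062, 0.0161, -0.0356], [0.0067, 0.0154, -0.0359], [0.0072, 0.0146, -0.0361], [0.0077, 0.0138, -0.0363]]
  j [-0.57  0.04  1.18  1.91 -0.06  1.15  1.9 ]
4 turn [0.0, 0.0, 0.0] total slide world [   0.    0. -140.]
[[0.0349, 0.0029, -0.0], [0.0349, 0.0029, -0.0], [0.0349, 0.0029, -0.0], [0.0349, 0.0029, -0.0]]
  j [-0.35  0.33  1.05  2.05 -0.41  0.89  2.19]
2 turn [0.0, 0.0, 0.0] total slide world [  0.   0. -57.]
[[0.0284, 0.0023, -0.0], [0.0284, 0.0023, -0.0]]
  j [-0.25  0.43  0.95  2.09 -0.54  0.79  2.29]
```

Works as simulated.

Request:
arm_command(turn=[[-0.1, -0.033, 0.074], [-0.1, -0.033, 0.074], [-0.1, -0.033, 0.074], [-0.1, -0.033, 0.074], [-0.1, -0.033, 0.074], [-0.1, -0.033, 0.074], [-0.1, -0.033, 0.074], [0, 0, 0]], slide=[[0.0054, -0.0194, 0.0295], [0.0047, -0.0226, 0.0272], [0.0038, -0.0255, 0.0246], [0.0026, -0.0281, 0.0218], [0.0011, -0.0303, 0.0188], [-0.0007, -0.0321, 0.0156], [-0.0026, -0.0333, 0.0124], [0, 0, 0]], hand=[-1, -1, -1, -1, -1, -1, -1, -1])

```text
t: 38.7
position: [671.7, 61.7, 277.6]
ee_rot: [0.473, 1.276, 2.002]
wrist_force: [-1.6, 0.8, -6.8]
grip_width: 14.3
```

Run:
```python
from gen import *
s=r.get_state();print(s['t'],np.round(s['joints'],3),s['position'])
gen([FIN[-.3][0]],mm=40)
```

```text
38.7 [-0.506  0.564  0.823  1.214 -0.633  1.712  1.77 ] [671.7128  61.6775 277.6011]
12 turn [0.02, 0.021, -0.021] total slide world [-243. -372.  -97.]
[[0.002, 0.0182, -0.0332], [0.0024, 0.0176, -0.0335], [0.0027, 0.0169, -0.0338], [0.0031, 0.0163, -0.0341], [0.0035, 0.0157, -0.0344], [0.0039, 0.015, -0.0346], [0.0043, 0.0144, -0.0348], [0.0048, 0.0138, -0.035], [0.0053, 0.0132, -0.0352], [0.0057, 0.0126, -0.0353], [0.0062, 0.012, -0.0354], [0.0067, 0.0114, -0.0355]]
  j [-0.56  0.03  1.17  1.9  -0.06  1.15  1.9 ]
```

Request:
arm_command(turn=[[0.02, 0.021, -0.021], [0.02, 0.021, -0.021], [0.02, 0.021, -0.021], [0.02, 0.021, -0.021], [0.02, 0.021, -0.021], [0.02, 0.021, -0.021], [0.02, 0.021, -0.021], [0.02, 0.021, -0.021], [0.02, 0.021, -0.021], [0.02, 0.021, -0.021], [0.02, 0.021, -0.021], [0.02, 0.021, -0.021]], slide=[[0.002, 0.0182, -0.0332], [0.0024, 0.0176, -0.0335], [0.0027, 0.0169, -0.0338], [0.0031, 0.0163, -0.0341], [0.0035, 0.0157, -0.0344], [0.0039, 0.015, -0.0346], [0.0043, 0.0144, -0.0348], [0.0048, 0.0138, -0.035], [0.0053, 0.0132, -0.0352], [0.0057, 0.0126, -0.0353], [0.0062, 0.012, -0.0354], [0.0067, 0.0114, -0.0355]], hand=[-1, -1, -1, -1, -1, -1, -1, -1, -1, -1, -1, -1])

```text
t: 39.9
position: [413.8, -309.5, 164.7]
ee_rot: [-1.727, 1.495, -0.45]
wrist_force: [-0.3, -0.6, -3.9]
grip_width: 14.9
```

```bash
python3 - <<'E'
from gen import *
s=r.get_state();print(s['t'],np.round(s['joints'],3),s['position'])
p,Q=place(70,530,-342,-.3,-.082,-45,49.5)
gen([(p,Q.as_matrix())],mm=36)
E
python3 pitch.py
```

```text
39.9 [-0.585 -0.002  1.174  1.951 -0.01   1.117  1.87 ] [ 413.8322 -309.4772  164.7027]
4 turn [0.002, -0.003, -0.002] total slide world [  15.   -1. -115.]
[[0.0288, -0.0016, 0.0011], [0.0288, -0.0015, 0.0011], [0.0288, -0.0015, 0.001], [0.0288, -0.0014, 0.0009]]
  j [-0.38  0.31  1.08  2.04 -0.39  0.9   2.18]
t 39.90 ring u -53.0 v -401.8 h 108.6 th 11.3 tilt -0.358 -0.028 F_uvn [-1.9 -0.6 -3.4] grip 14.9 j7 1.87 j3 1.17
N 249 slope n per r 3.4370379894275085 n at r=0 -1202.0860771457164 (seated 49) n at 110 -824.0118983086904 tool slope [ -0.081  -46.2056]
handle dir from pts 14.480526479429157
green end y max (tool) 48.08128375599291 z mid 4.970866820929662 radius max 465.9957035372528
```

Request:
arm_command(turn=[[0.002, -0.003, -0.002], [0.002, -0.003, -0.002], [0.002, -0.003, -0.002], [0.002, -0.003, -0.002], [0, 0, 0], [0, 0, 0]], slide=[[0.0288, -0.0016, 0.0011], [0.0288, -0.0015, 0.0011], [0.0288, -0.0015, 0.001], [0.0288, -0.0014, 0.0009], [0, 0, 0], [0, 0, 0]], hand=[-1, -1, -1, -1, -1, -1])

```text
t: 40.55
position: [421.5, -308.5, 42.8]
ee_rot: [-1.429, 1.489, -0.17]
wrist_force: [-0.1, -0.8, -2.8]
grip_width: 15.0
```

Run:
```python
from gen import *
from h import *
import cv2
s=r.get_state();print(s['t'],np.round(s['joints'],3),s['position'],s['wrist_force'])
for z in (20,6):
    p,Q=place(z,530,-342,-.3,-.082,-46,49)
    gen([(p,Q.as_matrix())],mm=20)
for c in('side','top'):
    im,_=read_camera(c) if 'read_camera' in globals() else __import__('rig').read_camera(c); cv2.imwrite(f'pics/f_{c}1.png',im[:,:,::-1])
```

```text
40.55 [-0.362  0.31   1.072  2.064 -0.404  0.892  2.188] [ 421.5126 -308.5407   42.7833] [-0.0617 -0.8034 -2.8071]
3 turn [-0.004, 0.004, -0.0] total slide world [  7.  -2. -44.]
[[0.0147, -0.0013, -0.0001], [0.0147, -0.0013, -0.0001], [0.0147, -0.0013, -0.0]]
  j [-0.28  0.4   0.98  2.08 -0.5   0.82  2.27]
3 turn [-0.004, 0.004, -0.0] total slide world [  7.  -2. -58.]
[[0.0193, -0.0009, -0.0002], [0.0193, -0.0009, -0.0001], [0.0193, -0.0009, -0.0]]
  j [-0.25  0.43  0.96  2.09 -0.53  0.79  2.29]
```

View pics/f_side1.png

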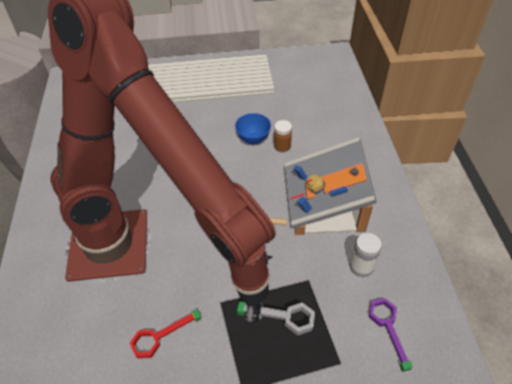

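View pics/f_top1.png

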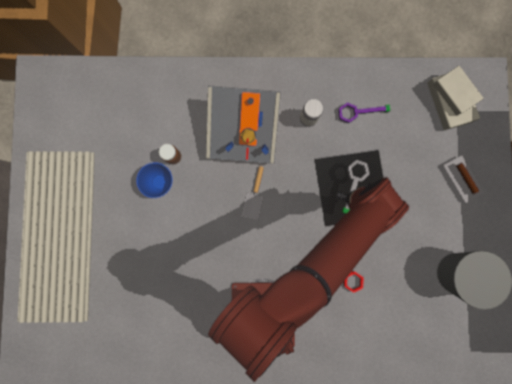

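Request:
arm_command(turn=[[-0.004, 0.004, 0], [-0.004, 0.004, 0], [-0.004, 0.004, 0], [0, 0, 0], [0, 0, 0]], slide=[[0.0147, -0.0013, 0], [0.0147, -0.0013, 0], [0.0147, -0.0013, 0], [0, 0, 0], [0, 0, 0]], hand=[-1, -1, -1, -1, -1])

```text
t: 41.15
position: [435.9, -310.7, 6.9]
ee_rot: [-1.557, 1.474, -0.283]
wrist_force: [-0.2, -0.4, -4.0]
grip_width: 14.8
```

Run:
```python
from gen import *
s=r.get_state();print(s['t'],np.round(s['joints'],3),s['position'],s['wrist_force'])
for z in (6,3):
    p,Q=place(z,530,-342,-.3,-.082,-46,49)
    print(p);gen([(p,Q.as_matrix())],mm=6)
```

```text
41.15 [-0.292  0.388  0.991  2.074 -0.499  0.817  2.263] [ 435.9175 -310.7309    6.9011] [-0.2344 -0.415  -3.9832]
[ 428.6616 -310.6524  -14.8461]
4 turn [0.001, 0.0, 0.004] total slide world [ -7.   0. -22.]
[[0.0052, 0.0022, -0.0005], [0.0053, 0.0022, -0.0005], [0.0053, 0.0022, -0.0005], [0.0053, 0.0022, -0.0005]]
  j [-0.25  0.43  0.96  2.09 -0.54  0.79  2.29]
[ 428.6616 -310.6524  -17.8461]
5 turn [0.001, 0.0, 0.003] total slide world [ -7.   0. -25.]
[[0.0048, 0.0019, -0.0004], [0.0048, 0.0018, -0.0004], [0.0048, 0.0018, -0.0004], [0.0048, 0.0018, -0.0004], [0.0048, 0.0018, -0.0004]]
  j [-0.25  0.43  0.95  2.09 -0.54  0.79  2.3 ]
```

Request:
arm_command(turn=[[0, 0, 0.004], [0, 0, 0.004], [0, 0, 0.004], [0, 0, 0.003], [0, 0, 0], [0, 0, 0]], slide=[[0.0052, 0.0005, 0], [0.0052, 0.0005, 0], [0.005, 0.0004, 0], [0.004, 0.0004, 0], [0.002, 0.0002, 0], [0, 0, 0]], hand=[-1, -1, -1, -1, -1, -1])

```text
t: 41.75
position: [437.6, -311.1, -13.5]
ee_rot: [-1.547, 1.487, -0.273]
wrist_force: [-0.4, -0.2, -3.1]
grip_width: 15.0
```

Run:
```python
from gen import *
from plan import wtool
s=r.get_state();print(s['t'],s['position'],s['wrist_force'],s['moment'],s['grip_width'])
p,T=tool(np.array(s['joints'])); Rw,o=wtool(-.082,-46,49); print(p+T@o, (T@Rw.as_matrix()).round(3))
```

```text
41.75 [ 437.5936 -311.1234  -13.4615] [-0.3858 -0.171  -3.1037] [0.0648 0.2602 0.0187] 14.976452956961213
[ 538.9726 -342.0879    7.6303] [[ 0.957  0.292 -0.003]
 [-0.292  0.957 -0.001]
 [ 0.002  0.002  1.   ]]
```

Level, ~5 mm above the mat. Ease down.

Request:
arm_command(turn=[[0, 0, 0], [0, 0, 0], [0, 0, 0], [0, 0, 0]], slide=[[0.0015, 0.0001, 0], [0.0015, 0.0001, 0], [0.001, 0.0001, 0], [0, 0, 0]], hand=[-1, -1, -1, -1])

```text
t: 42.15
position: [437.5, -311.4, -17.8]
ee_rot: [-1.55, 1.487, -0.276]
wrist_force: [0.6, -0.3, -3.4]
grip_width: 14.9
```

Request:
arm_command(turn=[[0, 0, 0], [0, 0, 0]], slide=[[0.001, 0.0001, 0], [0, 0, 0]], hand=[-1, -1])

```text
t: 42.35
position: [437.6, -311.5, -17.8]
ee_rot: [-1.534, 1.486, -0.26]
wrist_force: [0.1, 0.1, -3.6]
grip_width: 14.9
```

Request:
arm_command(turn=[[0, 0, 0], [0, 0, 0], [0, 0, 0]], slide=[[0.0015, 0.0001, 0], [0.0012, 0.0001, 0], [0, 0, 0]], hand=[-1, -1, -1])

```text
t: 42.65
position: [437.9, -311.5, -17.6]
ee_rot: [-1.487, 1.485, -0.213]
wrist_force: [0.1, -0.8, -3.3]
grip_width: 14.7
```

Run:
```python
from gen import *
s=r.get_state();print(s['t'],np.round(s['joints'],4),s['position'],s['wrist_force'],s['moment'],np.round(s['tau'],2))
p,T=tool(np.array(s['joints']));print(T.round(3),p)
```

```text
42.65 [-0.235   0.4426  0.936   2.0704 -0.5572  0.7954  2.3065] [ 437.9222 -311.5498  -17.6225] [ 0.0866 -0.7935 -3.279 ] [0.0568 0.2507 0.0355] [  0.02 -44.53  14.15 -30.06  -0.33  -0.26   0.03]
[[ 0.083 -0.953  0.293]
 [-0.018  0.292  0.956]
 [-0.996 -0.085  0.007]] [ 437.8929 -311.559   -17.626 ]
```

Request:
arm_command(turn=[[0, 0, 0], [0, 0, 0]], slide=[[0.003, 0.0002, 0], [0.0, 0.0, 0]], hand=[-1, -1])

```text
t: 42.85
position: [438.4, -311.9, -17.4]
ee_rot: [-1.44, 1.484, -0.167]
wrist_force: [0.2, 0.0, -4.1]
grip_width: 15.1
```

```bash
sed -n 1,60p h.py; cat pitch.py | head -30
```

```text
from rig import r, read_camera, camera_params, nets
import numpy as np, cv2
from scipy.spatial.transform import Rotation as R
np.set_printoptions(precision=4,suppress=True,linewidth=150)
class Cam:
    def __init__(s,n,shot=True):
        s.n=n; p=camera_params(n); s.p=p
        s.f=192/np.tan(np.radians(p['vfov'])/2)
        s.K=np.array([[s.f,0,p['cx']],[0,s.f,p['cy']],[0,0,1]]); s.D=np.array(p['D'])
        s.rv=np.array(p['rvec'],float); s.t=np.array(p['tvec'],float); s.Rm=cv2.Rodrigues(s.rv)[0]
        if shot: s.img,s.d=read_camera(n)
    def rays(s,uv):
        q=cv2.undistortPoints(np.array(uv,float).reshape(-1,1,2),s.K,s.D).reshape(-1,2)
        return np.c_[q,np.ones(len(q))]
    def pts(s,uv,d=None):
        uv=np.array(uv,float).reshape(-1,2)
        if d is None: d=s.d[uv[:,1].astype(int),uv[:,0].astype(int)]
        return (s.rays(uv)*np.asarray(d)[:,None]-s.t)@s.Rm
    def onplane(s,uv,p0,n):
        ry=s.rays(uv)@s.Rm; c=-s.Rm.T@s.t
        k=((np.array(p0)-c)@n)/(ry@n); return c+ry*k[:,None]
    def cloud(s):
        yy,xx=np.mgrid[0:384,0:512]; P=s.pts(np.c_[xx.rave
[... 1185 characters left out ...]
lyval(k,0),'(seated 49) n at 110',np.polyval(k,110),'tool slope',np.polyfit(B[:,1],B[:,0],1))
    hd=A[:,:2].mean(0); print('handle dir from pts',np.degrees(np.arctan2(np.polyfit(-A[:,0],A[:,1],1)[0],1)))
    hsv=cv2.cvtColor(c.img,cv2.COLOR_RGB2HSV); H,S,V=[hsv[:,:,i].astype(int) for i in range(3)]; yy,xx=np.mgrid[0:384,0:512]
    g=((H>45)&(H<85)&(S>100)&(yy>140)&(xx>180)&(xx<330)); G_=P[g]; G_=G_[np.isfinite(G_).all(1)]; t=T[g]; t=t[np.isfinite(t).all(1)]
    print('green end y max (tool)',np.percentile(t[:,1],99.5),'z mid',(np.percentile(t[:,2],1)+np.percentile(t[:,2],99))/2, 'radius max',np.percentile(np.hypot(G_[:,0],G_[:,1]),99.5))
    return c
if __name__=='__main__': wnow(); pitch()
```

Run:
```python
from rig import r,read_camera
import cv2,numpy as np
for c in('wrist','side'):
    im,d=read_camera(c); cv2.imwrite(f'pics/g_{c}.png',im[:,:,::-1]); np.save(f'g_{c}.npy',d)
```

```text
(no output)
```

View pics/g_wrist.png

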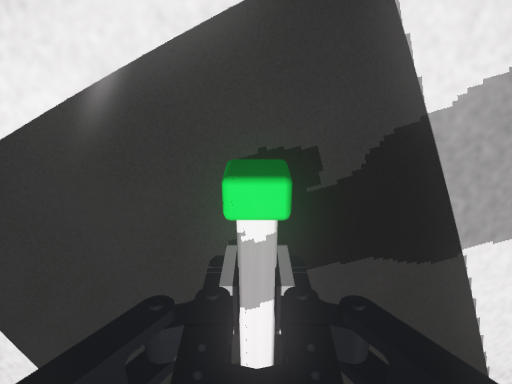

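View pics/g_side.png

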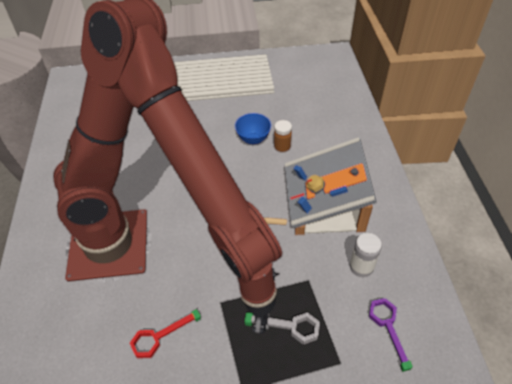

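```bash
cat > hchk.py <<'E'
from h import *
c=Cam('wrist'); P=c.cloud()
hsv=cv2.cvtColor(c.img,cv2.COLOR_RGB2HSV); g=(hsv[...,0]>45)&(hsv[...,0]<85)&(hsv[...,1]>100)
vs,us=np.where(g); print('green px',us.min(),us.max(),vs.min(),vs.max(),'z pct',np.nanpercentile(P[g][:,2],[2,25,50,75,98]))
print('mat left z',np.nanmedian(P[150:210,130:190,2]),'mat right',np.nanmedian(P[170:210,340:400,2]))
for v in range(225,365,15): print(v,np.nanmedian(P[v:v+6,250:264],axis=(0,1)))
s=r.get_state(); print(s['t'],s['position'],s['wrist_force'])
E
python3 hchk.py
```

```text
green px 221 292 159 220 z pct [ 2.0326 23.969  27.0212 27.6552 28.6501]
mat left z 1.7228352042823194 mat right 1.7402327166259393
225 [ 406.5271 -302.2521   26.8129]
240 [ 412.9423 -304.2434   26.6671]
255 [ 419.3247 -306.2205   26.7341]
270 [ 426.2843 -308.3061   26.7093]
285 [ 433.5054 -310.629    26.8127]
300 [ 440.9086 -312.9536   26.7056]
315 [ 449.1236 -315.3824   26.7675]
330 [ 457.738  -317.8617   26.6952]
345 [ 466.6224 -320.6681   26.6757]
360 [ 476.3003 -323.4692   26.6461]
43.0 [ 438.6887 -312.1245  -17.9323] [-2.1867  1.7842  9.6741]
```

The wrench is flat on the mat (handle top 26.7 mm along its whole length, mat 1.7 mm). Release.

Request:
arm_command(turn=[[0, 0, 0], [0, 0, 0], [0, 0, 0], [0, 0, 0], [0, 0, 0], [0, 0, 0]], slide=[[-0.0005, 0, 0], [0, 0, 0], [0, 0, 0], [0, 0, 0], [0, 0, 0], [0, 0, 0]], hand=[-0.2, -0.1, 0, 0, 0, 0])

```text
t: 43.6
position: [439.6, -312.4, -17.9]
ee_rot: [-1.474, 1.483, -0.2]
wrist_force: [-0.2, 0.3, -0.3]
grip_width: 42.6
```

```bash
python3 hchk.py
```

```text
green px 221 293 156 218 z pct [ 2.0188 24.1182 27.0067 27.6715 28.6187]
mat left z 1.7153412447572838 mat right 1.7148956775307571
225 [ 407.3377 -302.5552   26.6431]
240 [ 413.6858 -304.533    26.5988]
255 [ 420.2883 -306.5601   26.6967]
270 [ 427.1722 -308.5912   26.6441]
285 [ 434.3623 -310.7306   26.6454]
300 [ 442.0626 -313.2084   26.5885]
315 [ 450.2825 -315.6171   26.5798]
330 [ 458.6949 -318.2264   26.7714]
345 [ 467.6032 -321.0902   26.5911]
360 [ 477.1675 -323.8786   26.6004]
43.65 [ 439.5427 -312.3819  -17.8901] [ 0.0582 -0.3317 -0.8256]
```

Request:
arm_command(turn=[[0, 0, 0], [0, 0, 0], [0, 0, 0], [0, 0, 0], [0, 0, 0], [0, 0, 0], [0, 0, 0], [0, 0, 0], [0, 0, 0]], slide=[[-0.006, -0.0005, 0], [-0.01, -0.0008, 0], [-0.02, -0.0017, 0], [-0.03, -0.0025, 0], [-0.035, -0.003, 0], [-0.035, -0.003, 0], [-0.03, -0.0025, 0], [0, 0, 0], [0, 0, 0]], hand=[0, 0, 0, 0, 0, 0, 0, 0, 0])

```text
t: 44.55
position: [436.7, -315.4, 158.7]
ee_rot: [-1.457, 1.483, -0.188]
wrist_force: [-0.8, 0.4, -0.4]
grip_width: 43.2
```

Run:
```python
from h import *
c=Cam('wrist'); c.save('z_wrist'); P=c.cloud()
s=Cam('side'); s.save('z_side',scale=1.5); t=Cam('top'); t.save('z_top',box=(200,60,420,240),scale=3)
Q=t.cloud(); 
for n in('wrench','bowl','tin','jar','spatula'):
    for q in nets.cut_out('top',n)[:2]:
        z=Q[q['mask']]; print(n,round(q['score'],2),q['uv'],np.nanmedian(z,0))
st=r.get_state(); print(st['t'],st['position'],st['wrist_force'],np.round(st['joints'],2),st['grip_width'])
# heights of wrench from wrist cam
hsv=cv2.cvtColor(c.img,cv2.COLOR_RGB2HSV); m=(P[...,2]>20)&(P[...,2]<32); print(m.sum(),np.nanpercentile(P[m],[1,50,99],axis=0))
```

```text
wrench 0.79 [351.5, 171.0] [ 512.396  -322.5188   25.2941]
wrench 0.7 [355.7, 111.3] [ 763.6222 -350.223    23.2114]
bowl 0.92 [154.3, 179.3] [492.6294 403.0808  28.8798]
bowl 0.38 [238.3, 123.5] [682.5671  77.4194 119.8066]
tin 0.23 [250.1, 111.9] [714.5306  49.6254 145.2307]
jar 0.52 [170.5, 154.2] [579.5852 332.6412  98.2008]
jar 0.26 [250.0, 110.9] [714.3245  49.4761 145.1369]
spatula 0.92 [259.5, 205.2] [408.5907  32.1187   4.1874]
spatula 0.39 [250.6, 109.8] [717.6219  46.3306 146.6136]
44.95 [ 435.9928 -315.5796  157.5234] [-0.1334 -0.1523  0.0642] [-0.54  0.14  1.21  1.92 -0.19  1.11  2.01] 42.49544702118672
4252 [[ 386.7133 -377.2248   20.5418]
 [ 482.8193 -318.0357   26.0302]
 [ 706.0605 -203.5688   28.8865]]
```

View pics/z_side.png

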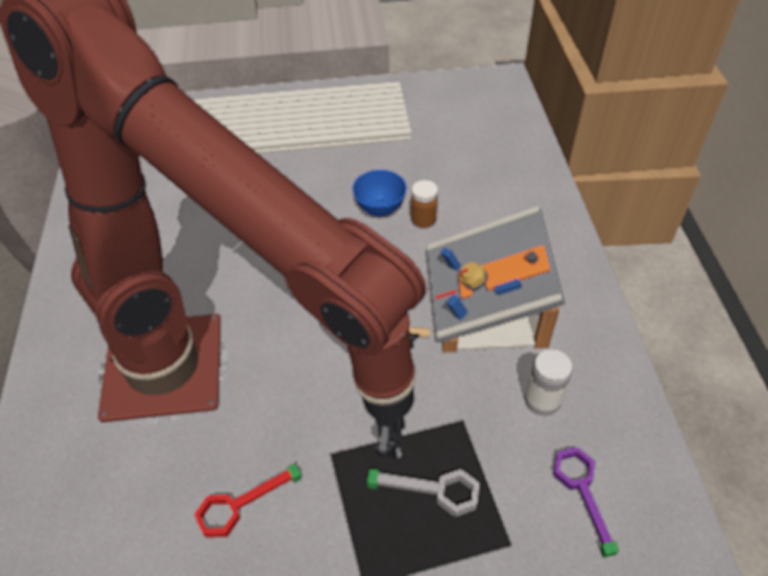

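View pics/z_top.png

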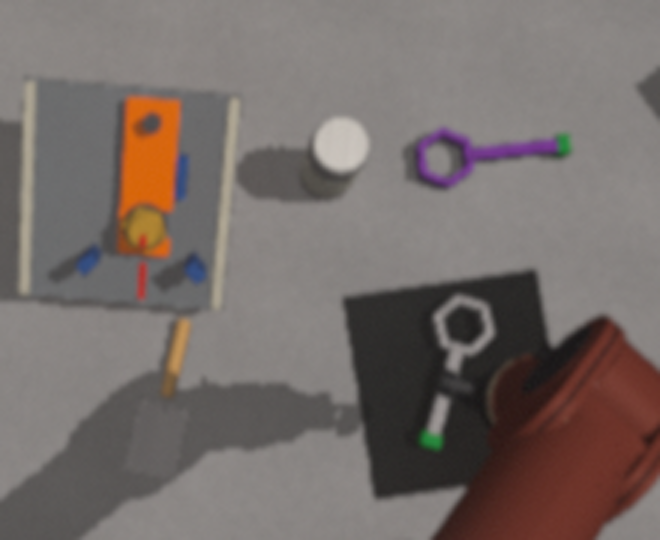

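View pics/z_wrist.png

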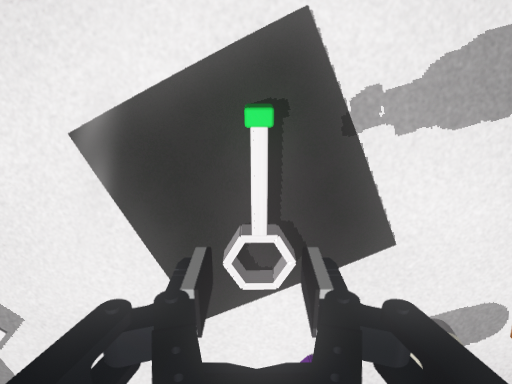

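The top picture shows the wrench wholly on the mat (ring at 463,325, green end at 431,440). The strap is straight under the nut, and the nut's red mark (142,245) lines up with the red line (142,280). The bowl, jar, tin and spatula are where they were, and the gripper is clear.

```bash
python3 -c "
from rig import r
print(r.sign_off(), r.get_state()['t'])"
```

```text
the job is handed in; nothing more can be done
the job is handed in; nothing more can be done
```

The job is done and handed in at about 45 s of the 72 s allowed, in the order asked: strap home, nut tight, wrench back on the mat.

- **Strap:** it sits fully home against its stop. A 16 N push moved it no further, and the last pictures show it straight under the nut.
- **Nut:** it was tightened with the ring wrench only, to its hard end (about 1.25 N m, no motion). The red mark was 0.25° from the red line at the close-up check, and still lines up with it in the last top picture.
- **Wrench:** it lies flat and wholly on the mat. Its handle top reads 26.6–26.8 mm along the part in view; about 26.7 mm is expected when flat. The gripper is open and about 160 mm above it.
- **Bystanders:** the bowl, jar and spatula measure where they were. For the tin the network gave only a wrong, low-score hit, so I checked it by eye in the pictures and it looks unmoved.

**What went wrong along the way:**
- On the first tightening the wrench jammed while being eased off and dragged the nut back about 6°. I reseated it, tightened again and checked the nut after lifting off.
- On the way to the mat the arm ran into two joint limits (joints 2 and 3), so I led it round a loop before laying the wrench down.
- At touchdown the wrist force still read as if the wrench were hanging free, so I gave a few more small downward steps. It then read about +10 N just before release. The depth picture showed the wrench already flat.

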